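# Load the moss boards into the glass case and draw its hood down with the hook pole

## Robot

A 6-joint arm with a two-finger parallel gripper is mounted at the origin on the work surface. World frame = base frame: x ahead of the robot, y to its left, z up, the work surface at z = 0. Lengths are in mm, angles in degrees, forces in N, time in s.
With the tool pointing down it reaches from about 350 to 850 mm from the base axis. Payload 8.1 kg.
Tool frame: the origin (TCP) lies on the front face of the gripper's body, between the roots of the fingers; the fingertips stand r.finger_overhang ahead of it and the grasp point (between the pads) lies 54 mm ahead of it (r.finger_overhang is the distance from the TCP to the fingertips, in mm); y points along the fingers, z is the direction in which the jaws open and shut, and the axes are right-handed (so a half turn about y gives the same grasp; the last joint's range is limited). The gripper opens to 85 mm and grips with 20 to 120 N. Pads are 22 mm wide; open, the fingers measure 114 mm over their backs; the gripper's body (76 mm by 85 mm) begins 54 mm behind the grasp point. The pads swing forward as they close: fully open they stand 13 mm farther back than shut.
Start: joints at [63.346, 7.471, 85.268, -0, 87.261, -4.893], TCP at [222.42, 557.257, 303.892] pointing down, gripper open.
Joint ranges: [-169.43, 169.43], [-51.17, 129.36], [1.28, 143.12], [-76.62, 256.62], [0, 156.53], [-152.29, 152.29]. Speed limits (degrees/s): [136.94, 136.94, 159.86, 180, 180, 180].

## Interface

Orientations are given as [roll, pitch, yaw] about the fixed x, y, z axes, in that order (R = Rz(yaw) Ry(pitch) Rx(roll)).
In Python, from bench import r gives the robot as it stands. The module is installed in compiled form; this text tells all that it offers.
- The arm moves only by the tool arm_command, never from a script. Its argument "increments" is a list of rows, each a list of 6 numbers: the shift along the tool's x, y, z in m, then the turn, a rotation vector about the tool's x, y, z in rad. In form: [[tx, ty, tz, wx, wy, wz], ...]. A call has exactly 10 rows; each row is the pose to reach, as a shift and turn from the pose commanded when the call began, along the tool's axes at that moment; what a row does not reach only later rows make up. A row lasts 1/8 s, in which the tool goes at most 62.5 mm and 10.7 degrees, less where a joint would pass 70% of its speed; a pose out of reach is approached as far as the arm can. A call with a gripper value outside its range is refused whole. "jaw" is the gripper's target within -1 to 1 (shut at 1, half-way at 0, fully open at -1), set as the call begins (left out, the last holds). The fingers move at their own pace and stop on an object; "force" is the grip in N (left out, the last holds). Time passes only in rows, so rows that repeat a pose let the fingers close, or fill a call up. It gives the time, the measured TCP pose, the force and the opening at its end, in the units of the state.
- r.sense(): the state, without advancing time (a new reading comes with each control period).
- r.snapshot(name): name is "scene" or "top"; returns the picture (420x560x3 uint8, red, green, blue); there is no depth.
- r.camera_model(name): a dict with "intrinsics" (3x3 intrinsics, pixels), "cam_to_world" (4x4, takes a point from camera to world coordinates). Camera axes: x right, y down, z forward; pixel columns grow to the right and rows downward; lengths in mm; the calibration is good to about 2 mm. A picture is of the moment at which its call begins. camera_model takes no time and is no camera call.
- r.hand_in(): hands the job in, once; it reports no verdict.
Trained networks look in the newest picture that a camera, given by its name, has taken for a name from the list of things; names that differ only in an ending like _2 or _b are one class to them, and where a whole thing is asked for, a point or a joint stands for the part that bears it (a point fixed in the world has none). Each returns a list of dicts, best first, with "conf" (0 to 1); they miss things now and then, are a little off and sometimes report something else, mostly with a low value. They report only what shows in the picture. A call takes as long as a camera call. They do not tell look-alikes from the thing itself.
- r.trace(camera, target): "mask" (420x560 bool, what is visible of it) and "position" ([column, row] in pixels, amid what is visible of it).
- r.spot_point(camera, target): "position" ([column, row] in pixels: a listed point, or the origin of a listed thing).
The state is a dict: "time": time; "joint_pos": joint angles; "qd": joint speeds; "joint_efforts": joint torques, N m; "tool_pos": TCP position; "tcp_rot": TCP orientation; "ft_force": force on the tool from outside, world axes, zero at the start; "wrist_torque": the same for the moment, N m; "finger_gap": finger opening in mm.
Only numpy, scipy, OpenCV 4.12 (cv2) and the standard library are available. Lean on these libraries where they do the work, as an engineer would, in place of code of your own. Each camera call takes 0.05 s, during which the arm holds its last target.

## Task

Using the lifting spatula, carry every moss board from the bench into the glass case so that all stand flat on its floor, wholly inside. Then put the hook of the pole through the ring on the raised glass hood, draw the hood down with it until it is fully shut, unhook, and lay both tools down on the bench again, the spatula flat on its blade. Keep the fingers off the boards and off the hood, do not tip a board, and leave the pot, the bottle and the quartz stone where they are.

Things in the scene. Friction and masses are not known exactly. Their poses are not given: they have to be found in the camera images.
- case: Glass growing case, open to its front (its -x side, roughly towards the robot) while the hood is up. Origin: centre of the plinth's underside on the bench; x to its back, y to its left, z up. Wooden plinth 170 (x) x 400 (y) x 60 mm high, front face at x = -85 mm; its flat top is the case's floor (see case_floor). Fixed to the bench.
- case_floor (a point): Centre of the case's floor, 60 mm above the bench, same axes as the case. The floor is flush to the front edge (no sill). Space for boards: x -75 to +75 mm (glass back wall, 100 mm high) and y -182 to +182 mm (glass cheeks, 36 mm high in front, sloping up to 100 mm at the back). Three boards fit side by side, runners along x, e.g. at y = -118, 0, +118 mm and x = -15 mm.
- hood (a joint): Angle q of the case's hinged hood (glass in aluminium, 390 mm wide, 175 mm from hinge to front edge): 0 = shut against a hard stop, 1.27 to 1.42 rad raised at the start. Friction hinges hold it at any angle; 1 to 3 N at the ring draws it down. Shut, it slopes 0.384 rad down to the front, and a 40 mm glass strip at its front edge hangs down to the floor's edge.
- hood_hinge (a point): Centre of the hood's hinge line, which runs along the case's y axis, 83 mm behind the case's origin and 168 mm above the bench.
- ring (a point): Centre of the brass ring in the middle of the hood's front edge, in the hood's plane, 212 mm from the hinge line: at x = 83 - 212 cos(q - 0.384), z = 168 + 212 sin(q - 0.384) mm in the case frame (332 to 351 mm high at the start, 89 mm shut). Its opening faces along the case's y axis (the ring lies in the x-z plane). Inside diameter 54 mm, wire 8 mm. y axis as the case's.
- board1: Moss board 1 (may be absent): wood plank 90 (x) x 92 (y) x 7 mm with a fixed green moss dome, 56 mm high in all, 0.1 to 0.18 kg, wider than a gripper. Two runner feet along x (10 mm wide, 14 mm high, at y = +-41 mm) leave a gap 72 x 14 mm under it, open at both x ends, for the spatula. Origin: centre of the runners' underside; z up. Either way round is the same.
- board2: Moss board 2 (may be absent): wood plank 90 (x) x 92 (y) x 7 mm with a fixed green moss dome, 56 mm high in all, 0.1 to 0.18 kg, wider than a gripper. Two runner feet along x (10 mm wide, 14 mm high, at y = +-41 mm) leave a gap 72 x 14 mm under it, open at both x ends, for the spatula. Origin: centre of the runners' underside; z up. Either way round is the same.
- board3: Moss board 3 (may be absent): wood plank 90 (x) x 92 (y) x 7 mm with a fixed green moss dome, 56 mm high in all, 0.1 to 0.18 kg, wider than a gripper. Two runner feet along x (10 mm wide, 14 mm high, at y = +-41 mm) leave a gap 72 x 14 mm under it, open at both x ends, for the spatula. Origin: centre of the runners' underside; z up. Either way round is the same.
- spatula_grip (a point): Centre of the lifting spatula's grip, 60 mm up when it lies on the bench; x points to the blade, z up. Handle 20 mm wide, 22 mm high, x from -50 to +60 mm. A steel neck at x = +78 mm drops to the flat blade, x = +75 to +155 mm, 56 mm wide, 3 mm thick, underside 60 mm below this point. 0.2 kg, balanced near x = +90 mm. A board sits on it with its centre at about x = +130 mm.
- pole_grip (a point): Centre of the hook pole's grip, on its axis, 12 mm up when it lies on the bench; x points along the pole to the hook, z up. Wooden handle 24 x 24 mm, x from -90 to +60 mm, then a straight brass rod 8 mm thick to x = +290 mm, where it turns at a right angle towards +y: a beak reaching 27 mm to the side, level as the pole lies. 0.12 kg, balanced near x = +45 mm.
- pole_hook (a point): Seat of the pole's hook: on the rod's axis, 275 mm from the grip centre, 15 mm short of the beak. The ring hangs here when hooked. Same axes as pole_grip.
- pot: Bystander: small open terracotta pot, 76 mm wide, 75 mm high. Origin at its base.
- mister: Bystander: amber glass bottle, 60 mm wide, 160 mm high. Origin at its base.
- quartz: Bystander: pale quartz stone, 66 mm wide, 38 mm high. Origin at its base.
Not all that is in view belongs to the job. Leave any turquoise look-alike of the board1 alone.

How it is judged (in metres and radians):
On the way, in this order (a step that is already met when the one before it is completed fails the run):
1. every moss board stands flat on the floor of the case, with the hood still up (x of board1 in the frame of case between -0.034 and 0.034 m and y of board1 in the frame of case between -0.14 and 0.14 m and z of board1 in the frame of case between 0.054 and 0.066 m and angle between each of board1, board2, board3's own z axis and vertical below 0.1 rad and x of board2 in the frame of case between -0.034 and 0.034 m and y of board2 in the frame of case between -0.14 and 0.14 m and z of board2 in the frame of case between 0.054 and 0.066 m and x of board3 in the frame of case between -0.034 and 0.034 m and y of board3 in the frame of case between -0.14 and 0.14 m and z of board3 in the frame of case between 0.054 and 0.066 m and value of joint hood above 1 rad), for 0.3 s.
2. the pole's hook is through the ring while the hood is still up (distance between pole_hook and ring below 0.036 m and y of pole_hook in the frame of ring between -0.013 and 0.03 m and value of joint hood above 1 rad), for 0.2 s.
3. the hood is drawn more than half way down with the hook in the ring (distance between pole_hook and ring below 0.036 m and y of pole_hook in the frame of ring between -0.013 and 0.03 m and value of joint hood below 0.6 rad), for 0.1 s.
4. the hood is fully shut (value of joint hood below 0.03 rad), for 0.2 s.
At the end, for the whole second after the job is handed in: Every board stands on the case floor, centre within 34 mm (x) and 140 mm (y) of its middle, upright within 0.1 rad; hood shut within 0.03 rad; spatula flat on its blade on the bench (grip 60 +- 6 mm up, tilt below 0.12 rad), pole on the bench (grip below 18 mm, hook below 30 mm); all at rest (x of board1 in the frame of case between -0.034 and 0.034 m and y of board1 in the frame of case between -0.14 and 0.14 m and z of board1 in the frame of case between 0.054 and 0.066 m and angle between each of board1, board2, board3's own z axis and vertical below 0.1 rad and x of board2 in the frame of case between -0.034 and 0.034 m and y of board2 in the frame of case between -0.14 and 0.14 m and z of board2 in the frame of case between 0.054 and 0.066 m and x of board3 in the frame of case between -0.034 and 0.034 m and y of board3 in the frame of case between -0.14 and 0.14 m and z of board3 in the frame of case between 0.054 and 0.066 m and value of joint hood below 0.03 rad and height (world z) of spatula_grip between 0.054 and 0.066 m and angle between spatula_grip's own z axis and vertical below 0.12 rad and height (world z) of pole_grip below 0.018 m and height (world z) of pole_hook below 0.03 m and linear speed of each of board1, board2, board3, spatula, pole below 0.02 m/s); the robot touches nothing.
It fails at once if the fingers press on a moss board with more than 3 N (contact force between the fingers and board1 above 3 N or contact force between the fingers and board2 above 3 N or contact force between the fingers and board3 above 3 N).
It fails at once if a moss board is tipped by more than 0.6 rad (angle between any of board1, board2, board3's own z axis and vertical above 0.6 rad).
It fails at once if the fingers or the arm push the hood with more than 3 N (contact force between any of the fingers, the arm and hood above 3 N).
It fails at once if the pot, the bottle or the quartz stone is moved by more than 30 mm (distance of any of pot, mister, quartz from where it was at the start of the episode above 0.03 m).
Of board1, board2, board3 only 2 to 3 are there at a start; the rules pass over those that are not, and their reading is None.
At some moment in a run one of board1, board2, board3, pole may be knocked a few centimetres aside while the robot is not near it.
It also fails if it takes over 210 s, if anything falls off the work surface, if the arm or the gripper's body presses on something with over 40 N, if the wrist force passes 120 N, or if a joint passes its speed limit or range.

## Working session

There is one attempt and no reset: what is moved stays moved. The work goes in short steps, Python scripts to look and compute and a tool call to move; the robot and the scene stay as the last step left them, time stands still between calls to the robot, and variables do not carry over. Pictures are saved under pics/ and viewed, and the job is handed in when it is done.

Besides the shell and the picture viewer there is one more tool, called after ">>>" as name([rows], argument=value, ...), one row to a line, values as JSON. arm_command: Moves the arm, as the interface text tells. Its arguments: {"type":"object","properties":{"increments":{"type":"array","items":{"type":"array","items":{"type":"number"}}},"jaw":{"type":"number"},"force":{"type":"number"}},"required":["increments"]}

```bash
ls; mkdir -p pics; python3 - <<'E'
from bench import r
import cv2
print(r.sense(), r.finger_overhang)
for n in ("scene","top"):
    im=r.snapshot(n); cv2.imwrite(f"pics/{n}0.png",im[:,:,::-1])
    print(n,r.camera_model(n))
E
```

```text
pics
{'time': 0.0, 'joint_pos': array([ 6.33455219e+01,  7.51436422e+00,  8.53294548e+01, -2.75373749e-04,
        8.72630039e+01, -4.89174587e+00]), 'qd': array([ 0.0177857 , -0.02244523, -0.029604  ,  0.04623728, -0.02978973,
        0.06053569]), 'joint_efforts': array([ 1.14999068e-03, -5.69429862e+01, -5.00525057e+01, -3.20188728e-04,
        1.54939236e-02,  1.28139436e-04]), 'tool_pos': array([222.23535691, 556.86921565, 302.85039599]), 'tcp_rot': array([-9.01064573e+01,  8.83511399e-03, -2.17627270e+01]), 'ft_force': array([-0.67756497,  0.27279077, -0.33030444]), 'wrist_torque': array([-0.04979413, -0.02987699, -0.04525677]), 'finger_gap': 85.42799564069304} 72.6
scene {'intrinsics': array([[379.31311806,   0.        , 273.46894211],
       [  0.        , 379.31311806, 204.0162715 ],
       [  0.        ,   0.        ,   1.        ]]), 'cam_to_world': array([[ 5.94636841e-01,  7.48122267e-01, -2.94482769e-01,
         8.43254628e+02],
       [ 8.03964327e-01, -5.50123881e-01,  2.25843037e-01,
        -2.27462831e+02],
       [ 6.95620076e-03, -3.71048231e-01, -9.28587541e-01,
         1.09119674e+03],
       [ 0.00000000e+00,  0.00000000e+00,  0.00000000e+00,
         1.00000000e+00]])}
top {'intrinsics': array([[400.69726538,   0.        , 285.05971235],
       [  0.        , 400.69726538, 209.22177608],
       [  0.        ,   0.        ,   1.        ]]), 'cam_to_world': array([[-5.88902664e-03, -9.98098054e-01,  6.13644414e-02,
         4.77260510e+02],
       [-9.99780203e-01,  7.11151039e-03,  1.97223733e-02,
         3.98219477e+00],
       [-2.01212563e-02, -6.12348081e-02, -9.97920555e-01,
         1.18318441e+03],
       [ 0.00000000e+00,  0.00000000e+00,  0.00000000e+00,
         1.00000000e+00]])}
```

View pics/scene0.png

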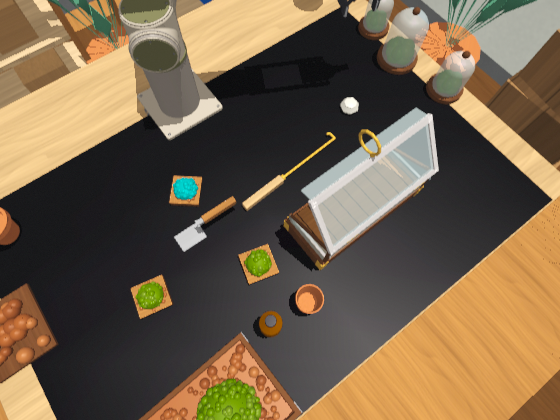

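View pics/top0.png

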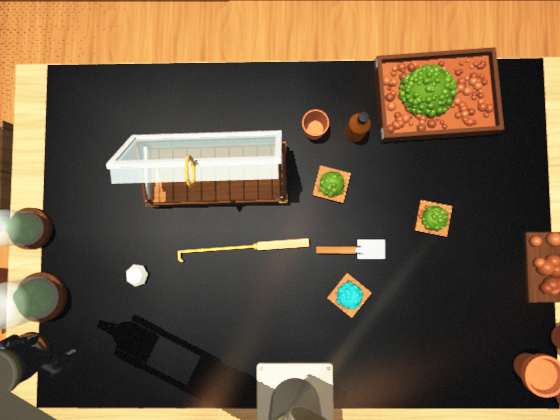

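Top view: two green boards, at about (331,184) and (434,218), and a turquoise look-alike at (350,295). The spatula is at (350,250) with its blade to the right (-y). The pole is at (245,247) with its hook to the left. The case is at (215,175) with the hood up, pot at (316,124), bottle at (358,127), quartz at (137,275).

```bash
cat > h.py <<'E'
import numpy as np, cv2
from bench import r
C={n:r.camera_model(n) for n in("scene","top")}
def ray(n,p):
    K=C[n]["intrinsics"];T=C[n]["cam_to_world"]
    d=T[:3,:3]@np.linalg.solve(K,[p[0],p[1],1.]); return T[:3,3],d
def atz(n,p,z):
    o,d=ray(n,p); return o+d*(z-o[2])/d[2]
def tri(a,b):
    o1,d1=ray("scene",a);o2,d2=ray("top",b)
    d1=d1/np.linalg.norm(d1);d2=d2/np.linalg.norm(d2)
    A=(np.eye(3)-np.outer(d1,d1)),(np.eye(3)-np.outer(d2,d2))
    X=np.linalg.solve(A[0]+A[1],A[0]@o1+A[1]@o2)
    return X,np.linalg.norm(A[0]@(X-o1))+np.linalg.norm(A[1]@(X-o2))
def proj(n,X):
    K=C[n]["intrinsics"];T=C[n]["cam_to_world"]
    c=T[:3,:3].T@(np.asarray(X,float)-T[:3,3]); u=K@c; return u[:2]/u[2]
def snap(tag,names=("scene","top")):
    for n in names:
        im=r.snapshot(n); cv2.imwrite(f"pics/{n}_{tag}.png",im[:,:,::-1])
E
python3 - <<'E'
from h import *
np.set_printoptions(precision=1,suppress=True)
for n in("scene","top"): r.snapshot(n)
for t,z in dict(case=0,case_floor=60,hood_hinge=168,ring=340,board1=0,spatula_grip=60,pole_grip=12,pole_hook=12,pot=0,mister=0,quartz=0).items():
    res={}
    for n in("scene","top"):
        q=r.spot_point(n,t)
        for d in q:
            if d["conf"]>.3: print(t,n,round(d["conf"],2),np.array(d["position"]),atz(n,d["position"],z))
        if q: res[n]=q[0]["position"]
    if len(res)==2:
        print("   tri",*tri(res["scene"],res["top"]))
print(r.sense()["time"])
E
```

```text
case top 0.7 [221.4 177.7] [645.6 216.7   0. ]
case_floor scene 0.59 [384.7 211. ] [725.8 271.3  60. ]
case_floor top 0.85 [217.9 173.3] [649.7 215.9  60. ]
   tri [689.9 254.8  22.1] 90.97465395503961
hood_hinge scene 0.55 [386.2 211. ] [740.4 222.2 168. ]
hood_hinge top 0.67 [208.2 135. ] [732.8 221.1 168. ]
   tri [737.6 225.9 155.6] 5.212219137637315
ring scene 0.71 [371.  140.8] [612.  227.8 340. ]
ring top 0.73 [191.1 172.2] [609.6 220.4 340. ]
   tri [611.3 222.6 343.2] 7.07116642639916
board1 scene 0.94 [152.3 298.4] [ 525.1 -406.5    0. ]
board1 scene 0.93 [259.9 266.3] [ 630.6 -109.8    0. ]
board1 scene 0.9 [187.9 194.4] [ 312.8 -158.2    0. ]
board1 top 0.84 [333.5 181.4] [ 631.6 -116.7    0. ]
board1 top 0.59 [429.7 216.8] [ 524.7 -397.     0. ]
board1 top 0.57 [350.3 293.8] [ 301.9 -161.2    0. ]
   tri [ 609.  -216.1  338.4] 269.25389154942025
spatula_grip scene 0.85 [220.3 210. ] [ 439.7 -112.3   60. ]
spatula_grip top 0.9 [333.2 251.4] [ 427.7 -107.2   60. ]
   tri [ 426.8 -109.5   28.3] 1.8549302338265157
pole_grip scene 0.57 [269.1 191.8] [460.1  48.4  12. ]
pole_grip top 0.91 [275.2 245. ] [445.   56.5  12. ]
   tri [444.2  59.  -32. ] 1.36215526951049
pole_hook scene 0.97 [333.2 140.2] [435.7 327.7  12. ]
pole_hook top 0.89 [181.7 250.7] [429.9 330.3  12. ]
pole_hook top 0.55 [218.8 174.9] [652.3 222.3  12. ]
   tri [429.6 335.1  -3.4] 1.1763834861301161
pot scene 0.73 [309.5 301.4] [794.3 -55.8   0. ]
pot top 0.66 [316.5 130. ] [786.7 -68.1   0. ]
pot top 0.62 [181.2 247.7] [438.2 335.2   0. ]
   tri [790.3 -62.1   2.8] 14.322876583647602
mister scene 0.72 [271.8 328. ] [ 788.6 -183.3    0. ]
mister top 0.61 [356.1 130.8] [ 783. -186.    0.]
   tri [ 786.7 -185.2   -8.8] 5.38955277130535
quartz scene 0.81 [348.8 108. ] [364.3 459.7   0. ]
quartz top 0.59 [136.9 273.3] [363.6 465.9   0. ]
   tri [361.6 467.2  -8.4] 4.553072768895293
1.3
```

```bash
python3 - <<'E'
import cv2
im=cv2.imread("pics/top0.png")
c=im[160:320,300:460]; cv2.imwrite("pics/c1.png",cv2.resize(c,None,fx=3.7,fy=3.7,interpolation=cv2.INTER_CUBIC))
c=im[110:280,100:320]; cv2.imwrite("pics/c2.png",cv2.resize(c,None,fx=3.5,fy=3.5,interpolation=cv2.INTER_CUBIC))
im=cv2.imread("pics/scene0.png")
c=im[100:320,120:380]; cv2.imwrite("pics/c3.png",cv2.resize(c,None,fx=2.7,fy=2.7,interpolation=cv2.INTER_CUBIC))
E
```

```text
(no output)
```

View pics/c1.png

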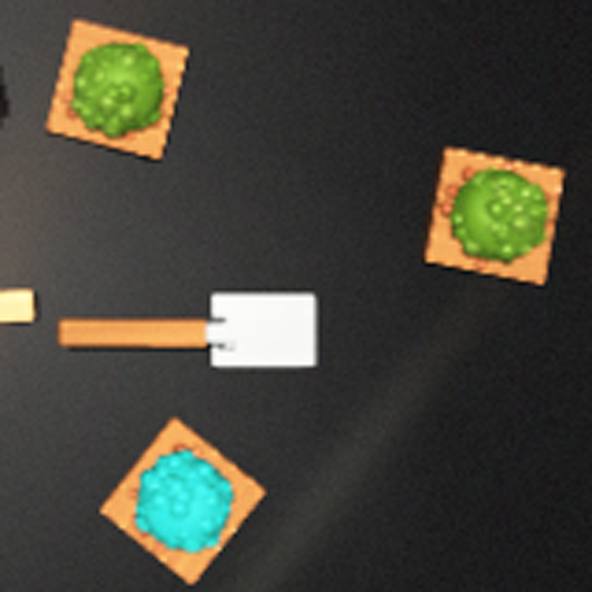

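View pics/c2.png

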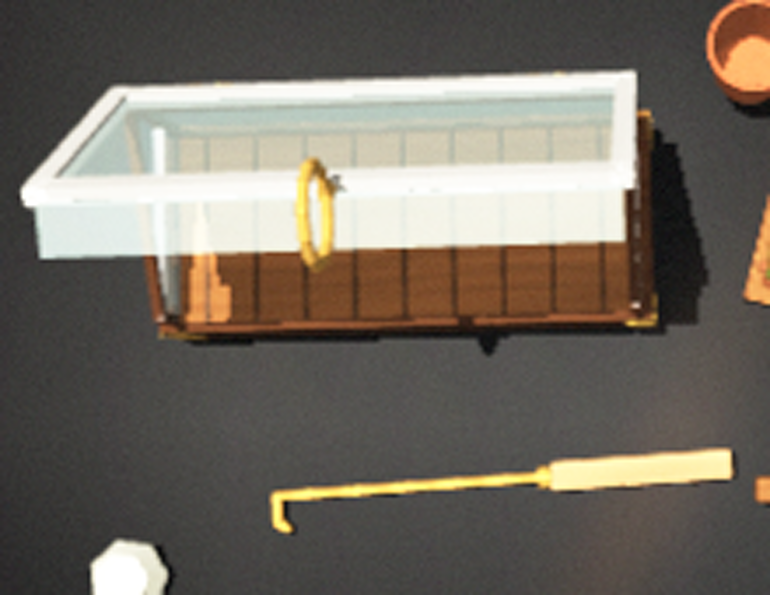

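View pics/c3.png

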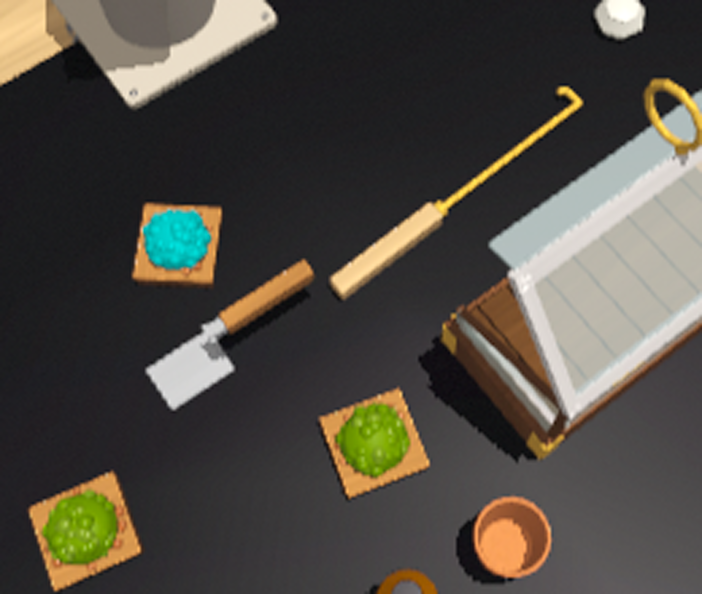

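```bash
cat > m1.py <<'E'
from h import *
np.set_printoptions(precision=1,suppress=True)
def P(n,l,s,x0,y0,z): return np.array([atz(n,((u+.5)/s-.5+x0,(v+.5)/s-.5+y0),z) for u,v in l])
def c1(l,z): return P("top",l,3.7,300,160,z)
def c2(l,z): return P("top",l,3.5,100,110,z)
def c3(l,z): return P("scene",l,2.7,120,100,z)
def box(nm,p):
    c=p.mean(0); e1=(p[1]-p[0]+p[2]-p[3])/2; e2=(p[3]-p[0]+p[2]-p[1])/2
    print(nm,c,"e1",np.linalg.norm(e1),np.degrees(np.arctan2(e1[1],e1[0])),"e2",np.linalg.norm(e2),np.degrees(np.arctan2(e2[1],e2[0])))
box("A top",c1([(75,20),(189,47),(161,159),(48,131)],21))
box("A scn",c3([(401,390),(429,464),(350,496),(320,420)],21))
box("B top",c1([(445,147),(564,170),(545,285),(426,262)],21))
box("B scn",c3([(113,473),(140,550),(56,589),(29,510)],21))
box("blade top",c1([(211,293),(316,293),(316,367),(211,367)],3))
box("handle top",c1([(60,321),(208,319),(208,346),(60,347)],71))
box("blade scn",c3([(204,332),(146,373),(173,409),(234,368)],3))
print("handle end scn",c3([(305,261),(313,276)],71))
box("pole handle top",c2([(551,461),(732,449),(734,479),(551,490)],24))
print("pole rod top",c2([(551,476),(275,495),(289,529)],12), "scn",c3([(443,208),(578,100),(563,93)],12))
print("pole handle end top",c2([(733,464)],24),"scn",c3([(333,285)],24))
print("case front edge top", c2([(160,325),(655,312)],60),c2([(160,338),(655,325)],0))
E
python3 m1.py
```

```text
A top [ 622.1 -108.9   21. ] e1 91.62856327918057 -104.22018335373289 e2 90.93136437895315 165.52155326015694
A scn [ 625.5 -110.1   21. ] e1 86.49525879380613 -14.870203807181072 e2 90.58950833968875 -104.8673678197748
B top [ 520.4 -400.4   21. ] e1 93.34160472422792 -101.45108167532433 e2 91.12598074436937 169.09956730688157
B scn [ 523.3 -402.5   21. ] e1 86.6154786308353 -11.235833804892557 e2 89.79829450695878 -101.27380018054444
blade top [ 432.2 -222.6    3. ] e1 82.55992361380632 -90.29463384744069 e2 58.18549009062425 178.914454376593
handle top [ 432.8 -113.4   71. ] e1 110.04880279352591 -89.71235277423844 e2 19.663631657939632 179.21579012273082
blade scn [ 435.1 -226.3    3. ] e1 77.74697126907809 -89.05412874205815 e2 54.021011984121465 3.6340572970432006
handle end scn [[429.8 -61.   71. ]
 [449.4 -63.9  71. ]]
pole handle top [448.5  33.3  24. ] e1 150.30865714587026 -86.70634096440259 e2 24.238214363601003 -178.3792845407384
pole rod top [[443.4 109.4  12. ]
 [428.8 340.5  12. ]
 [400.5 328.5  12. ]] scn [[445.7 116.3  12. ]
 [426.6 337.7  12. ]
 [408.  329.2  12. ]]
pole handle end top [[452.8 -41.7  24. ]] scn [[453.5 -44.5  24. ]]
case front edge top [[568.2 421.7  60. ]
 [575.7  21.2  60. ]] [[562.  443.9   0. ]
 [569.9  22.1   0. ]]
```

```bash
python3 - <<'E'
import cv2,numpy as np
im=cv2.imread("pics/scene0.png"); t=cv2.imread("pics/top0.png")
f=lambda c:cv2.resize(np.clip(c.astype(float)*1.8,0,255).astype('uint8'),(390,290),interpolation=cv2.INTER_NEAREST)
o=np.vstack([np.hstack([f(im[238:292,222:295]),f(im[270:324,115:188])]),np.hstack([f(t[157:211,296:369]),f(t[192:246,398:471])])])
cv2.imwrite("pics/c4.png",o)
E
```

```text
(no output)
```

View pics/c4.png

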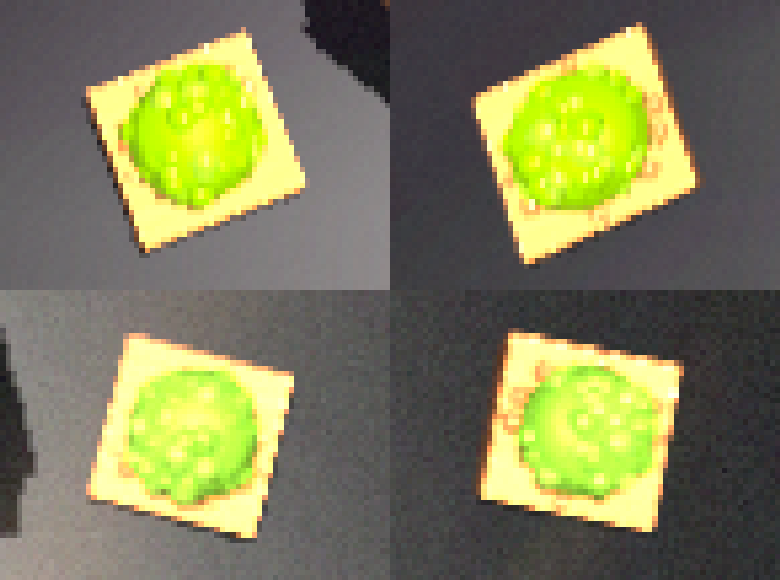

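```bash
cat > prof.py <<'E'
from m1 import *
def prof(n,img,c,yaw):
    c=np.array([*c,21.]);
    for k in range(4):
        a=np.radians(yaw+90*k); nx=np.array([np.cos(a),np.sin(a),0]); t=np.array([-np.sin(a),np.cos(a),0])
        out=[]
        for d in np.arange(40,56,2.):
            vs=[]
            for part in ([-41,-38,38,41],[-28,-20,-10,0,10,20,28]):
                vs.append(np.mean([cv2.remap(img,np.float32([[p[0]]]),np.float32([[p[1]]]),cv2.INTER_LINEAR)[0,0,2] for s in part for p in [proj(n,c+nx*d+t*s)]]))
            out.append(vs)
        o=np.array(out).T
        print(n,yaw+90*k,"ends",o[0].round(0),"mid",o[1].round(0))
S=cv2.imread("pics/scene0.png");T=cv2.imread("pics/top0.png")
print("A");prof("scene",S,(624.5,-110),-14.5)
print("B");prof("scene",S,(522.3,-402),-11.2);prof("top",T,(521,-400.5),-11.2)
E
python3 prof.py|tail -14
```

```text
A
scene -14.5 ends [223. 220. 196. 133.  75.  68.  70.  70.] mid [223. 220. 198. 134.  70.  69.  71.  71.]
scene 75.5 ends [221. 222. 206. 132.  72.  67.  68.  68.] mid [220. 223. 198. 109.  70.  67.  67.  67.]
scene 165.5 ends [218. 208. 179. 121.  67.  57.  56.  56.] mid [195. 203. 178. 123.  73.  57.  57.  56.]
scene 255.5 ends [220. 221. 220. 176.  88.  48.  52.  59.] mid [207. 213. 217. 173.  77.  47.  57.  60.]
B
scene -11.2 ends [218. 218. 200. 140.  63.  41.  40.  41.] mid [215. 215. 199. 135.  59.  38.  40.  41.]
scene 78.8 ends [217. 215. 189. 117.  59.  41.  40.  40.] mid [207. 211. 191. 117.  64.  44.  41.  41.]
scene 168.8 ends [215. 205. 172. 100.  43.  36.  36.  36.] mid [206. 202. 172.  98.  42.  35.  35.  35.]
scene 258.8 ends [216. 215. 215. 181.  94.  46.  38.  36.] mid [189. 205. 211. 190.  93.  45.  35.  35.]
top -11.2 ends [244. 243. 190. 115.  36.  29.  29.  30.] mid [241. 233. 187. 113.  46.  30.  29.  29.]
top 78.8 ends [244. 246. 238. 206. 123.  59.  42.  37.] mid [233. 231. 223. 187. 114.  59.  44.  37.]
top 168.8 ends [241. 236. 204. 107.  44.  32.  34.  32.] mid [237. 233. 210. 114.  37.  33.  36.  36.]
top 258.8 ends [241. 236. 212. 145.  64.  30.  30.  32.] mid [209. 223. 209. 147.  60.  31.  30.  30.]
```

```bash
cat > prof2.py <<'E'
from h import *
ims={n:np.mean([r.snapshot(n).astype(np.float32) for _ in range(3)],0).astype(np.float32) for n in("top","scene")}
np.set_printoptions(precision=0,suppress=True,linewidth=150)
for n,nm,c,yaw in(("top","B",(521,-400.5),-11.2),("scene","B",(522.3,-402),-11.2),("scene","A",(624.5,-110),-14.5),("top","A",(622.5,-109),-14.5)):
    for k in range(4):
        a=np.radians(yaw+90*k); nx=np.array([np.cos(a),np.sin(a),0]); t=np.array([-np.sin(a),np.cos(a),0])
        res=[]
        for part in (np.r_[-42:-36,37:43],np.arange(-30,31,2)):
            res.append([np.mean([ (lambda v:v[0]-v[2])(cv2.remap(ims[n],np.float32([[p[0]]]),np.float32([[p[1]]]),cv2.INTER_LINEAR)[0,0]) for s in part for p in [proj(n,np.array([*c,21.])+nx*d+t*s)]]) for d in np.arange(42,62,2)])
        print(n,nm,yaw+90*k,np.array(res[0]),np.array(res[1]))
E
python3 prof2.py
```

```text
top B -11.2 [139. 113.  65.   6.   0.  -0.  -0.   0.  -0.  -0.] [139. 112.  63.  13.   0.  -1.  -0.  -0.  -0.  -1.]
top B 78.8 [147. 144. 132.  78.  31.  13.   3.  -1.  -0.   0.] [146. 143. 124.  75.  33.  15.   5.  -0.  -0.   0.]
top B 168.8 [148. 128.  63.  12.  -1.  -1.  -1.  -1.  -1.  -1.] [146. 133.  66.  10.   2.   2.   2.   3.   3.   3.]
top B 258.8 [145. 134.  87.  26.   1.   1.   1.   2.   1.   1.] [140. 131.  87.  23.   2.   1.   2.   1.   1.   1.]
scene B -11.2 [137. 127.  86.  26.   1.  -2.  -1.  -1.  -1.  -1.] [135. 125.  86.  24.   1.  -1.  -1.  -2.  -2.  -2.]
scene B 78.8 [135. 119.  69.  22.   2.  -1.  -1.  -1.  -1.  -2.] [134. 118.  68.  26.   4.  -1.  -1.  -1.  -1.  -1.]
scene B 168.8 [122.  98.  47.   6.  -0.  -0.  -0.  -1.  -1.  -1.] [126. 103.  48.   5.  -2.  -2.  -1.  -1.  -1.  -1.]
scene B 258.8 [135. 133. 102.  43.   7.  -1.  -1.  -2.  -2.  -2.] [130. 132. 106.  41.   6.  -1.  -1.  -1.  -2.  -2.]
scene A -14.5 [137. 123.  74.  17.   2.   1.   1.   2.   2.   2.] [138. 125.  74.  15.   2.   1.   1.   1.   1.   1.]
scene A 75.5 [136. 118.  54.   7.   2.   1.   1.   1.   1.   1.] [136. 114.  46.   5.   1.   1.   1.   1.   1.   1.]
scene A 165.5 [129. 106.  57.  10.   1.   0.   0.   0.  -0.   0.] [123. 104.  58.  11.   1.   0.   0.   0.   0.   0.]
scene A 255.5 [138. 136. 107.  48.  10.   1.   0.  -0.  -0.  -0.] [134. 135. 106.  45.   9.   1.   1.   1.   1.   1.]
top A -14.5 [142. 116.  66.  19.   6.   5.   5.   4.   4.   5.] [142. 114.  62.  17.   6.   6.   6.   6.   6.   6.]
top A 75.5 [146. 145. 126.  77.  25.   8.   8.   8.   8.   8.] [147. 143. 128.  80.  24.   8.   8.   8.   8.   8.]
top A 165.5 [146. 140.  84.  16.   6.   6.   6.   5.   6.   6.] [147. 136.  75.  16.   6.   6.   5.   5.   5.   5.]
top A 255.5 [143. 125.  58.   8.   1.   1.   2.   2.   2.   1.] [144. 129.  61.   8.   2.   2.   2.   2.   2.   2.]
```

```bash
python3 - <<'E'
import cv2,numpy as np
im=cv2.imread("pics/scene0.png"); t=cv2.imread("pics/top0.png")
f=lambda c,s:cv2.resize(np.clip(c.astype(float)*1.6,0,255).astype('uint8'),None,fx=s,fy=s,interpolation=cv2.INTER_NEAREST)
a=f(t[195:213,135:185],7);b=f(t[190:208,250:300],7);
cv2.imwrite("pics/c5.png",np.hstack([a,b]))
cv2.imwrite("pics/c6.png",f(im[100:275,275:445],3.4))
E
```

```text
(no output)
```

View pics/c5.png

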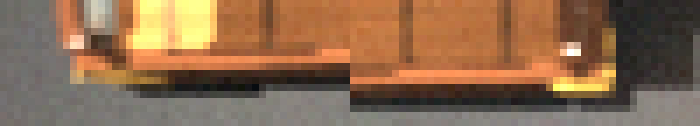

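View pics/c6.png

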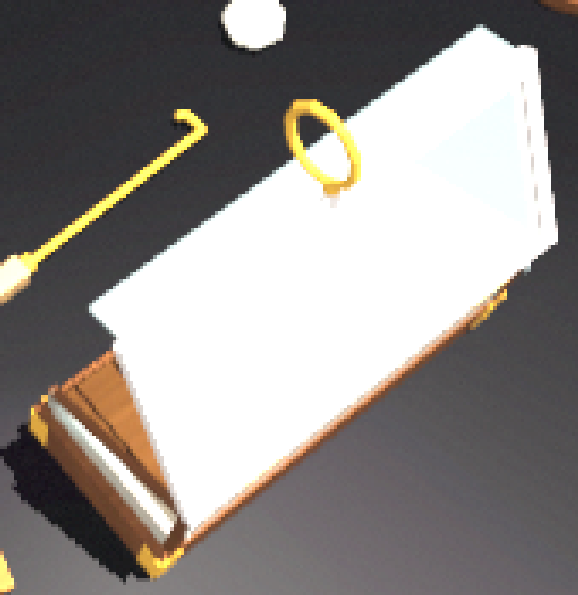

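```bash
python3 - <<'E'
from h import *
np.set_printoptions(precision=1,suppress=True)
print("front top z60",atz("top",(145,202.7),60),atz("top",(287.8,199.8),60))
print("front bot z0",atz("top",(145.5,206.3),0),atz("top",(287.5,202.8),0))
print("scene z0 backright",atz("scene",(319.5,269),0),"frontright",atz("scene",(286.8,229.8),0))
print("scene z60 backright",atz("scene",(319,263),60),"frontright",atz("scene",(284.5,220),60))
print("back right top z60",atz("top",(287,142.5),60),"z0",atz("top",(287,142.5),0))
# hood: projections check
def case(cx,cy,yaw,q):
    a=np.radians(yaw);X=np.array([np.cos(a),np.sin(a),0]);Y=np.array([-np.sin(a),np.cos(a),0])
    f=lambda x,y,z:np.array([cx,cy,0])+x*X+y*Y+np.array([0,0,z])
    return f
for cx,cy,yaw,q in((657,223,1.2,1.35),(655,222,1.2,1.35)):
  f=case(cx,cy,yaw,q)
  for nm,p in dict(fr60=(-85,-200,60),fl60=(-85,200,60),br60=(85,-200,60),br0=(85,-200,0),fr0=(-85,-200,0),ring=(83-212*np.cos(q-.384),0,168+212*np.sin(q-.384)),hl=(83-175*np.cos(q-.384),195,168+175*np.sin(q-.384)),hr=(83-175*np.cos(q-.384),-195,168+175*np.sin(q-.384)),gr=(83,-195,168),gl=(83,195,168)).items():
    print(nm,f(*p),proj("top",f(*p)),proj("scene",f(*p)))
E
```

```text
front top z60 [567.7 422.7  60. ] [572.8  18.3  60. ]
front bot z0 [561.7 443.4   0. ] [569.  20.   0.]
scene z0 backright [739.6  24.8   0. ] frontright [588.4  20.5   0. ]
scene z60 backright [731.5  20.3  60. ] frontright [574.9  19.5  60. ]
back right top z60 [736.   19.6  60. ] z0 [749.8  20.4   0. ]
fr60 [576.2  21.3  60. ] [286.7 198.6] [285.3 220. ]
fl60 [567.8 421.2  60. ] [145.6 202.6] [385.7 146.3]
br60 [746.2  24.8  60. ] [285.1 139. ] [323.6 266.3]
br0 [746.2  24.8   0. ] [285.5 143.7] [320.9 270.8]
fr0 [576.2  21.3   0. ] [287.1 200.4] [284.6 226.6]
ring [619.5 222.2 342.4] [190.  167.4] [371.6 143.8]
hl [636.4 417.6 312. ] [105.8 162.9] [432.6 114.1]
hr [644.6  27.7 312. ] [281.8 157.6] [310.3 204.1]
gr [744.1  29.8 168. ] [282.4 129.9] [330.3 254.9]
gl [735.9 419.7 168. ] [131.8 134.6] [438.4 169.6]
fr60 [574.2  20.3  60. ] [287.1 199.3] [284.6 219.7]
fl60 [565.8 420.2  60. ] [145.9 203.3] [385. 146.]
br60 [744.2  23.8  60. ] [285.5 139.7] [322.9 265.9]
br0 [744.2  23.8   0. ] [285.9 144.4] [320.2 270.5]
fr0 [574.2  20.3   0. ] [287.4 201.1] [283.9 226.3]
ring [617.5 221.2 342.4] [190.5 168.3] [370.7 143.4]
hl [634.4 416.6 312. ] [106.2 163.8] [431.7 113.8]
hr [642.6  26.7 312. ] [282.3 158.5] [309.4 203.7]
gr [742.1  28.8 168. ] [282.8 130.6] [329.4 254.5]
gl [733.9 418.7 168. ] [132.2 135.4] [437.6 169.3]
```

```bash
cat > plan.py <<'E'
import sys,json,os
from h import *
from scipy.spatial.transform import Rotation as Rn
SF="cmd.json"
G=54.
def cur():
    s=r.sense(); mp=np.array(s["tool_pos"]); mR=Rn.from_euler("xyz",s["tcp_rot"],degrees=True)
    if os.path.exists(SF):
        d=json.load(open(SF)); p=np.array(d["p"]);R=Rn.from_quat(d["q"])
    else:
        p=np.array([222.42,557.257,303.892]); R=Rn.from_euler("xyz",[-90,0,-21.763],degrees=True)
    print("t=%.2f"%s["time"],"meas-cmd mm",(mp-p).round(1),"rot deg",(np.degrees((R.inv()*mR).as_rotvec())).round(2),"gap %.1f"%s["finger_gap"],"F",np.round(s["ft_force"],1),"M",np.round(s["wrist_torque"],2))
    return p,R,mp,mR
def tool(psi,tau,roll=0):
    # tool x along heading psi, y down; tau deg = fingers tilted forward (heading)
    return Rn.from_euler("z",psi,degrees=True)*Rn.from_euler("x",-90,degrees=True)*Rn.from_euler("z",-tau,degrees=True)
def move(g,psi,tau,n=10,ease=True,measured=False,pitch=0):
    """g: grasp point target; prints rows; records pending as commanded"""
    p,R,mp,mR=cur()
    if measured: p,R=mp,mR
    R2=tool(psi,tau); p2=np.array(g,float)-G*R2.apply([0,1,0])
    d=R.inv().apply(p2-p)/1000; w=(R.inv()*R2).as_rotvec()
    rows=[]
    for k in range(1,11):
        u=min(1,k/n); u=u*u*(3-2*u) if ease else u
        rows.append([round(float(x),4) for x in np.r_[d*u,w*u]])
    print(json.dumps(rows).replace(" ",""))
    print("dist mm %.0f rot deg %.0f"%(np.linalg.norm(d)*1000,np.degrees(np.linalg.norm(w))))
    L=rows[-1]
    pn=p+R.apply(np.array(L[:3])*1000); Rnw=R*Rn.from_rotvec(L[3:])
    json.dump(dict(p=pn.tolist(),q=Rnw.as_quat().tolist(),g=list(map(float,g)),psi=psi,tau=tau),open(SF,"w"))
if __name__=="__main__":
    a=[float(x) for x in sys.argv[1:]]
    move(a[:3],a[3],a[4],*( [int(a[5])] if len(a)>5 else []))
E
python3 plan.py 434.5 -120 190 -90 25
```

```text
t=1.60 meas-cmd mm [0. 0. 0.] rot deg [ 0. -0. -0.] gap 85.4 F [ 0.2 -0.2 -0.3] M [-0.03 -0.    0.02]
[[0.0123,0.0018,-0.0148,-0.0073,0.0328,-0.0107],[0.0457,0.0068,-0.055,-0.027,0.1218,-0.0399],[0.095,0.014,-0.1143,-0.0561,0.253,-0.0828],[0.1547,0.0229,-0.1863,-0.0914,0.4122,-0.1349],[0.2198,0.0325,-0.2646,-0.1298,0.5855,-0.1916],[0.2849,0.0421,-0.3429,-0.1682,0.7589,-0.2483],[0.3447,0.0509,-0.4149,-0.2035,0.9181,-0.3004],[0.3939,0.0582,-0.4741,-0.2326,1.0493,-0.3433],[0.4273,0.0631,-0.5143,-0.2524,1.1383,-0.3725],[0.4396,0.065,-0.5292,-0.2596,1.1711,-0.3832]]
dist mm 691 rot deg 72
```

```bash
rm cmd.json; python3 plan.py 390 200 230 -56 12
```

```text
t=1.60 meas-cmd mm [0. 0. 0.] rot deg [ 0. -0. -0.] gap 85.4 F [ 0.2 -0.2 -0.3] M [-0.03 -0.    0.02]
[[0.0078,0.0006,-0.0074,-0.0018,0.0167,-0.0057],[0.029,0.0022,-0.0274,-0.0065,0.0619,-0.0211],[0.0602,0.0046,-0.0569,-0.0135,0.1286,-0.0439],[0.0981,0.0074,-0.0927,-0.022,0.2096,-0.0715],[0.1394,0.0105,-0.1317,-0.0313,0.2977,-0.1016],[0.1807,0.0137,-0.1706,-0.0405,0.3858,-0.1316],[0.2186,0.0165,-0.2065,-0.0491,0.4667,-0.1593],[0.2498,0.0189,-0.236,-0.0561,0.5334,-0.182],[0.271,0.0205,-0.256,-0.0608,0.5787,-0.1975],[0.2788,0.0211,-0.2633,-0.0626,0.5953,-0.2032]]
dist mm 384 rot deg 36
```

>>> arm_command([
  [0.0078,0.0006,-0.0074,-0.0018,0.0167,-0.0057],
  [0.029,0.0022,-0.0274,-0.0065,0.0619,-0.0211],
  [0.0602,0.0046,-0.0569,-0.0135,0.1286,-0.0439],
  [0.0981,0.0074,-0.0927,-0.022,0.2096,-0.0715],
  [0.1394,0.0105,-0.1317,-0.0313,0.2977,-0.1016],
  [0.1807,0.0137,-0.1706,-0.0405,0.3858,-0.1316],
  [0.2186,0.0165,-0.2065,-0.0491,0.4667,-0.1593],
  [0.2498,0.0189,-0.236,-0.0561,0.5334,-0.182],
  [0.271,0.0205,-0.256,-0.0608,0.5787,-0.1975],
  [0.2788,0.0211,-0.2633,-0.0626,0.5953,-0.2032],
], jaw=-1)

```text
time: 2.85
tool_pos: [384.0, 207.8, 282.7]
tcp_rot: [-90.0, -12.0, -56.2]
ft_force: [-0.9, 0.1, -0.7]
finger_gap: 85.4
```

```bash
python3 plan.py 434.5 -120 150 -90 25
```

```text
t=2.85 meas-cmd mm [ 0.3 -1.6 -0.1] rot deg [-0.03  0.18 -0.03] gap 85.4 F [-0.9  0.1 -0.7] M [ 0.02  0.07 -0.02]
[[0.0072,0.0039,-0.0036,-0.0053,0.0158,-0.0062],[0.0269,0.0146,-0.0134,-0.0196,0.0587,-0.0229],[0.0559,0.0304,-0.0279,-0.0408,0.1218,-0.0475],[0.0911,0.0496,-0.0455,-0.0664,0.1985,-0.0775],[0.1295,0.0704,-0.0647,-0.0943,0.282,-0.1101],[0.1678,0.0912,-0.0838,-0.1223,0.3654,-0.1426],[0.203,0.1104,-0.1014,-0.1479,0.4421,-0.1726],[0.232,0.1261,-0.1159,-0.1691,0.5053,-0.1972],[0.2517,0.1368,-0.1257,-0.1834,0.5482,-0.214],[0.2589,0.1408,-0.1293,-0.1887,0.564,-0.2201]]
dist mm 322 rot deg 36
```

Tracking is good.

>>> arm_command([
  [0.0072,0.0039,-0.0036,-0.0053,0.0158,-0.0062],
  [0.0269,0.0146,-0.0134,-0.0196,0.0587,-0.0229],
  [0.0559,0.0304,-0.0279,-0.0408,0.1218,-0.0475],
  [0.0911,0.0496,-0.0455,-0.0664,0.1985,-0.0775],
  [0.1295,0.0704,-0.0647,-0.0943,0.282,-0.1101],
  [0.1678,0.0912,-0.0838,-0.1223,0.3654,-0.1426],
  [0.203,0.1104,-0.1014,-0.1479,0.4421,-0.1726],
  [0.232,0.1261,-0.1159,-0.1691,0.5053,-0.1972],
  [0.2517,0.1368,-0.1257,-0.1834,0.5482,-0.214],
  [0.2589,0.1408,-0.1293,-0.1887,0.564,-0.2201],
])

```text
time: 4.1
tool_pos: [434.4, -97.5, 198.3]
tcp_rot: [-90.1, -25.0, -90.0]
ft_force: [0.0, 0.7, -0.2]
finger_gap: 85.1
```

```bash
python3 plan.py 434.5 -120 60 -90 25; python3 -c "
from h import *
print(r.sense()['joint_pos'].round(0)); snap('a')"
```

```text
t=4.10 meas-cmd mm [-0.2 -0.3 -0.6] rot deg [-0.08  0.03 -0.  ] gap 85.1 F [ 0.   0.7 -0.2] M [0.17 0.01 0.04]
[[-0.0011,0.0023,-0.0,0.0,-0.0,-0.0],[-0.004,0.0085,-0.0,0.0,-0.0,-0.0],[-0.0082,0.0176,-0.0,0.0,-0.0,-0.0],[-0.0134,0.0287,-0.0,0.0,-0.0,-0.0],[-0.019,0.0408,-0.0,0.0,-0.0,-0.0],[-0.0246,0.0528,-0.0,0.0,-0.0,-0.0],[-0.0298,0.0639,-0.0,0.0,-0.0,-0.0],[-0.0341,0.0731,-0.0,0.0,-0.0,-0.0],[-0.0369,0.0793,-0.0,0.0,-0.0,-0.0],[-0.038,0.0815,-0.0,0.0,-0.0,-0.0]]
dist mm 90 rot deg 0
[ -3. -13. 119. -26.  74.   4.]
```

View pics/scene_a.png

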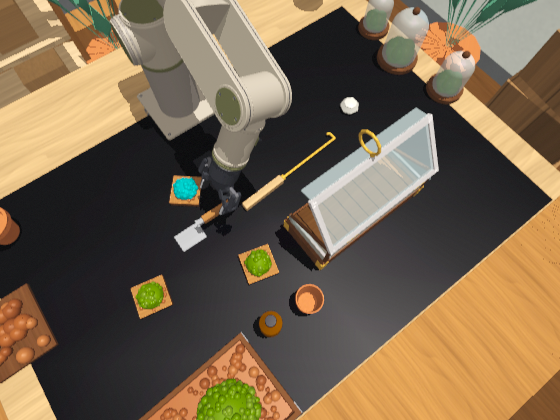

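The scene view shows the open fingers straddling the spatula handle at about (212,210), with everything else unchanged. Descending.

>>> arm_command([
  [-0.0011,0.0023,0,0,0,0],
  [-0.004,0.0085,0,0,0,0],
  [-0.0082,0.0176,0,0,0,0],
  [-0.0134,0.0287,0,0,0,0],
  [-0.019,0.0408,0,0,0,0],
  [-0.0246,0.0528,0,0,0,0],
  [-0.0298,0.0639,0,0,0,0],
  [-0.0341,0.0731,0,0,0,0],
  [-0.0369,0.0793,0,0,0,0],
  [-0.038,0.0815,0,0,0,0],
])

```text
time: 5.45
tool_pos: [434.4, -97.2, 108.6]
tcp_rot: [-90.0, -25.0, -90.0]
ft_force: [-0.2, -0.3, -0.2]
finger_gap: 85.6
```

>>> arm_command([
  [0,0,0,0,0,0],
  [0,0,0,0,0,0],
  [0,0,0,0,0,0],
  [0,0,0,0,0,0],
  [0,0,0,0,0,0],
  [0,0,0,0,0,0],
  [0,0,0,0,0,0],
  [0,0,0,0,0,0],
  [0,0,0,0,0,0],
  [0,0,0,0,0,0],
], jaw=1, force=110)

```text
time: 6.7
tool_pos: [434.8, -97.1, 109.3]
tcp_rot: [-90.0, -25.0, -90.0]
ft_force: [-1.0, 1.2, 5.7]
finger_gap: 18.4
```

```bash
python3 plan.py 434.5 -120 120 -90 25; python3 -c "
from h import *
snap('b')"
```

```text
t=6.70 meas-cmd mm [0.3 0.  0.3] rot deg [ 0.03  0.01 -0.01] gap 18.4 F [-1.   1.2  5.7] M [-0.17  0.31 -0.08]
[[0.0007,-0.0015,-0.0,0.0,-0.0,-0.0],[0.0026,-0.0057,-0.0,0.0,-0.0,-0.0],[0.0055,-0.0117,-0.0,0.0,-0.0,-0.0],[0.0089,-0.0191,-0.0,0.0,-0.0,-0.0],[0.0127,-0.0272,-0.0,0.0,-0.0,-0.0],[0.0164,-0.0352,-0.0,0.0,-0.0,-0.0],[0.0199,-0.0426,-0.0,0.0,-0.0,-0.0],[0.0227,-0.0487,-0.0,0.0,-0.0,-0.0],[0.0246,-0.0528,-0.0,0.0,-0.0,-0.0],[0.0253,-0.0543,-0.0,0.0,-0.0,-0.0]]
dist mm 60 rot deg 0
```

View pics/top_b.png

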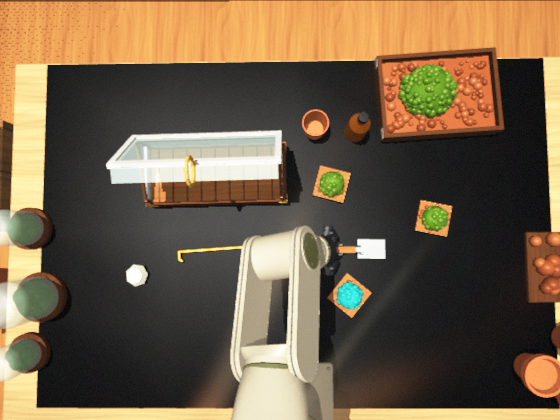

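>>> arm_command([
  [0.0007,-0.0015,0,0,0,0],
  [0.0026,-0.0057,0,0,0,0],
  [0.0055,-0.0117,0,0,0,0],
  [0.0089,-0.0191,0,0,0,0],
  [0.0127,-0.0272,0,0,0,0],
  [0.0164,-0.0352,0,0,0,0],
  [0.0199,-0.0426,0,0,0,0],
  [0.0227,-0.0487,0,0,0,0],
  [0.0246,-0.0528,0,0,0,0],
  [0.0253,-0.0543,0,0,0,0],
])

```text
time: 8.05
tool_pos: [434.6, -97.1, 169.1]
tcp_rot: [-90.0, -25.0, -90.0]
ft_force: [0.8, -1.1, -2.2]
finger_gap: 18.6
```

```bash
python3 plan.py 340 -300 150 -45 25; python3 -c "
from h import *
snap('c')
im=cv2.imread('pics/scene_c.png'); cv2.imwrite('pics/c7.png',cv2.resize(im[150:310,120:300],None,fx=4,fy=4,interpolation=2)[:600,:])"
```

```text
t=8.05 meas-cmd mm [0.1 0.  0.3] rot deg [ 0.02  0.   -0.  ] gap 18.6 F [ 0.8 -1.1 -2.2] M [ 0.44  0.01 -0.08]
[[0.0051,0.0014,-0.0031,0.0093,-0.0199,-0.0],[0.0189,0.0054,-0.0115,0.0345,-0.074,-0.0],[0.0393,0.0112,-0.0239,0.0717,-0.1538,-0.0],[0.064,0.0182,-0.0389,0.1168,-0.2506,-0.0],[0.091,0.0258,-0.0553,0.166,-0.3559,-0.0],[0.1179,0.0335,-0.0717,0.2151,-0.4613,-0.0],[0.1426,0.0405,-0.0868,0.2602,-0.5581,-0.0],[0.163,0.0463,-0.0991,0.2974,-0.6378,-0.0],[0.1768,0.0502,-0.1076,0.3226,-0.6919,-0.0],[0.1819,0.0517,-0.1107,0.3319,-0.7119,-0.0]]
dist mm 219 rot deg 45
```

View pics/c7.png

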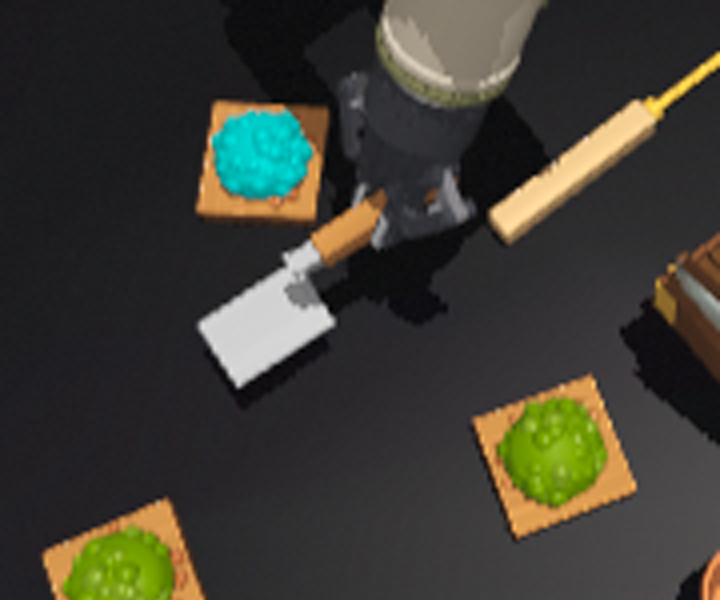

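The spatula is held level-looking, with the blade lit and clear of the bench. Carrying it toward board B.

>>> arm_command([
  [0.0051,0.0014,-0.0031,0.0093,-0.0199,0],
  [0.0189,0.0054,-0.0115,0.0345,-0.074,0],
  [0.0393,0.0112,-0.0239,0.0717,-0.1538,0],
  [0.064,0.0182,-0.0389,0.1168,-0.2506,0],
  [0.091,0.0258,-0.0553,0.166,-0.3559,0],
  [0.1179,0.0335,-0.0717,0.2151,-0.4613,0],
  [0.1426,0.0405,-0.0868,0.2602,-0.5581,0],
  [0.163,0.0463,-0.0991,0.2974,-0.6378,0],
  [0.1768,0.0502,-0.1076,0.3226,-0.6919,0],
  [0.1819,0.0517,-0.1107,0.3319,-0.7119,0],
])

```text
time: 9.4
tool_pos: [322.4, -284.9, 198.7]
tcp_rot: [-90.1, -25.0, -45.0]
ft_force: [0.5, 0.1, -1.7]
finger_gap: 18.3
```

```bash
python3 plan.py 310 -359 100 -11.2 25
```

```text
t=9.40 meas-cmd mm [-1.4 -1.1 -0.2] rot deg [-0.07 -0.02 -0.  ] gap 18.3 F [ 0.5  0.1 -1.7] M [ 0.32  0.31 -0.03]
[[0.0,0.0016,-0.0021,0.007,-0.015,-0.0],[0.0001,0.0058,-0.0079,0.0259,-0.0556,-0.0],[0.0002,0.012,-0.0163,0.0539,-0.1155,-0.0],[0.0004,0.0196,-0.0266,0.0878,-0.1882,-0.0],[0.0005,0.0278,-0.0378,0.1247,-0.2673,-0.0],[0.0006,0.036,-0.049,0.1616,-0.3464,-0.0],[0.0008,0.0436,-0.0593,0.1955,-0.4191,-0.0],[0.0009,0.0498,-0.0677,0.2234,-0.479,-0.0],[0.001,0.054,-0.0735,0.2423,-0.5196,-0.0001],[0.001,0.0556,-0.0756,0.2493,-0.5346,-0.0001]]
dist mm 94 rot deg 34
```

>>> arm_command([
  [0.0,0.0016,-0.0021,0.007,-0.015,0],
  [0.0001,0.0058,-0.0079,0.0259,-0.0556,0],
  [0.0002,0.012,-0.0163,0.0539,-0.1155,0],
  [0.0004,0.0196,-0.0266,0.0878,-0.1882,0],
  [0.0005,0.0278,-0.0378,0.1247,-0.2673,0],
  [0.0006,0.036,-0.049,0.1616,-0.3464,0],
  [0.0008,0.0436,-0.0593,0.1955,-0.4191,0],
  [0.0009,0.0498,-0.0677,0.2234,-0.479,0],
  [0.001,0.054,-0.0735,0.2423,-0.5196,-0.0001],
  [0.001,0.0556,-0.0756,0.2493,-0.5346,-0.0001],
])

```text
time: 10.65
tool_pos: [309.1, -341.0, 158.1]
tcp_rot: [-90.7, -23.3, -12.4]
ft_force: [0.2, 0.3, -1.0]
finger_gap: 18.3
```

```bash
python3 plan.py 310 -359 67 -11.2 25; python3 -c "
from h import *
snap('d')
im=cv2.imread('pics/scene_d.png'); cv2.imwrite('pics/c8.png',cv2.resize(im[190:330,70:220],None,fx=4,fy=4,interpolation=2))
im=cv2.imread('pics/top_d.png'); cv2.imwrite('pics/c9.png',cv2.resize(im[180:320,340:490],None,fx=4,fy=4,interpolation=2))"
```

```text
t=10.65 meas-cmd mm [21.5 13.6  9.1] rot deg [-1.25  1.1   1.74] gap 18.3 F [ 0.2  0.3 -1. ] M [0.1  0.44 0.  ]
[[-0.0004,0.0008,0.0,0.0,-0.0,0.0],[-0.0015,0.0031,0.0,0.0,-0.0,0.0],[-0.003,0.0065,0.0,0.0,-0.0,0.0],[-0.0049,0.0105,0.0,0.0,-0.0,0.0],[-0.007,0.015,0.0,0.0,-0.0,0.0],[-0.009,0.0194,0.0,0.0,-0.0,0.0],[-0.0109,0.0234,0.0,0.0,-0.0,0.0],[-0.0125,0.0268,0.0,0.0,-0.0,0.0],[-0.0136,0.0291,0.0,0.0,-0.0,0.0],[-0.0139,0.0299,0.0,0.0,-0.0,0.0]]
dist mm 33 rot deg 0
```

View pics/c8.png

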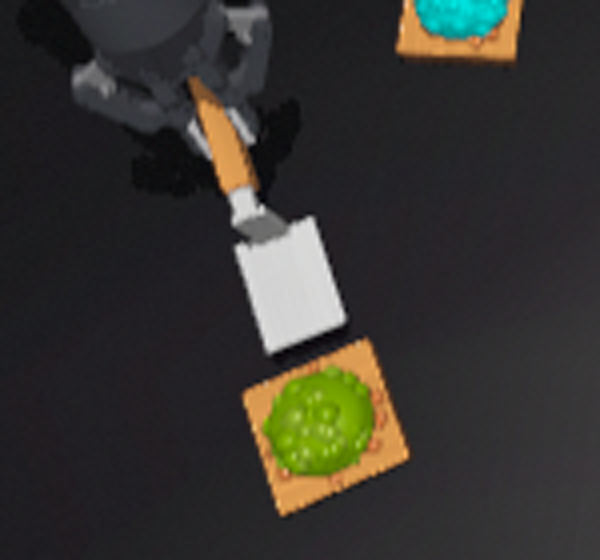

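View pics/c9.png

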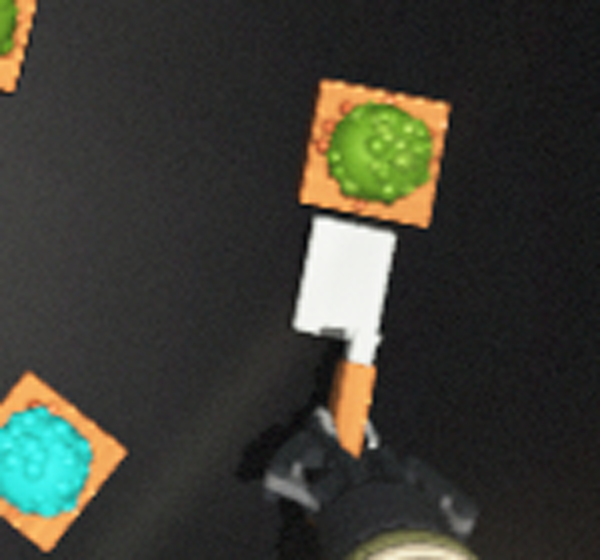

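```bash
python3 -c "
from plan import *
move([335,-364.5,100],-11.2,25,measured=True)
print(r.sense()['joint_pos'].round(1))"
```

```text
t=10.75 meas-cmd mm [21.5 13.7 42.2] rot deg [-1.25  1.13  1.7 ] gap 17.9 F [-0.1  0.3 -1.4] M [ 0.11  0.45 -0.01]
[[0.0001,0.0003,-0.0005,0.0006,-0.0006,-0.0008],[0.0003,0.0012,-0.0019,0.0023,-0.0021,-0.0031],[0.0007,0.0025,-0.0038,0.0047,-0.0043,-0.0064],[0.0011,0.0041,-0.0063,0.0077,-0.007,-0.0104],[0.0016,0.0059,-0.0089,0.0109,-0.0099,-0.0148],[0.0021,0.0076,-0.0115,0.0142,-0.0128,-0.0192],[0.0026,0.0092,-0.014,0.0171,-0.0155,-0.0233],[0.0029,0.0105,-0.016,0.0196,-0.0177,-0.0266],[0.0032,0.0114,-0.0173,0.0213,-0.0192,-0.0288],[0.0033,0.0117,-0.0178,0.0219,-0.0198,-0.0297]]
dist mm 22 rot deg 2
[ -65.7  -22.3  130.7   21.3   58.4 -152.3]
```

>>> arm_command([
  [0.0001,0.0003,-0.0005,0.0006,-0.0006,-0.0008],
  [0.0003,0.0012,-0.0019,0.0023,-0.0021,-0.0031],
  [0.0007,0.0025,-0.0038,0.0047,-0.0043,-0.0064],
  [0.0011,0.0041,-0.0063,0.0077,-0.007,-0.0104],
  [0.0016,0.0059,-0.0089,0.0109,-0.0099,-0.0148],
  [0.0021,0.0076,-0.0115,0.0142,-0.0128,-0.0192],
  [0.0026,0.0092,-0.014,0.0171,-0.0155,-0.0233],
  [0.0029,0.0105,-0.016,0.0196,-0.0177,-0.0266],
  [0.0032,0.0114,-0.0173,0.0213,-0.0192,-0.0288],
  [0.0033,0.0117,-0.0178,0.0219,-0.0198,-0.0297],
])

```text
time: 12.0
tool_pos: [325.8, -351.7, 155.2]
tcp_rot: [-90.4, -23.8, -12.3]
ft_force: [-0.5, -0.1, -1.8]
finger_gap: 18.5
```

```bash
python3 -c "
from plan import *
cur()
print(r.sense()['joint_pos'].round(1),r.sense()['tool_pos'])"
```

```text
t=12.00 meas-cmd mm [13.1  8.3  6.3] rot deg [-0.87  1.04  1.17] gap 18.5 F [-0.5 -0.1 -1.8] M [0.06 0.46 0.01]
[ -64.6  -18.3  128.2   22.2   56.7 -152.2] [ 325.75146671 -351.73738495  155.24319103]
```

```bash
python3 -c "
from plan import *
move([390,-271.7,100],-10,25,measured=True)"
```

```text
t=12.00 meas-cmd mm [13.1  8.3  6.3] rot deg [-0.87  1.04  1.17] gap 18.5 F [-0.5 -0.1 -1.8] M [0.06 0.46 0.01]
[[0.0005,0.0004,0.0026,0.0007,-0.001,-0.0006],[0.0019,0.0015,0.0095,0.0025,-0.0039,-0.0021],[0.004,0.0031,0.0197,0.0051,-0.0081,-0.0044],[0.0065,0.0051,0.0321,0.0084,-0.0131,-0.0072],[0.0092,0.0072,0.0455,0.0119,-0.0186,-0.0103],[0.0119,0.0093,0.059,0.0154,-0.0242,-0.0133],[0.0144,0.0113,0.0714,0.0187,-0.0292,-0.0161],[0.0164,0.0129,0.0816,0.0213,-0.0334,-0.0184],[0.0178,0.014,0.0885,0.0231,-0.0362,-0.0199],[0.0183,0.0144,0.0911,0.0238,-0.0373,-0.0205]]
dist mm 94 rot deg 3
```

>>> arm_command([
  [0.0005,0.0004,0.0026,0.0007,-0.001,-0.0006],
  [0.0019,0.0015,0.0095,0.0025,-0.0039,-0.0021],
  [0.004,0.0031,0.0197,0.0051,-0.0081,-0.0044],
  [0.0065,0.0051,0.0321,0.0084,-0.0131,-0.0072],
  [0.0092,0.0072,0.0455,0.0119,-0.0186,-0.0103],
  [0.0119,0.0093,0.059,0.0154,-0.0242,-0.0133],
  [0.0144,0.0113,0.0714,0.0187,-0.0292,-0.0161],
  [0.0164,0.0129,0.0816,0.0213,-0.0334,-0.0184],
  [0.0178,0.014,0.0885,0.0231,-0.0362,-0.0199],
  [0.0183,0.0144,0.0911,0.0238,-0.0373,-0.0205],
])

```text
time: 13.25
tool_pos: [367.6, -267.3, 148.9]
tcp_rot: [-90.0, -25.0, -10.0]
ft_force: [0.3, 1.0, -2.4]
finger_gap: 18.6
```

```bash
python3 -c "
from plan import *
cur();move([390,-271.7,60.5],-10,25,measured=True)
print(r.sense()['joint_pos'].round(1))"
```

```text
t=13.25 meas-cmd mm [ 0.1  0.4 -0. ] rot deg [ 0.01 -0.03 -0.  ] gap 18.6 F [ 0.3  1.  -2.4] M [0.09 0.47 0.04]
t=13.25 meas-cmd mm [ 0.1  0.4 -0. ] rot deg [ 0.01 -0.03 -0.  ] gap 18.6 F [ 0.3  1.  -2.4] M [0.09 0.47 0.04]
[[-0.0005,0.001,-0.0,-0.0,0.0,0.0],[-0.0017,0.0037,-0.0,-0.0,0.0001,0.0],[-0.0036,0.0077,-0.0001,-0.0,0.0001,0.0],[-0.0059,0.0126,-0.0002,-0.0001,0.0002,0.0],[-0.0084,0.0179,-0.0002,-0.0001,0.0003,0.0],[-0.0108,0.0232,-0.0003,-0.0001,0.0004,0.0],[-0.0131,0.028,-0.0004,-0.0001,0.0005,0.0],[-0.015,0.032,-0.0004,-0.0001,0.0005,0.0],[-0.0162,0.0347,-0.0004,-0.0001,0.0006,0.0],[-0.0167,0.0357,-0.0004,-0.0001,0.0006,0.0]]
dist mm 39 rot deg 0
[ -53.5  -25.6  134.5   21.    54.3 -143.3]
```

>>> arm_command([
  [-0.0005,0.001,0,0,0,0],
  [-0.0017,0.0037,0,0,0,0],
  [-0.0036,0.0077,0,0,0,0],
  [-0.0059,0.0126,0,0,0,0],
  [-0.0084,0.0179,0,0,0,0],
  [-0.0108,0.0232,0,0,0,0],
  [-0.0131,0.028,0,0,0,0],
  [-0.015,0.032,0,0,0,0],
  [-0.0162,0.0347,0,0,0,0],
  [-0.0167,0.0357,0,0,0,0],
])

```text
time: 14.5
tool_pos: [367.5, -267.8, 109.5]
tcp_rot: [-90.0, -25.0, -10.0]
ft_force: [-2.3, 1.0, 2.1]
finger_gap: 18.2
```

```bash
python3 -c "
from plan import *
cur()"
```

```text
t=14.50 meas-cmd mm [-0.1 -0.1  0. ] rot deg [-0.01 -0.   -0.01] gap 18.2 F [-2.3  1.   2.1] M [0.23 0.2  0.09]
```

>>> arm_command([
  [0,0,0,0,0,0],
  [0,0,0,0,0,0],
  [0,0,0,0,0,0],
  [0,0,0,0,0,0],
  [0,0,0,0,0,0],
  [0,-0.01,0,0,0,0],
  [0,-0.03,0,0,0,0],
  [0,-0.05,0,0,0,0],
  [0,-0.07,0,0,0,0],
  [0,-0.07,0,0,0,0],
], jaw=-1)

```text
time: 15.75
tool_pos: [338.5, -263.6, 175.1]
tcp_rot: [-90.2, -25.2, -10.0]
ft_force: [0.3, 0.6, 0.6]
finger_gap: 85.2
```

```bash
python3 -c "
from plan import *
snap('e')
move([390,-271.7,135],80,0,measured=True)
print(r.sense()['joint_pos'].round(1))
im=cv2.imread('pics/scene_e.png'); a=cv2.resize(im[150:300,80:240],None,fx=2.5,fy=2.5,interpolation=2)
im=cv2.imread('pics/top_e.png'); b=cv2.resize(im[180:330,330:490],None,fx=2.5,fy=2.5,interpolation=2); cv2.imwrite('pics/c10.png',np.hstack([a,b])[:,:800])"
```

```text
t=15.85 meas-cmd mm [-29.2   5.   63.5] rot deg [-0.05 -0.   -0.03] gap 85.5 F [-0.9 -0.3 -0. ] M [ 0.02  0.19 -0.02]
[[0.0015,0.0002,0.0,0.0096,-0.0432,0.0096],[0.0056,0.0008,0.0,0.0357,-0.1605,0.0356],[0.0117,0.0017,0.0,0.0742,-0.3334,0.0739],[0.0191,0.0027,0.0001,0.1209,-0.5434,0.1204],[0.0272,0.0039,0.0001,0.1717,-0.7718,0.171],[0.0352,0.005,0.0001,0.2225,-1.0003,0.2216],[0.0426,0.0061,0.0001,0.2692,-1.2102,0.2681],[0.0487,0.0069,0.0001,0.3077,-1.3831,0.3064],[0.0528,0.0075,0.0001,0.3338,-1.5005,0.3324],[0.0543,0.0077,0.0001,0.3434,-1.5437,0.342]]
dist mm 55 rot deg 93
[ -57.1  -33.6  137.    20.8   60.7 -144.9]
```

View pics/c10.png

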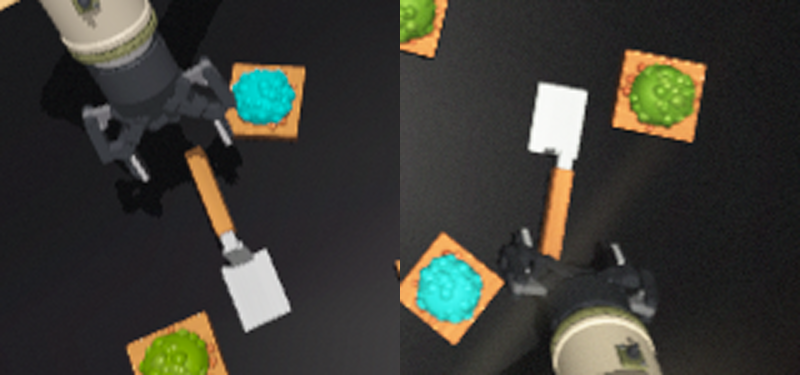

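```bash
python3 -c "
from plan import *
move([390,-271.7,150],-100,0,measured=True)"
```

```text
t=15.85 meas-cmd mm [-51.7   9.  -16. ] rot deg [-19.68  88.45 -19.6 ] gap 85.5 F [-0.9 -0.3 -0. ] M [ 0.02  0.19 -0.02]
[[0.0017,-0.0002,0.0,-0.0096,0.0432,0.0096],[0.0063,-0.0006,0.0,-0.0356,0.1605,0.0357],[0.0131,-0.0013,0.0,-0.0739,0.3334,0.0742],[0.0214,-0.0021,0.0,-0.1204,0.5432,0.1209],[0.0303,-0.0029,0.0001,-0.171,0.7717,0.1717],[0.0393,-0.0038,0.0001,-0.2216,1.0001,0.2225],[0.0476,-0.0046,0.0001,-0.2681,1.21,0.2692],[0.0544,-0.0053,0.0001,-0.3064,1.3828,0.3076],[0.059,-0.0057,0.0001,-0.3324,1.5001,0.3337],[0.0607,-0.0059,0.0001,-0.342,1.5433,0.3434]]
dist mm 61 rot deg 93
```

>>> arm_command([
  [0.0061,-0.0006,0,-0.0342,0.1543,0.0343],
  [0.0121,-0.0012,0,-0.0684,0.3087,0.0687],
  [0.0182,-0.0018,0,-0.1026,0.463,0.103],
  [0.0243,-0.0024,0,-0.1368,0.6173,0.1374],
  [0.0304,-0.003,0,-0.171,0.7717,0.1717],
  [0.0364,-0.0035,0,-0.2052,0.926,0.206],
  [0.0425,-0.0041,0,-0.2394,1.0803,0.2404],
  [0.0486,-0.0047,0,-0.2736,1.2346,0.2747],
  [0.0546,-0.0053,0,-0.3078,1.389,0.3091],
  [0.0607,-0.0059,0.0001,-0.342,1.5433,0.3434],
])

```text
time: 17.1
tool_pos: [390.2, -271.0, 202.5]
tcp_rot: [-90.2, 0.2, -100.2]
ft_force: [0.1, 0.5, -0.8]
finger_gap: 85.4
```

```bash
cat > plan2.py <<'E'
# flipped grasp: heading psi = spatula heading; tool x = -heading; fingers tilted forward by tau
from plan import *
import plan
def go(g,psi,tau,n=10,ease=True,measured=False):
    plan.move(g,psi-180,-tau,n,ease,measured)
if __name__=="__main__":
    a=[float(x) for x in sys.argv[1:]]
    go(a[:3],a[3],a[4],*( [int(a[5])] if len(a)>5 else []))
E
python3 -c "
from plan2 import *
go([390,-271.7,130],-10,25,ease=False)
print(r.sense()['joint_pos'].round(1))"
```

```text
t=17.10 meas-cmd mm [ 0.2  0.7 -1.5] rot deg [-0.21  0.22  0.17] gap 85.4 F [ 0.1  0.5 -0.8] M [ 0.02  0.03 -0.06]
[[-0.0,0.0025,-0.0023,0.0342,0.1544,0.0342],[-0.0,0.005,-0.0046,0.0685,0.3087,0.0684],[-0.0,0.0075,-0.0068,0.1027,0.4631,0.1027],[-0.0,0.01,-0.0091,0.1369,0.6174,0.1369],[-0.0,0.0126,-0.0114,0.1711,0.7718,0.1711],[-0.0,0.0151,-0.0137,0.2054,0.9261,0.2053],[-0.0,0.0176,-0.016,0.2396,1.0805,0.2396],[-0.0,0.0201,-0.0183,0.2738,1.2349,0.2738],[-0.0,0.0226,-0.0205,0.308,1.3892,0.308],[-0.0,0.0251,-0.0228,0.3423,1.5436,0.3422]]
dist mm 34 rot deg 93
[-41.   -7.8 111.3   0.   76.8 -30.8]
```

>>> arm_command([
  [0,0.0025,-0.0023,0.0342,0.1544,0.0342],
  [0,0.005,-0.0046,0.0685,0.3087,0.0684],
  [0,0.0075,-0.0068,0.1027,0.4631,0.1027],
  [0,0.01,-0.0091,0.1369,0.6174,0.1369],
  [0,0.0126,-0.0114,0.1711,0.7718,0.1711],
  [0,0.0151,-0.0137,0.2054,0.9261,0.2053],
  [0,0.0176,-0.016,0.2396,1.0805,0.2396],
  [0,0.0201,-0.0183,0.2738,1.2349,0.2738],
  [0,0.0226,-0.0205,0.308,1.3892,0.308],
  [0,0.0251,-0.0228,0.3423,1.5436,0.3422],
])

```text
time: 18.35
tool_pos: [367.2, -267.1, 177.4]
tcp_rot: [-90.2, 24.9, 169.6]
ft_force: [0.6, -0.2, 0.9]
finger_gap: 85.5
```

```bash
python3 -c "
from plan2 import *
go([391,-271.9,60.5],-10,25)
print(r.sense()['joint_pos'].round(1))"
```

```text
t=18.35 meas-cmd mm [-0.3  0.6 -1.6] rot deg [-0.07  0.33 -0.06] gap 85.5 F [ 0.6 -0.2  0.9] M [ 0.04  0.24 -0.07]
[[0.0008,0.0018,-0.0,-0.0,-0.0,0.0],[0.003,0.0066,-0.0,-0.0,-0.0,0.0],[0.0062,0.0137,-0.0,-0.0,-0.0,0.0],[0.01,0.0223,-0.0,-0.0,-0.0,0.0],[0.0142,0.0317,-0.0,-0.0,-0.0,0.0],[0.0185,0.0411,-0.0,-0.0,-0.0,0.0],[0.0223,0.0497,-0.0,-0.0001,-0.0,0.0],[0.0255,0.0568,-0.0,-0.0001,-0.0,0.0],[0.0277,0.0616,-0.0,-0.0001,-0.0,0.0],[0.0285,0.0634,-0.0,-0.0001,-0.0,0.0]]
dist mm 70 rot deg 0
[-53.5 -28.4 133.1  20.   58.3  38.8]
```

>>> arm_command([
  [0.0008,0.0018,0,0,0,0],
  [0.003,0.0066,0,0,0,0],
  [0.0062,0.0137,0,0,0,0],
  [0.01,0.0223,0,0,0,0],
  [0.0142,0.0317,0,0,0,0],
  [0.0185,0.0411,0,0,0,0],
  [0.0223,0.0497,0,0,0,0],
  [0.0255,0.0568,0,0,0,0],
  [0.0277,0.0616,0,0,0,0],
  [0.0285,0.0634,0,0,0,0],
])

```text
time: 19.6
tool_pos: [368.4, -267.6, 109.0]
tcp_rot: [-90.1, 24.9, 170.0]
ft_force: [-0.2, -0.3, -0.4]
finger_gap: 85.6
```

>>> arm_command([
  [0,0,0,0,0,0],
  [0,0,0,0,0,0],
  [0,0,0,0,0,0],
  [0,0,0,0,0,0],
  [0,0,0,0,0,0],
  [0,0,0,0,0,0],
  [0,0,0,0,0,0],
  [0,0,0,0,0,0],
  [0,0,0,0,0,0],
  [0,0,0,0,0,0],
], jaw=1, force=120)

```text
time: 20.85
tool_pos: [368.6, -267.9, 109.7]
tcp_rot: [-90.0, 25.0, 170.0]
ft_force: [-3.1, 1.7, 5.9]
finger_gap: 18.2
```

```bash
python3 -c "
from plan2 import *
snap('f')
go([345,-340,115],-11.2,25)
print(r.sense()['joint_pos'].round(1))
im=cv2.imread('pics/scene_f.png'); a=cv2.resize(im[150:300,80:240],None,fx=2.5,fy=2.5,interpolation=2)
im=cv2.imread('pics/top_f.png'); b=cv2.resize(im[180:330,330:490],None,fx=2.5,fy=2.5,interpolation=2); cv2.imwrite('pics/c11.png',np.hstack([a,b])[:,:800])"
```

```text
t=20.95 meas-cmd mm [0.1 0.  0.3] rot deg [-0.02 -0.01 -0.01] gap 18.4 F [-3.8  1.2  6.6] M [0.16 0.16 0.12]
[[0.0002,-0.0018,0.0021,0.0002,0.0005,0.0],[0.0008,-0.0066,0.0078,0.0009,0.002,0.0],[0.0016,-0.0137,0.0161,0.0019,0.0041,0.0],[0.0026,-0.0224,0.0262,0.0031,0.0067,0.0],[0.0036,-0.0318,0.0373,0.0044,0.0095,0.0],[0.0047,-0.0412,0.0483,0.0058,0.0123,0.0],[0.0057,-0.0498,0.0585,0.007,0.0149,0.0],[0.0065,-0.0569,0.0668,0.008,0.017,0.0],[0.0071,-0.0617,0.0725,0.0086,0.0184,0.0],[0.0073,-0.0635,0.0746,0.0089,0.019,0.0]]
dist mm 98 rot deg 1
[-53.4 -20.8 135.6  22.7  48.7  33.9]
```

View pics/c11.png

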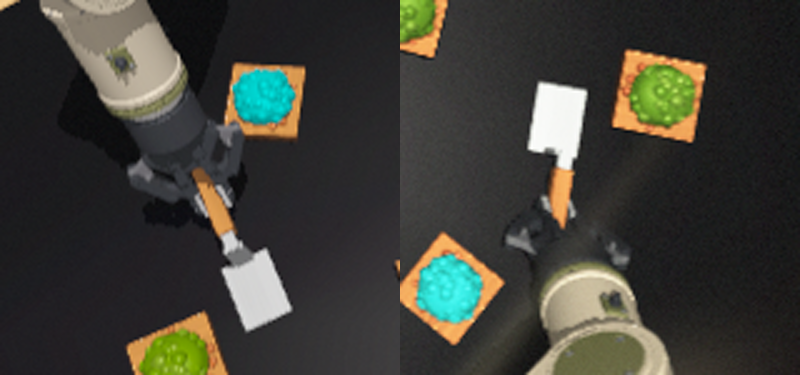

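Regrasped with the gripper turned half round, and the spatula has not moved. Working out the blade's pose relative to the grip.

```bash
python3 - <<'E'
from m1 import *
print("----")
d=P("top",[(138,82),(188,90),(178,157),(128,150)],2.5,330,180,3)
c=d.mean(0);print(d,c)
e=(d[0]+d[1]-d[2]-d[3])[:2];print("heading",np.degrees(np.arctan2(e[1],e[0])),"len",np.linalg.norm(e)/2)
d2=P("scene",[(223,270),(268,250),(291,310),(246,331)],2.5,80,150,3)
c2_=d2.mean(0);print(d2,c2_)
e=(d2[2]+d2[3]-d2[0]-d2[1])[:2];print("heading",np.degrees(np.arctan2(e[1],e[0])),np.linalg.norm(e)/2)
g=np.array([391,-271.9]);h=np.array([np.cos(np.radians(-10)),np.sin(np.radians(-10))]);n=np.array([-h[1],h[0]])
for cc in(c,c2_): print("blade centre rel grasp: fwd %.1f (expect 105) lat %.1f"%((cc[:2]-g)@h,(cc[:2]-g)@n))
E
```

```text
A top [ 622.1 -108.9   21. ] e1 91.62856327918057 -104.22018335373289 e2 90.93136437895315 165.52155326015694
A scn [ 625.5 -110.1   21. ] e1 86.49525879380613 -14.870203807181072 e2 90.58950833968875 -104.8673678197748
B top [ 520.4 -400.4   21. ] e1 93.34160472422792 -101.45108167532433 e2 91.12598074436937 169.09956730688157
B scn [ 523.3 -402.5   21. ] e1 86.6154786308353 -11.235833804892557 e2 89.79829450695878 -101.27380018054444
blade top [ 432.2 -222.6    3. ] e1 82.55992361380632 -90.29463384744069 e2 58.18549009062425 178.914454376593
handle top [ 432.8 -113.4   71. ] e1 110.04880279352591 -89.71235277423844 e2 19.663631657939632 179.21579012273082
blade scn [ 435.1 -226.3    3. ] e1 77.74697126907809 -89.05412874205815 e2 54.021011984121465 3.6340572970432006
handle end scn [[429.8 -61.   71. ]
 [449.4 -63.9  71. ]]
pole handle top [448.5  33.3  24. ] e1 150.30865714587026 -86.70634096440259 e2 24.238214363601003 -178.3792845407384
pole rod top [[443.4 109.4  12. ]
 [428.8 340.5  12. ]
 [400.5 328.5  12. ]] scn [[445.7 116.3  12. ]
 [426.6 337.7  12. ]
 [408.  329.2  12. ]]
pole handle end top [[452.8 -41.7  24. ]] scn [[453.5 -44.5  24. ]]
case front edge top [[568.2 421.7  60. ]
 [575.7  21.2  60. ]] [[562.  443.9   0. ]
 [569.9  22.1   0. ]]
----
[[ 538.1 -265.7    3. ]
 [ 528.3 -323.9    3. ]
 [ 450.1 -310.4    3. ]
 [ 458.6 -252.4    3. ]] [ 493.8 -288.1    3. ]
heading -9.646068206698635 len 80.01518750727331
[[ 453.  -309.     3. ]
 [ 463.6 -254.1    3. ]
 [ 539.8 -270.2    3. ]
 [ 529.8 -324.2    3. ]] [ 496.6 -289.4    3. ]
heading -11.569856718814739 78.08087655231101
blade centre rel grasp: fwd 104.0 (expect 105) lat 1.9
blade centre rel grasp: fwd 107.0 (expect 105) lat 1.1
```

>>> arm_command([
  [0.0002,-0.0018,0.0021,0.0002,0.0005,0],
  [0.0008,-0.0066,0.0078,0.0009,0.002,0],
  [0.0016,-0.0137,0.0161,0.0019,0.0041,0],
  [0.0026,-0.0224,0.0262,0.0031,0.0067,0],
  [0.0036,-0.0318,0.0373,0.0044,0.0095,0],
  [0.0047,-0.0412,0.0483,0.0058,0.0123,0],
  [0.0057,-0.0498,0.0585,0.007,0.0149,0],
  [0.0065,-0.0569,0.0668,0.008,0.017,0],
  [0.0071,-0.0617,0.0725,0.0086,0.0184,0],
  [0.0073,-0.0635,0.0746,0.0089,0.019,0],
])

```text
time: 22.2
tool_pos: [322.4, -335.8, 164.0]
tcp_rot: [-90.0, 25.0, 168.8]
ft_force: [-0.3, -0.6, -2.8]
finger_gap: 18.6
```

```bash
python3 -c "
from plan2 import *
go([325.5,-364.2,70],-11.2,25)
print(r.sense()['joint_pos'].round(1))"
```

```text
t=22.20 meas-cmd mm [-0.2 -0.2  0.1] rot deg [-0.03  0.02 -0.03] gap 18.6 F [-0.3 -0.6 -2.8] M [0.09 0.49 0.01]
[[0.0009,0.001,0.0008,-0.0,-0.0,0.0],[0.0033,0.0036,0.0029,-0.0,-0.0,0.0],[0.0069,0.0075,0.0059,-0.0,-0.0,0.0],[0.0113,0.0122,0.0097,-0.0,-0.0,0.0],[0.016,0.0173,0.0137,-0.0,-0.0,0.0],[0.0208,0.0225,0.0178,-0.0,-0.0,0.0],[0.0251,0.0272,0.0216,-0.0,-0.0,0.0],[0.0287,0.0311,0.0246,-0.0,-0.0,0.0],[0.0312,0.0337,0.0267,-0.0,-0.0,0.0],[0.0321,0.0347,0.0275,-0.0,-0.0,0.0]]
dist mm 55 rot deg 0
[-65.1 -22.1 130.3  23.5  58.7  26.1]
```

>>> arm_command([
  [0.0009,0.001,0.0008,0,0,0],
  [0.0033,0.0036,0.0029,0,0,0],
  [0.0069,0.0075,0.0059,0,0,0],
  [0.0113,0.0122,0.0097,0,0,0],
  [0.016,0.0173,0.0137,0,0,0],
  [0.0208,0.0225,0.0178,0,0,0],
  [0.0251,0.0272,0.0216,0,0,0],
  [0.0287,0.0311,0.0246,0,0,0],
  [0.0312,0.0337,0.0267,0,0,0],
  [0.0321,0.0347,0.0275,0,0,0],
])

```text
time: 23.45
tool_pos: [303.0, -359.6, 118.5]
tcp_rot: [-90.1, 25.0, 168.8]
ft_force: [-0.3, -0.4, -2.2]
finger_gap: 18.6
```

```bash
python3 -c "
from plan2 import *
snap('g')
cur()
im=cv2.imread('pics/scene_g.png'); a=cv2.resize(im[210:330,90:190],None,fx=4,fy=4,interpolation=2)
im=cv2.imread('pics/top_g.png'); b=cv2.resize(im[185:305,385:485],None,fx=4,fy=4,interpolation=2); cv2.imwrite('pics/c12.png',np.hstack([a,b])[:,:800])"
```

```text
t=23.55 meas-cmd mm [-0.   0.2 -0.2] rot deg [-0.04  0.   -0.04] gap 18.2 F [-0.1 -0.3 -1.2] M [ 0.06  0.45 -0.01]
```

View pics/c12.png

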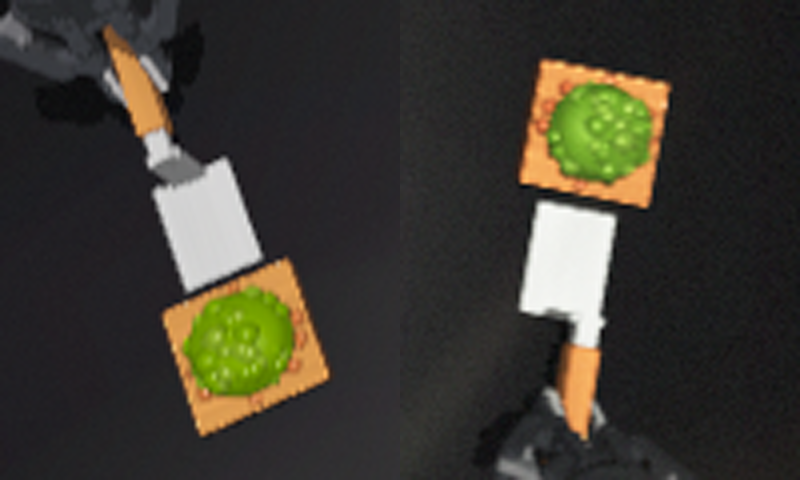

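```bash
python3 -c "
from plan2 import *
print(tri((145.5,278.5),(429.1,236.4)))
go([325.5,-364.2,64],-11.2,25)
"
```

```text
(array([ 467.0098057 , -392.69719167,    5.17141628]), np.float64(1.6897970596251422))
t=23.55 meas-cmd mm [-0.   0.2 -0.2] rot deg [-0.04  0.   -0.04] gap 18.2 F [-0.1 -0.3 -1.2] M [ 0.06  0.45 -0.01]
[[0.0001,0.0002,-0.0,-0.0,-0.0,0.0],[0.0003,0.0006,-0.0,-0.0,-0.0,0.0],[0.0005,0.0012,-0.0,-0.0,-0.0,0.0],[0.0009,0.0019,-0.0,-0.0,-0.0,0.0],[0.0013,0.0027,-0.0,-0.0,-0.0,0.0],[0.0016,0.0035,-0.0,-0.0,-0.0,0.0],[0.002,0.0042,-0.0,-0.0,-0.0,0.0],[0.0022,0.0048,-0.0,-0.0,-0.0,0.0],[0.0024,0.0052,-0.0,-0.0,-0.0,0.0],[0.0025,0.0054,-0.0,-0.0,-0.0,0.0]]
dist mm 6 rot deg 0
```

```bash
python3 -c "
from h import *
for z in (0,5,10,15,20): print(z,atz('scene',(145.5,278.5),z)-atz('top',(429.1,236.4),z))
for nm,a,b in(('blade on bench tip',((291+246)/2,(310+331)/2),((138+188)/2,86)),):
  a=((a[0]+.5)/2.5-.5+80,(a[1]+.5)/2.5-.5+150);b=((b[0]+.5)/2.5-.5+330,(b[1]+.5)/2.5-.5+180)
  for z in (0,3,10): print(nm,z,atz('scene',a,z)-atz('top',b,z))
"
```

```text
0 [-2.60721788 -0.59455129  0.        ]
5 [-0.91471126 -1.51068698  0.        ]
10 [ 0.77779536 -2.42682268  0.        ]
15 [ 2.47030198 -3.34295838  0.        ]
20 [ 4.1628086  -4.25909408  0.        ]
blade on bench tip 0 [ 0.59323234 -1.94105659  0.        ]
blade on bench tip 3 [ 1.58583228 -2.5079933   0.        ]
blade on bench tip 10 [ 3.90189879 -3.83084562  0.        ]
```

>>> arm_command([
  [0.0005,0.001,0,0,0,0],
  [0.001,0.002,0,0,0,0],
  [0.0015,0.0033,0,0,0,0],
  [0.002,0.0043,0,0,0,0],
  [0.0025,0.0054,0,0,0,0],
  [0.0025,0.0054,0,0,0,0],
  [0.0025,0.0054,0,0,0,0],
  [0.0025,0.0054,0,0,0,0],
  [0.0025,0.0054,0,0,0,0],
  [0.0025,0.0054,0,0,0,0],
])

```text
time: 24.8
tool_pos: [303.1, -359.6, 112.8]
tcp_rot: [-90.0, 25.0, 168.8]
ft_force: [-0.5, -0.0, -2.4]
finger_gap: 18.3
```

```bash
python3 -c "
from plan2 import *
go([403,-379.5,64],-11.2,25)
"
```

```text
t=24.80 meas-cmd mm [-0.   0.2 -0.1] rot deg [-0.04 -0.   -0.03] gap 18.3 F [-0.5 -0.  -2.4] M [ 0.09  0.51 -0.02]
[[-0.002,0.0009,-0.0,-0.0,-0.0,0.0],[-0.0074,0.0035,-0.0,-0.0,-0.0,0.0],[-0.0155,0.0072,-0.0,-0.0,-0.0,0.0],[-0.0252,0.0118,-0.0,-0.0,-0.0,0.0],[-0.0358,0.0167,-0.0,-0.0,-0.0,0.0],[-0.0464,0.0216,-0.0,-0.0,-0.0,0.0],[-0.0561,0.0262,-0.0,-0.0,-0.0,0.0],[-0.0641,0.0299,-0.0001,-0.0,-0.0,0.0],[-0.0696,0.0324,-0.0001,-0.0,-0.0,0.0],[-0.0716,0.0334,-0.0001,-0.0,-0.0,0.0]]
dist mm 79 rot deg 0
```

>>> arm_command([
  [-0.002,0.0009,0,0,0,0],
  [-0.0074,0.0035,0,0,0,0],
  [-0.0155,0.0072,0,0,0,0],
  [-0.0252,0.0118,0,0,0,0],
  [-0.0358,0.0167,0,0,0,0],
  [-0.0464,0.0216,0,0,0,0],
  [-0.0561,0.0262,0,0,0,0],
  [-0.0641,0.0299,0,0,0,0],
  [-0.0696,0.0324,0,0,0,0],
  [-0.0716,0.0334,0,0,0,0],
])

```text
time: 26.05
tool_pos: [380.9, -374.9, 112.7]
tcp_rot: [-90.0, 25.0, 168.8]
ft_force: [-0.3, -0.1, -2.3]
finger_gap: 18.3
```

```bash
python3 -c "
from plan2 import *
snap('h')
go([403,-379.5,90],-11.2,25)
im=cv2.imread('pics/scene_h.png'); a=cv2.resize(im[210:330,90:190],None,fx=4,fy=4,interpolation=2)
im=cv2.imread('pics/top_h.png'); b=cv2.resize(im[185:305,385:485],None,fx=4,fy=4,interpolation=2); cv2.imwrite('pics/c13.png',np.hstack([a,b])[:,:800])"
```

```text
t=26.15 meas-cmd mm [ 0.   0.2 -0.2] rot deg [-0.05 -0.01 -0.04] gap 18.4 F [ 0.1 -0.3 -1.7] M [0.09 0.54 0.  ]
[[-0.0003,-0.0007,0.0,-0.0,-0.0,0.0],[-0.0011,-0.0025,0.0,-0.0,-0.0,0.0],[-0.0024,-0.0051,0.0,-0.0,-0.0,0.0],[-0.0039,-0.0083,0.0,-0.0,-0.0,0.0],[-0.0055,-0.0118,0.0,-0.0,-0.0,0.0],[-0.0071,-0.0153,0.0,-0.0,-0.0,0.0],[-0.0086,-0.0185,0.0,-0.0,-0.0,0.0],[-0.0098,-0.0211,0.0,-0.0,-0.0,0.0],[-0.0107,-0.0229,0.0,-0.0,-0.0,0.0],[-0.011,-0.0236,0.0,-0.0,-0.0,0.0]]
dist mm 26 rot deg 0
```

View pics/c13.png

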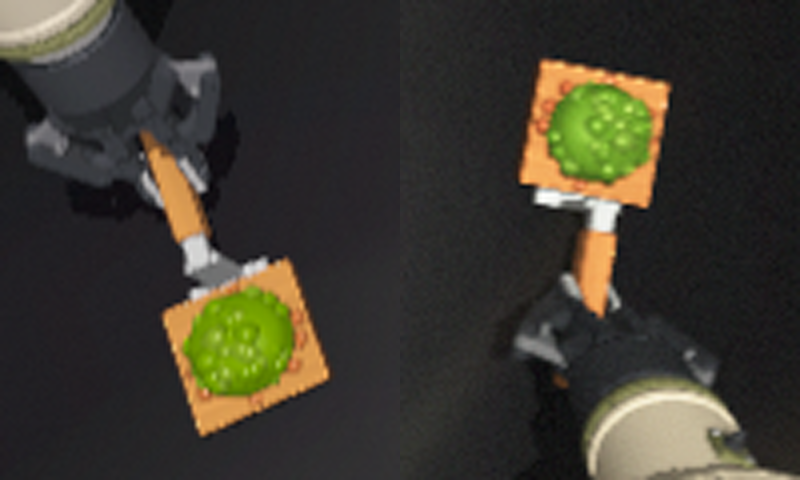

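The blade is fully under board B, only its rear edge still shows, and the board has not moved. Lifting.

>>> arm_command([
  [-0.0003,-0.0007,0,0,0,0],
  [-0.0011,-0.0025,0,0,0,0],
  [-0.0024,-0.0051,0,0,0,0],
  [-0.0039,-0.0083,0,0,0,0],
  [-0.0055,-0.0118,0,0,0,0],
  [-0.0071,-0.0153,0,0,0,0],
  [-0.0086,-0.0185,0,0,0,0],
  [-0.0098,-0.0211,0,0,0,0],
  [-0.0107,-0.0229,0,0,0,0],
  [-0.011,-0.0236,0,0,0,0],
])

```text
time: 27.4
tool_pos: [380.6, -374.9, 138.9]
tcp_rot: [-90.0, 25.0, 168.8]
ft_force: [0.2, -0.7, -2.9]
finger_gap: 18.5
```

```bash
python3 -c "
from plan2 import *
snap('i')
cur()
im=cv2.imread('pics/scene_i.png'); a=cv2.resize(im[210:330,90:190],None,fx=4,fy=4,interpolation=2)
im=cv2.imread('pics/top_i.png'); b=cv2.resize(im[185:305,385:485],None,fx=4,fy=4,interpolation=2); cv2.imwrite('pics/c14.png',np.hstack([a,b])[:,:800])"
```

```text
t=27.50 meas-cmd mm [-0.   0.1 -0.1] rot deg [-0.04 -0.   -0.03] gap 17.8 F [ 0.2 -0.1 -3. ] M [0.13 0.73 0.01]
```

View pics/c14.png

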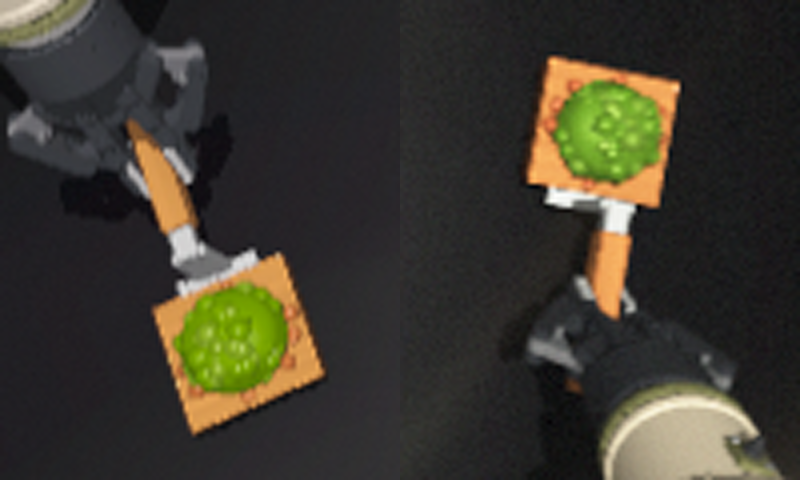

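```bash
python3 plan2.py 430 -210 200 -8 25
```

```text
t=27.50 meas-cmd mm [-0.   0.1 -0.1] rot deg [-0.04 -0.   -0.03] gap 17.8 F [ 0.2 -0.1 -3. ] M [0.13 0.73 0.01]
[[-0.0011,-0.0029,-0.0048,-0.0007,-0.0014,0.0],[-0.0042,-0.0106,-0.0177,-0.0025,-0.0053,0.0],[-0.0088,-0.0221,-0.0368,-0.0051,-0.0109,0.0],[-0.0143,-0.036,-0.0599,-0.0083,-0.0178,0.0],[-0.0203,-0.0512,-0.0851,-0.0118,-0.0253,0.0],[-0.0263,-0.0663,-0.1103,-0.0153,-0.0328,0.0],[-0.0319,-0.0803,-0.1334,-0.0185,-0.0397,0.0],[-0.0364,-0.0917,-0.1525,-0.0212,-0.0454,0.0],[-0.0395,-0.0995,-0.1654,-0.023,-0.0492,0.0],[-0.0407,-0.1024,-0.1702,-0.0236,-0.0506,0.0]]
dist mm 203 rot deg 3
```

>>> arm_command([
  [-0.0011,-0.0029,-0.0048,-0.0007,-0.0014,0],
  [-0.0042,-0.0106,-0.0177,-0.0025,-0.0053,0],
  [-0.0088,-0.0221,-0.0368,-0.0051,-0.0109,0],
  [-0.0143,-0.036,-0.0599,-0.0083,-0.0178,0],
  [-0.0203,-0.0512,-0.0851,-0.0118,-0.0253,0],
  [-0.0263,-0.0663,-0.1103,-0.0153,-0.0328,0],
  [-0.0319,-0.0803,-0.1334,-0.0185,-0.0397,0],
  [-0.0364,-0.0917,-0.1525,-0.0212,-0.0454,0],
  [-0.0395,-0.0995,-0.1654,-0.023,-0.0492,0],
  [-0.0407,-0.1024,-0.1702,-0.0236,-0.0506,0],
])

```text
time: 28.75
tool_pos: [407.6, -206.2, 249.4]
tcp_rot: [-90.0, 25.0, 172.1]
ft_force: [1.1, 0.0, -3.3]
finger_gap: 18.3
```

```bash
python3 plan2.py 440 40 200 -3 25
```

```text
t=28.75 meas-cmd mm [0.2 0.6 0.5] rot deg [-0.04 -0.06  0.01] gap 18.3 F [ 1.1  0.  -3.3] M [0.1  0.74 0.02]
[[0.0006,-0.0003,-0.0069,-0.001,-0.0022,0.0],[0.0023,-0.0011,-0.0257,-0.0038,-0.0082,0.0],[0.0049,-0.0023,-0.0533,-0.008,-0.0171,0.0],[0.0079,-0.0037,-0.0869,-0.013,-0.0279,0.0],[0.0113,-0.0052,-0.1235,-0.0184,-0.0396,0.0],[0.0146,-0.0068,-0.16,-0.0239,-0.0513,0.0],[0.0177,-0.0082,-0.1936,-0.0289,-0.062,0.0],[0.0202,-0.0094,-0.2213,-0.0331,-0.0709,0.0],[0.0219,-0.0102,-0.2401,-0.0359,-0.0769,0.0],[0.0225,-0.0105,-0.247,-0.0369,-0.0791,0.0]]
dist mm 248 rot deg 5
```

>>> arm_command([
  [0.0006,-0.0003,-0.0069,-0.001,-0.0022,0],
  [0.0023,-0.0011,-0.0257,-0.0038,-0.0082,0],
  [0.0049,-0.0023,-0.0533,-0.008,-0.0171,0],
  [0.0079,-0.0037,-0.0869,-0.013,-0.0279,0],
  [0.0113,-0.0052,-0.1235,-0.0184,-0.0396,0],
  [0.0146,-0.0068,-0.16,-0.0239,-0.0513,0],
  [0.0177,-0.0082,-0.1936,-0.0289,-0.062,0],
  [0.0202,-0.0094,-0.2213,-0.0331,-0.0709,0],
  [0.0219,-0.0102,-0.2401,-0.0359,-0.0769,0],
  [0.0225,-0.0105,-0.247,-0.0369,-0.0791,0],
])

```text
time: 30.0
tool_pos: [416.8, 42.2, 248.3]
tcp_rot: [-90.1, 24.9, 177.1]
ft_force: [0.2, -0.7, -2.8]
finger_gap: 18.2
```

```bash
python3 plan2.py 450 294 200 1 25; python3 -c "
from h import *
snap('j')"
```

```text
t=30.00 meas-cmd mm [-0.5  1.  -0.7] rot deg [-0.1  -0.07 -0.12] gap 18.2 F [ 0.2 -0.7 -2.8] M [-0.    0.75 -0.02]
[[0.0001,-0.0,-0.0071,-0.0008,-0.0018,-0.0],[0.0003,-0.0001,-0.0263,-0.0031,-0.0066,-0.0],[0.0006,-0.0003,-0.0546,-0.0064,-0.0137,-0.0],[0.0011,-0.0005,-0.0889,-0.0104,-0.0223,-0.0],[0.0015,-0.0007,-0.1263,-0.0148,-0.0317,-0.0],[0.0019,-0.0009,-0.1637,-0.0191,-0.041,-0.0],[0.0023,-0.0011,-0.198,-0.0231,-0.0496,-0.0],[0.0027,-0.0012,-0.2263,-0.0264,-0.0567,-0.0],[0.0029,-0.0013,-0.2455,-0.0287,-0.0615,-0.0],[0.003,-0.0013,-0.2526,-0.0295,-0.0633,-0.0]]
dist mm 253 rot deg 4
```

View pics/scene_j.png

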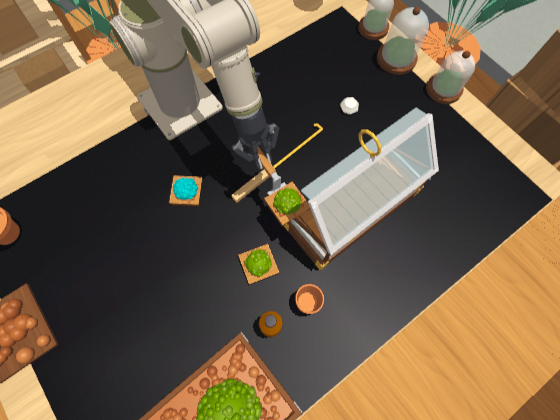

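>>> arm_command([
  [0.0001,0,-0.0071,-0.0008,-0.0018,0],
  [0.0003,-0.0001,-0.0263,-0.0031,-0.0066,0],
  [0.0006,-0.0003,-0.0546,-0.0064,-0.0137,0],
  [0.0011,-0.0005,-0.0889,-0.0104,-0.0223,0],
  [0.0015,-0.0007,-0.1263,-0.0148,-0.0317,0],
  [0.0019,-0.0009,-0.1637,-0.0191,-0.041,0],
  [0.0023,-0.0011,-0.198,-0.0231,-0.0496,0],
  [0.0027,-0.0012,-0.2263,-0.0264,-0.0567,0],
  [0.0029,-0.0013,-0.2455,-0.0287,-0.0615,0],
  [0.003,-0.0013,-0.2526,-0.0295,-0.0633,0],
])

```text
time: 31.35
tool_pos: [427.2, 294.3, 249.0]
tcp_rot: [-90.1, 24.9, -179.0]
ft_force: [0.2, 0.2, -3.9]
finger_gap: 18.0
```

```bash
python3 plan2.py 523.5 295 160 1 25; python3 -c "
from h import *
snap('k')
im=cv2.imread('pics/scene_k.png'); cv2.imwrite('pics/c15.png',cv2.resize(im[80:260,260:450],None,fx=3.3,fy=3.3,interpolation=2))"
```

```text
t=31.35 meas-cmd mm [-0.   0.7  0.1] rot deg [-0.06 -0.01 -0.06] gap 18.0 F [ 0.2  0.2 -3.9] M [-0.05  0.79 -0.08]
[[-0.0014,0.0019,0.0,-0.0,-0.0,-0.0],[-0.0052,0.007,0.0,-0.0,-0.0,-0.0],[-0.0107,0.0145,0.0001,-0.0,-0.0,-0.0],[-0.0175,0.0237,0.0001,-0.0,-0.0,-0.0],[-0.0249,0.0336,0.0002,-0.0,-0.0,-0.0],[-0.0322,0.0436,0.0002,-0.0,-0.0,-0.0],[-0.039,0.0527,0.0003,-0.0,-0.0,-0.0],[-0.0445,0.0603,0.0003,-0.0,-0.0,-0.0],[-0.0483,0.0654,0.0003,-0.0,-0.0,-0.0],[-0.0497,0.0673,0.0003,-0.0,-0.0,-0.0]]
dist mm 84 rot deg 0
```

View pics/c15.png

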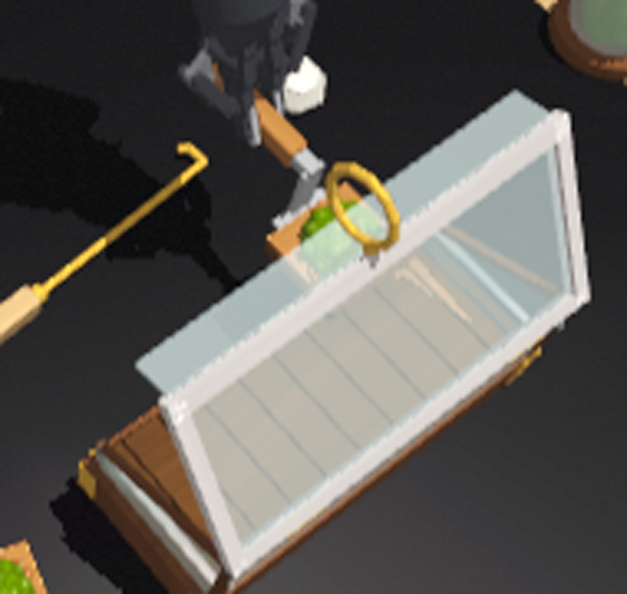

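View pics/top_k.png

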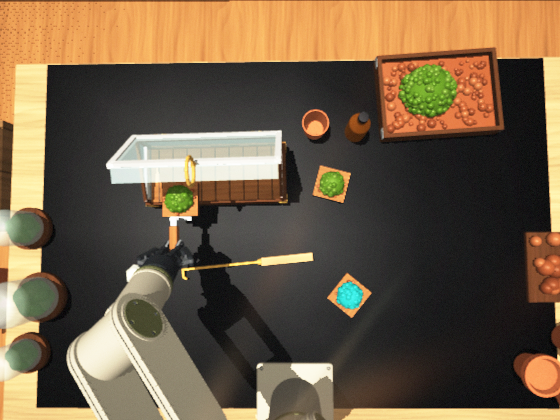

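Board B is level on the blade in front of the case and below the hood. The pole has been knocked a few cm and its hook is now at top (185,274). Advancing.

>>> arm_command([
  [-0.0014,0.0019,0,0,0,0],
  [-0.0052,0.007,0,0,0,0],
  [-0.0107,0.0145,0.0001,0,0,0],
  [-0.0175,0.0237,0.0001,0,0,0],
  [-0.0249,0.0336,0.0002,0,0,0],
  [-0.0322,0.0436,0.0002,0,0,0],
  [-0.039,0.0527,0.0003,0,0,0],
  [-0.0445,0.0603,0.0003,0,0,0],
  [-0.0483,0.0654,0.0003,0,0,0],
  [-0.0497,0.0673,0.0003,0,0,0],
])

```text
time: 32.7
tool_pos: [500.7, 294.7, 208.9]
tcp_rot: [-90.0, 25.0, -179.0]
ft_force: [0.0, -0.2, -3.2]
finger_gap: 18.4
```

```bash
python3 plan2.py 523.5 295 126 1 25; python3 -c "
from h import *
snap('l')
im=cv2.imread('pics/scene_l.png'); a=cv2.resize(im[90:230,320:450],None,fx=3,fy=3,interpolation=2)
im=cv2.imread('pics/top_l.png'); b=cv2.resize(im[120:260,110:240],None,fx=3,fy=3,interpolation=2); cv2.imwrite('pics/c16.png',np.hstack([a,b]))"
```

```text
t=32.70 meas-cmd mm [ 0.   0.1 -0. ] rot deg [-0.03  0.   -0.05] gap 18.4 F [ 0.  -0.2 -3.2] M [ 0.02  0.77 -0.03]
[[0.0004,0.0009,0.0,-0.0,-0.0,-0.0],[0.0015,0.0032,0.0,-0.0,-0.0,-0.0],[0.0031,0.0066,0.0,-0.0,-0.0,-0.0],[0.0051,0.0108,0.0,-0.0,-0.0,-0.0],[0.0072,0.0154,0.0,-0.0,-0.0,-0.0],[0.0093,0.0199,0.0,-0.0,-0.0,-0.0],[0.0113,0.0241,0.0,-0.0,-0.0,-0.0],[0.0129,0.0276,0.0,-0.0,-0.0,-0.0],[0.014,0.0299,0.0,-0.0,-0.0,-0.0],[0.0144,0.0308,0.0,-0.0,-0.0,-0.0]]
dist mm 34 rot deg 0
```

View pics/c16.png

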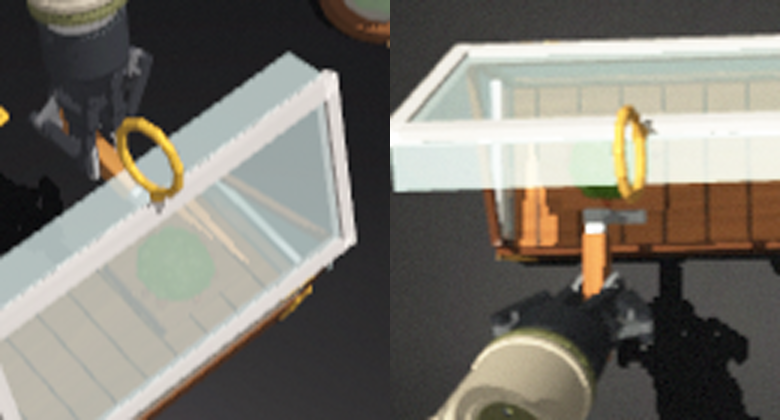

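```bash
python3 -c "
from h import *
print(atz('scene',(378.3,177),125), atz('top',(110+210/3,120+225/3),92))"
```

```text
[646.38822631 295.45239965 125.        ] [585.59280227 314.22081438  92.        ]
```

>>> arm_command([
  [0.0004,0.0009,0,0,0,0],
  [0.0015,0.0032,0,0,0,0],
  [0.0031,0.0066,0,0,0,0],
  [0.0051,0.0108,0,0,0,0],
  [0.0072,0.0154,0,0,0,0],
  [0.0093,0.0199,0,0,0,0],
  [0.0113,0.0241,0,0,0,0],
  [0.0129,0.0276,0,0,0,0],
  [0.014,0.0299,0,0,0,0],
  [0.0144,0.0308,0,0,0,0],
])

```text
time: 34.05
tool_pos: [500.6, 294.8, 175.3]
tcp_rot: [-90.1, 25.0, -179.0]
ft_force: [0.2, 0.3, -2.2]
finger_gap: 18.5
```

```bash
python3 -c "
from plan2 import *
snap('m')
cur()
im=cv2.imread('pics/scene_m.png'); a=cv2.resize(im[90:230,320:450],None,fx=3,fy=3,interpolation=2)
im=cv2.imread('pics/top_m.png'); b=cv2.resize(im[120:260,110:240],None,fx=3,fy=3,interpolation=2); cv2.imwrite('pics/c17.png',np.hstack([a,b]))"
```

```text
t=34.15 meas-cmd mm [-0.1  0.2  0.4] rot deg [-0.06  0.   -0.01] gap 18.1 F [-0.6  0.  -1.7] M [-0.04  0.46  0.03]
```

View pics/c17.png

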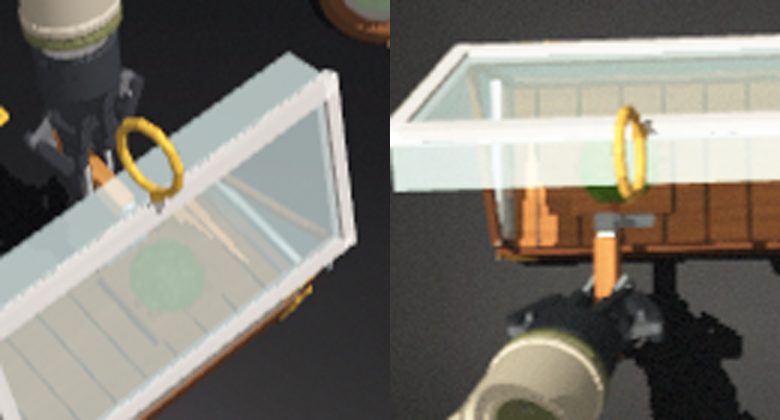

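Wrist moment fell from 0.77 to 0.46 N m, the empty-blade value, so the board stands on the floor. Withdrawing.

```bash
python3 plan2.py 403.5 293 126 1 25
```

```text
t=34.15 meas-cmd mm [-0.1  0.2  0.4] rot deg [-0.06  0.   -0.01] gap 18.1 F [-0.6  0.  -1.7] M [-0.04  0.46  0.03]
[[0.003,-0.0014,-0.0,-0.0,-0.0,-0.0],[0.0113,-0.0053,-0.0,-0.0,-0.0,-0.0],[0.0235,-0.011,-0.0,-0.0,-0.0,-0.0],[0.0383,-0.0179,-0.0,-0.0,-0.0,-0.0],[0.0544,-0.0254,-0.0,-0.0,-0.0,-0.0],[0.0705,-0.0329,-0.0,-0.0,-0.0,-0.0],[0.0852,-0.0398,-0.0001,-0.0,-0.0,-0.0],[0.0974,-0.0455,-0.0001,-0.0,-0.0,-0.0],[0.1057,-0.0493,-0.0001,-0.0,-0.0,-0.0],[0.1087,-0.0507,-0.0001,-0.0,-0.0,-0.0]]
dist mm 120 rot deg 0
```

>>> arm_command([
  [0.003,-0.0014,0,0,0,0],
  [0.0113,-0.0053,0,0,0,0],
  [0.0235,-0.011,0,0,0,0],
  [0.0383,-0.0179,0,0,0,0],
  [0.0544,-0.0254,0,0,0,0],
  [0.0705,-0.0329,0,0,0,0],
  [0.0852,-0.0398,-0.0001,0,0,0],
  [0.0974,-0.0455,-0.0001,0,0,0],
  [0.1057,-0.0493,-0.0001,0,0,0],
  [0.1087,-0.0507,-0.0001,0,0,0],
])

```text
time: 35.4
tool_pos: [380.0, 292.8, 175.3]
tcp_rot: [-90.1, 25.0, -179.0]
ft_force: [-0.1, 0.3, -2.2]
finger_gap: 18.3
```

```bash
python3 plan2.py 400 100 150 -5 25; python3 -c "
from h import *
print(r.sense()['joint_pos'].round(0))
snap('n')
im=cv2.imread('pics/scene_n.png'); a=cv2.resize(im[90:230,320:450],None,fx=3,fy=3,interpolation=2)
im=cv2.imread('pics/top_n.png'); b=cv2.resize(im[120:260,110:240],None,fx=3,fy=3,interpolation=2); cv2.imwrite('pics/c18.png',np.hstack([a,b]))"
```

```text
t=35.40 meas-cmd mm [-0.8  0.2  0.4] rot deg [-0.07 -0.02 -0.01] gap 18.3 F [-0.1  0.3 -2.2] M [-0.02  0.49 -0.01]
[[-0.0001,-0.0007,0.0053,0.0012,0.0027,-0.0],[-0.0004,-0.0026,0.0198,0.0046,0.0099,-0.0],[-0.0009,-0.0053,0.0412,0.0096,0.0205,-0.0],[-0.0014,-0.0087,0.0671,0.0156,0.0334,-0.0],[-0.002,-0.0123,0.0953,0.0221,0.0474,-0.0],[-0.0026,-0.016,0.1235,0.0287,0.0615,-0.0],[-0.0031,-0.0193,0.1494,0.0347,0.0744,-0.0],[-0.0036,-0.0221,0.1707,0.0397,0.085,-0.0],[-0.0039,-0.0239,0.1852,0.043,0.0922,-0.0],[-0.004,-0.0246,0.1906,0.0443,0.0949,-0.0]]
dist mm 192 rot deg 6
[ 41. -20. 127. -19.  54. 139.]
```

View pics/c18.png

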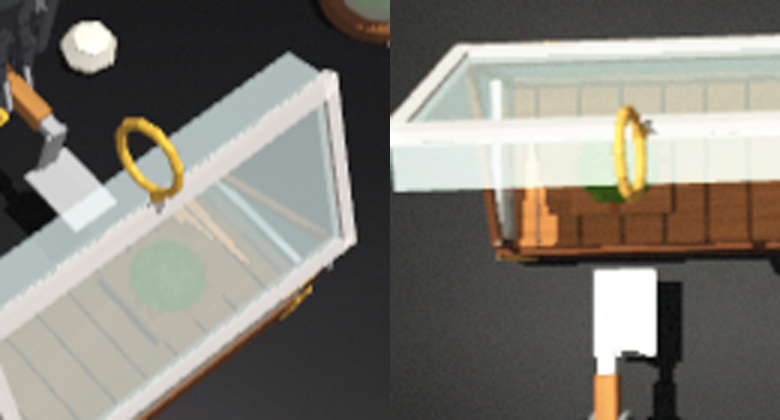

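View pics/top_n.png

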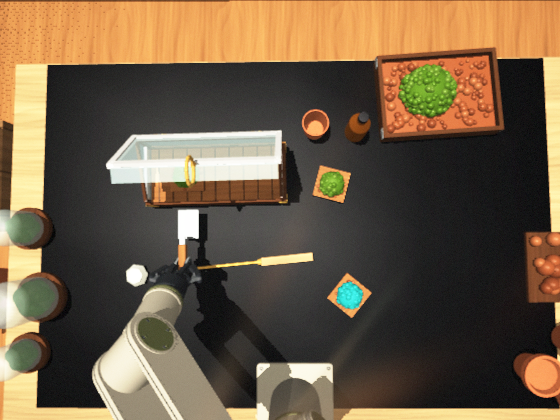

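>>> arm_command([
  [-0.0001,-0.0007,0.0053,0.0012,0.0027,0],
  [-0.0004,-0.0026,0.0198,0.0046,0.0099,0],
  [-0.0009,-0.0053,0.0412,0.0096,0.0205,0],
  [-0.0014,-0.0087,0.0671,0.0156,0.0334,0],
  [-0.002,-0.0123,0.0953,0.0221,0.0474,0],
  [-0.0026,-0.016,0.1235,0.0287,0.0615,0],
  [-0.0031,-0.0193,0.1494,0.0347,0.0744,0],
  [-0.0036,-0.0221,0.1707,0.0397,0.085,0],
  [-0.0039,-0.0239,0.1852,0.043,0.0922,0],
  [-0.004,-0.0246,0.1906,0.0443,0.0949,0],
])

```text
time: 36.75
tool_pos: [377.4, 100.9, 199.4]
tcp_rot: [-90.0, 25.0, 174.9]
ft_force: [-0.5, 0.3, -2.3]
finger_gap: 18.3
```

```bash
python3 plan2.py 425 -60 70 -14.5 25
```

```text
t=36.75 meas-cmd mm [ 0.1 -1.   0.5] rot deg [0.01 0.11 0.01] gap 18.3 F [-0.5  0.3 -2.3] M [ 0.04  0.45 -0.01]
[[-0.0,0.0025,0.0043,0.002,0.0042,-0.0],[-0.0002,0.0093,0.016,0.0073,0.0156,-0.0],[-0.0004,0.0192,0.0331,0.0151,0.0325,-0.0],[-0.0006,0.0313,0.054,0.0246,0.0529,-0.0],[-0.0008,0.0445,0.0767,0.035,0.0751,-0.0],[-0.0011,0.0577,0.0994,0.0454,0.0974,-0.0],[-0.0013,0.0698,0.1203,0.0549,0.1178,-0.0],[-0.0015,0.0798,0.1374,0.0627,0.1346,-0.0],[-0.0016,0.0865,0.1491,0.0681,0.1461,-0.0],[-0.0017,0.089,0.1534,0.07,0.1503,-0.0]]
dist mm 177 rot deg 9
```

>>> arm_command([
  [0,0.0025,0.0043,0.002,0.0042,0],
  [-0.0002,0.0093,0.016,0.0073,0.0156,0],
  [-0.0004,0.0192,0.0331,0.0151,0.0325,0],
  [-0.0006,0.0313,0.054,0.0246,0.0529,0],
  [-0.0008,0.0445,0.0767,0.035,0.0751,0],
  [-0.0011,0.0577,0.0994,0.0454,0.0974,0],
  [-0.0013,0.0698,0.1203,0.0549,0.1178,0],
  [-0.0015,0.0798,0.1374,0.0627,0.1346,0],
  [-0.0016,0.0865,0.1491,0.0681,0.1461,0],
  [-0.0017,0.089,0.1534,0.07,0.1503,0],
])

```text
time: 38.0
tool_pos: [415.2, -55.4, 121.4]
tcp_rot: [-89.9, 24.2, 165.5]
ft_force: [0.5, -0.4, -2.1]
finger_gap: 18.3
```

```bash
python3 -c "
from plan2 import *
cur()
snap('o')
im=cv2.imread('pics/scene_o.png'); a=cv2.resize(im[180:300,195:295],None,fx=4,fy=4,interpolation=2)
im=cv2.imread('pics/top_o.png'); b=cv2.resize(im[155:275,275:375],None,fx=4,fy=4,interpolation=2); cv2.imwrite('pics/c19.png',np.hstack([a,b]))"
```

```text
t=38.00 meas-cmd mm [12.3 -1.1  2.5] rot deg [ 0.09  0.03 -0.77] gap 18.3 F [ 0.5 -0.4 -2.1] M [0.08 0.43 0.05]
```

View pics/c19.png

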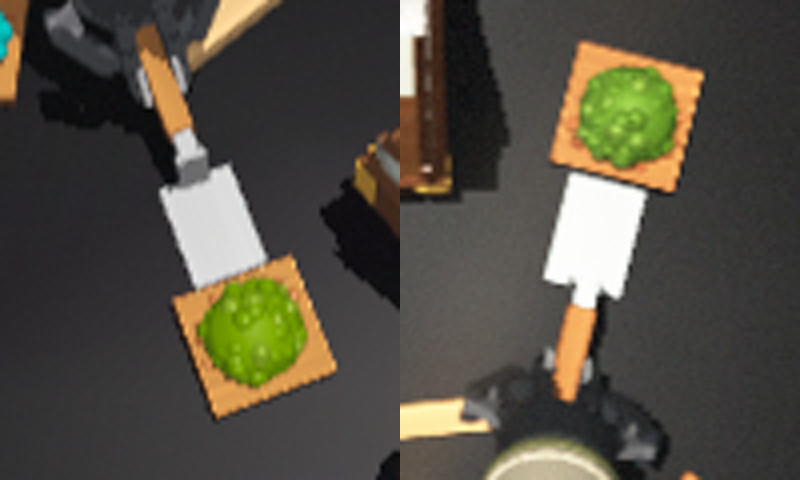

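```bash
python3 -c "
from plan2 import *
print(r.sense()['joint_pos'].round(1))
p,R,mp,mR=cur(); print(mp+54*mR.apply([0,1,0]))
go([437,-62,64],-14.5,25,measured=True)"
```

```text
[-1.460e+01 -3.460e+01  1.431e+02 -1.000e-01  4.730e+01  9.000e+01]
t=38.10 meas-cmd mm [12.4 -0.9  2.8] rot deg [ 0.08  0.01 -0.75] gap 18.3 F [ 0.1 -0.5 -1.7] M [ 0.15  0.43 -0.02]
[436.72664469 -60.81388201  72.57005138]
t=38.10 meas-cmd mm [12.4 -0.9  2.8] rot deg [ 0.08  0.01 -0.75] gap 18.3 F [ 0.1 -0.5 -1.7] M [ 0.15  0.43 -0.02]
[[0.0001,0.0002,0.0,-0.0,-0.0,0.0004],[0.0004,0.0008,0.0001,-0.0001,-0.0,0.0014],[0.0008,0.0017,0.0002,-0.0003,-0.0001,0.0028],[0.0013,0.0028,0.0004,-0.0005,-0.0001,0.0046],[0.0019,0.004,0.0006,-0.0007,-0.0001,0.0065],[0.0024,0.0052,0.0007,-0.0009,-0.0002,0.0084],[0.0029,0.0063,0.0009,-0.001,-0.0002,0.0102],[0.0033,0.0072,0.001,-0.0012,-0.0002,0.0117],[0.0036,0.0078,0.0011,-0.0013,-0.0002,0.0126],[0.0037,0.0081,0.0011,-0.0013,-0.0002,0.013]]
dist mm 9 rot deg 1
```

>>> arm_command([
  [0.0001,0.0002,0,0,0,0.0004],
  [0.0004,0.0008,0.0001,-0.0001,0,0.0014],
  [0.0008,0.0017,0.0002,-0.0003,-0.0001,0.0028],
  [0.0013,0.0028,0.0004,-0.0005,-0.0001,0.0046],
  [0.0019,0.004,0.0006,-0.0007,-0.0001,0.0065],
  [0.0024,0.0052,0.0007,-0.0009,-0.0002,0.0084],
  [0.0029,0.0063,0.0009,-0.001,-0.0002,0.0102],
  [0.0033,0.0072,0.001,-0.0012,-0.0002,0.0117],
  [0.0036,0.0078,0.0011,-0.0013,-0.0002,0.0126],
  [0.0037,0.0081,0.0011,-0.0013,-0.0002,0.013],
])

```text
time: 39.35
tool_pos: [419.5, -56.6, 114.1]
tcp_rot: [-90.0, 24.8, 165.5]
ft_force: [0.4, 0.4, -1.9]
finger_gap: 18.5
```

```bash
python3 -c "
from plan2 import *
print(r.sense()['joint_pos'].round(1))
p,R,mp,mR=cur(); print(mp+54*mR.apply([0,1,0]))
snap('p')
im=cv2.imread('pics/scene_p.png'); a=cv2.resize(im[180:300,195:295],None,fx=4,fy=4,interpolation=2)
im=cv2.imread('pics/top_p.png'); b=cv2.resize(im[155:275,275:375],None,fx=4,fy=4,interpolation=2); cv2.imwrite('pics/c20.png',np.hstack([a,b]))"
```

```text
[-14.7 -32.9 143.1   0.   45.   89.8]
t=39.35 meas-cmd mm [ 4.6 -0.4  1.2] rot deg [ 0.04 -0.01 -0.19] gap 18.5 F [ 0.4  0.4 -1.9] M [ 0.13  0.48 -0.04]
[441.43819903 -62.35073329  65.10135995]
```

View pics/c20.png

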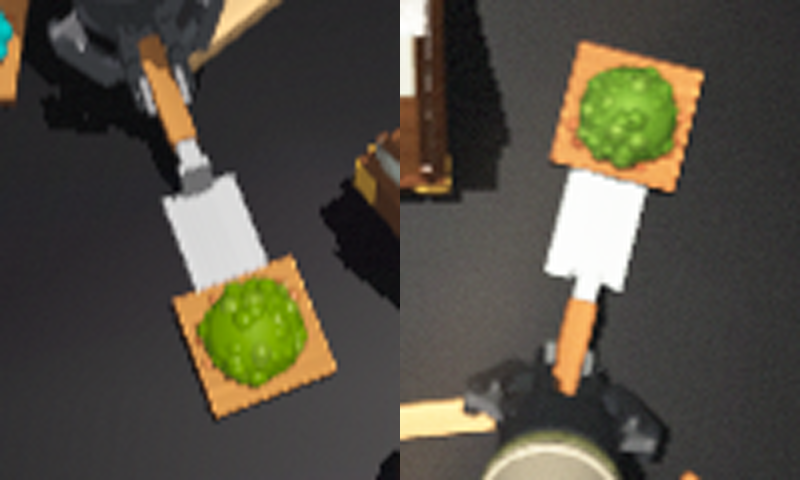

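```bash
python3 -c "
from plan2 import *
go([506.2,-81,64],-14.5,25,measured=True)"
```

```text
t=39.45 meas-cmd mm [ 4.6 -0.4  1.2] rot deg [ 0.04 -0.01 -0.19] gap 18.0 F [ 0.7 -0.3 -2.6] M [0.07 0.47 0.  ]
[[-0.0017,0.0008,0.0001,-0.0,0.0,0.0001],[-0.0063,0.003,0.0002,-0.0001,0.0,0.0003],[-0.0131,0.0063,0.0004,-0.0001,0.0,0.0007],[-0.0213,0.0103,0.0007,-0.0002,0.0001,0.0012],[-0.0303,0.0146,0.0009,-0.0003,0.0001,0.0016],[-0.0392,0.019,0.0012,-0.0004,0.0001,0.0021],[-0.0474,0.023,0.0015,-0.0005,0.0002,0.0026],[-0.0542,0.0262,0.0017,-0.0006,0.0002,0.0029],[-0.0588,0.0285,0.0018,-0.0006,0.0002,0.0032],[-0.0605,0.0293,0.0019,-0.0006,0.0002,0.0033]]
dist mm 67 rot deg 0
```

>>> arm_command([
  [-0.0017,0.0008,0.0001,0,0,0.0001],
  [-0.0063,0.003,0.0002,0,0,0.0003],
  [-0.0131,0.0063,0.0004,0,0,0.0007],
  [-0.0213,0.0103,0.0007,0,0,0.0012],
  [-0.0303,0.0146,0.0009,0,0,0.0016],
  [-0.0392,0.019,0.0012,0,0,0.0021],
  [-0.0474,0.023,0.0015,0,0,0.0026],
  [-0.0542,0.0262,0.0017,0,0,0.0029],
  [-0.0588,0.0285,0.0018,0,0,0.0032],
  [-0.0605,0.0293,0.0019,0,0,0.0033],
])

```text
time: 40.7
tool_pos: [484.3, -75.4, 112.9]
tcp_rot: [-90.0, 25.0, 165.5]
ft_force: [0.3, -0.5, -2.3]
finger_gap: 18.2
```

```bash
python3 -c "
from plan2 import *
go([506.2,-81,92],-14.5,25)
snap('q')
im=cv2.imread('pics/scene_q.png'); a=cv2.resize(im[180:300,195:295],None,fx=4,fy=4,interpolation=2)
im=cv2.imread('pics/top_q.png'); b=cv2.resize(im[155:275,275:375],None,fx=4,fy=4,interpolation=2); cv2.imwrite('pics/c21.png',np.hstack([a,b]))"
```

```text
t=40.70 meas-cmd mm [ 0.2 -0.1 -0. ] rot deg [ 0.03 -0.01 -0.01] gap 18.2 F [ 0.3 -0.5 -2.3] M [0.11 0.45 0.02]
[[-0.0003,-0.0007,0.0,-0.0,0.0,-0.0],[-0.0012,-0.0026,0.0,-0.0,0.0,-0.0],[-0.0026,-0.0055,0.0,-0.0,0.0,-0.0],[-0.0042,-0.0089,0.0,-0.0,0.0,-0.0],[-0.0059,-0.0127,0.0,-0.0,0.0,-0.0],[-0.0077,-0.0164,0.0,-0.0,0.0,-0.0],[-0.0093,-0.0199,0.0,-0.0,0.0,-0.0],[-0.0106,-0.0227,0.0,-0.0,0.0,-0.0],[-0.0115,-0.0247,0.0,-0.0,0.0,-0.0],[-0.0118,-0.0254,0.0,-0.0,0.0,-0.0]]
dist mm 28 rot deg 0
```

View pics/c21.png

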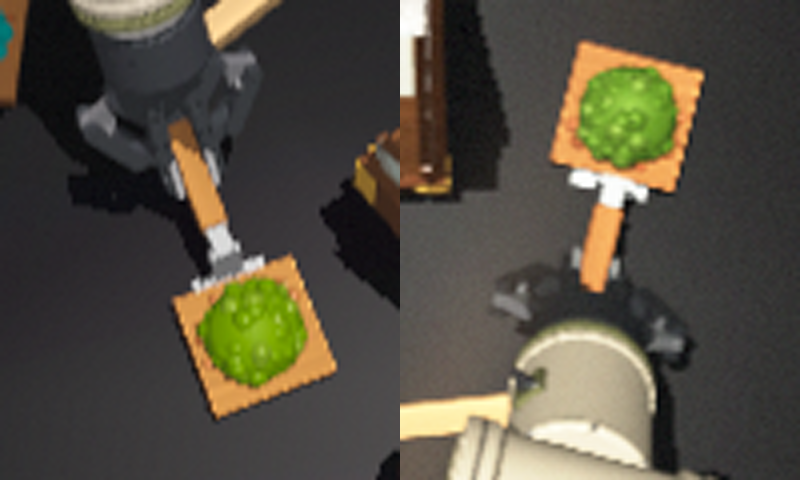

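The blade is under board A and the board has not moved. Lifting.

>>> arm_command([
  [-0.0003,-0.0007,0,0,0,0],
  [-0.0012,-0.0026,0,0,0,0],
  [-0.0026,-0.0055,0,0,0,0],
  [-0.0042,-0.0089,0,0,0,0],
  [-0.0059,-0.0127,0,0,0,0],
  [-0.0077,-0.0164,0,0,0,0],
  [-0.0093,-0.0199,0,0,0,0],
  [-0.0106,-0.0227,0,0,0,0],
  [-0.0115,-0.0247,0,0,0,0],
  [-0.0118,-0.0254,0,0,0,0],
])

```text
time: 42.05
tool_pos: [484.1, -75.3, 141.1]
tcp_rot: [-90.0, 25.0, 165.5]
ft_force: [-0.2, -0.3, -4.6]
finger_gap: 18.1
```

```bash
python3 -c "
from plan2 import *
go([455,-40,170],-10,25)
"
```

```text
t=42.05 meas-cmd mm [0.1 0.  0.2] rot deg [ 0.03 -0.01  0.01] gap 18.1 F [-0.2 -0.3 -4.6] M [ 0.2   0.73 -0.01]
[[0.0006,-0.0027,-0.0007,-0.0009,-0.002,-0.0],[0.0022,-0.01,-0.0026,-0.0035,-0.0074,-0.0],[0.0046,-0.0207,-0.0054,-0.0072,-0.0154,-0.0],[0.0074,-0.0338,-0.0088,-0.0117,-0.0251,-0.0],[0.0106,-0.048,-0.0125,-0.0166,-0.0356,-0.0],[0.0137,-0.0622,-0.0163,-0.0215,-0.0461,-0.0],[0.0166,-0.0752,-0.0197,-0.026,-0.0558,-0.0],[0.019,-0.086,-0.0225,-0.0298,-0.0638,-0.0],[0.0206,-0.0932,-0.0244,-0.0323,-0.0692,-0.0],[0.0212,-0.0959,-0.0251,-0.0332,-0.0712,-0.0]]
dist mm 101 rot deg 5
```

```bash
python3 - <<'E'
import json
# restore the commanded pose from before the unused plan
from plan2 import *
p=tool(-14.5-180,-25); g=np.array([506.2,-81,92.])
json.dump(dict(p=(g-54*p.apply([0,1,0])).tolist(),q=p.as_quat().tolist()),open(SF,"w"))
go([455,-40,200],-10,25)
E
```

```text
t=42.05 meas-cmd mm [0.  0.  0.2] rot deg [ 0.04 -0.01  0.01] gap 18.1 F [-0.2 -0.3 -4.6] M [ 0.2   0.73 -0.01]
[[0.0002,-0.0034,-0.0007,-0.0009,-0.002,0.0],[0.0009,-0.0128,-0.0026,-0.0035,-0.0074,0.0],[0.0018,-0.0266,-0.0054,-0.0072,-0.0154,0.0],[0.003,-0.0433,-0.0088,-0.0117,-0.0251,0.0],[0.0043,-0.0616,-0.0125,-0.0166,-0.0356,0.0],[0.0055,-0.0798,-0.0163,-0.0215,-0.0461,0.0],[0.0067,-0.0965,-0.0197,-0.026,-0.0558,0.0],[0.0076,-0.1103,-0.0225,-0.0297,-0.0638,0.0],[0.0083,-0.1197,-0.0244,-0.0323,-0.0692,0.0],[0.0085,-0.1231,-0.0251,-0.0332,-0.0712,0.0]]
dist mm 126 rot deg 4
```

>>> arm_command([
  [0.0002,-0.0034,-0.0007,-0.0009,-0.002,0],
  [0.0009,-0.0128,-0.0026,-0.0035,-0.0074,0],
  [0.0018,-0.0266,-0.0054,-0.0072,-0.0154,0],
  [0.003,-0.0433,-0.0088,-0.0117,-0.0251,0],
  [0.0043,-0.0616,-0.0125,-0.0166,-0.0356,0],
  [0.0055,-0.0798,-0.0163,-0.0215,-0.0461,0],
  [0.0067,-0.0965,-0.0197,-0.026,-0.0558,0],
  [0.0076,-0.1103,-0.0225,-0.0297,-0.0638,0],
  [0.0083,-0.1197,-0.0244,-0.0323,-0.0692,0],
  [0.0085,-0.1231,-0.0251,-0.0332,-0.0712,0],
])

```text
time: 43.3
tool_pos: [432.6, -35.8, 249.6]
tcp_rot: [-90.0, 25.1, 170.0]
ft_force: [0.1, 0.3, -3.8]
finger_gap: 18.2
```

```bash
python3 -c "
from plan2 import *
go([450,143.5,200],1,25)
"
```

```text
t=43.30 meas-cmd mm [-0.   0.2  0.7] rot deg [ 0.03 -0.03  0.06] gap 18.2 F [ 0.1  0.3 -3.8] M [0.16 0.7  0.04]
[[0.0009,-0.0004,-0.0049,-0.0023,-0.0049,0.0],[0.0034,-0.0016,-0.0182,-0.0084,-0.0181,0.0],[0.0071,-0.0033,-0.0379,-0.0175,-0.0376,0.0],[0.0116,-0.0054,-0.0618,-0.0286,-0.0612,0.0],[0.0165,-0.0077,-0.0877,-0.0406,-0.087,0.0],[0.0214,-0.01,-0.1137,-0.0526,-0.1127,0.0],[0.0259,-0.0121,-0.1376,-0.0636,-0.1364,0.0],[0.0296,-0.0138,-0.1572,-0.0727,-0.1559,0.0],[0.0321,-0.015,-0.1706,-0.0789,-0.1691,0.0],[0.033,-0.0154,-0.1755,-0.0811,-0.174,0.0]]
dist mm 179 rot deg 11
```

>>> arm_command([
  [0.0009,-0.0004,-0.0049,-0.0023,-0.0049,0],
  [0.0034,-0.0016,-0.0182,-0.0084,-0.0181,0],
  [0.0071,-0.0033,-0.0379,-0.0175,-0.0376,0],
  [0.0116,-0.0054,-0.0618,-0.0286,-0.0612,0],
  [0.0165,-0.0077,-0.0877,-0.0406,-0.087,0],
  [0.0214,-0.01,-0.1137,-0.0526,-0.1127,0],
  [0.0259,-0.0121,-0.1376,-0.0636,-0.1364,0],
  [0.0296,-0.0138,-0.1572,-0.0727,-0.1559,0],
  [0.0321,-0.015,-0.1706,-0.0789,-0.1691,0],
  [0.033,-0.0154,-0.1755,-0.0811,-0.174,0],
])

```text
time: 44.55
tool_pos: [427.0, 143.9, 248.3]
tcp_rot: [-89.9, 24.9, -178.9]
ft_force: [-0.6, -0.5, -2.4]
finger_gap: 18.4
```

```bash
python3 -c "
from plan2 import *
go([525.3,144.8,160],1,25)
snap('s')
im=cv2.imread('pics/scene_s.png'); a=cv2.resize(im[80:280,250:450],None,fx=2,fy=2,interpolation=2)
im=cv2.imread('pics/top_s.png'); b=cv2.resize(im[110:310,100:300],None,fx=2,fy=2,interpolation=2); cv2.imwrite('pics/c22.png',np.hstack([a,b]))"
```

```text
t=44.55 meas-cmd mm [-0.2  0.7 -0.6] rot deg [ 0.02 -0.08 -0.06] gap 18.4 F [-0.6 -0.5 -2.4] M [-0.06  0.73 -0.  ]
[[-0.0014,0.0019,0.0,-0.0,0.0,0.0],[-0.0053,0.0071,0.0,-0.0,0.0,0.0],[-0.0111,0.0147,0.0,-0.0,0.0,0.0],[-0.0181,0.024,0.0,-0.0,0.0,0.0],[-0.0257,0.034,0.0,-0.0,0.0,0.0],[-0.0333,0.0441,0.0,-0.0,0.0,0.0],[-0.0403,0.0534,0.0,-0.0,0.0,0.0],[-0.046,0.061,0.0,-0.0,0.0,0.0],[-0.0499,0.0662,0.0,-0.0,0.0,0.0],[-0.0514,0.0681,0.0,-0.0,0.0,0.0]]
dist mm 85 rot deg 0
```

View pics/c22.png

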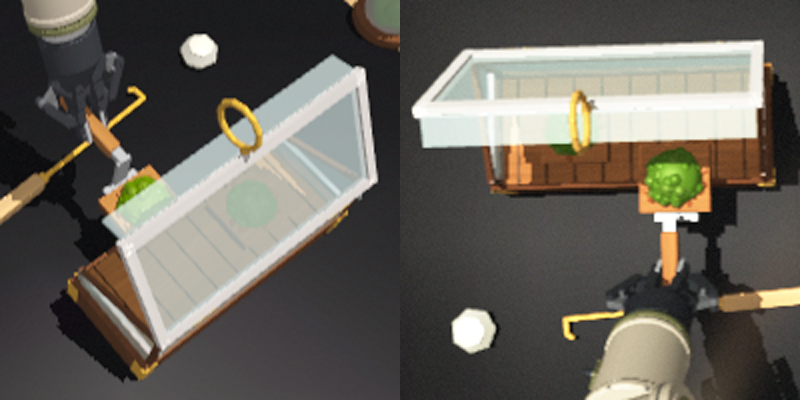

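Board A is level on the blade at the front of the case and board B stands inside. Advancing, then lowering.

>>> arm_command([
  [-0.0014,0.0019,0,0,0,0],
  [-0.0053,0.0071,0,0,0,0],
  [-0.0111,0.0147,0,0,0,0],
  [-0.0181,0.024,0,0,0,0],
  [-0.0257,0.034,0,0,0,0],
  [-0.0333,0.0441,0,0,0,0],
  [-0.0403,0.0534,0,0,0,0],
  [-0.046,0.061,0,0,0,0],
  [-0.0499,0.0662,0,0,0,0],
  [-0.0514,0.0681,0,0,0,0],
])

```text
time: 45.9
tool_pos: [502.7, 144.4, 208.4]
tcp_rot: [-89.9, 25.0, -179.0]
ft_force: [-0.9, 0.1, -3.0]
finger_gap: 18.2
```

```bash
python3 plan2.py 525.3 144.8 126 1 25
```

```text
t=45.90 meas-cmd mm [ 0.2 -0.1 -0.5] rot deg [ 0.05 -0.01 -0.04] gap 18.2 F [-0.9  0.1 -3. ] M [ 0.05  0.77 -0.05]
[[0.0004,0.0009,0.0,-0.0,0.0,0.0],[0.0015,0.0032,0.0,-0.0,0.0,0.0],[0.0031,0.0066,0.0,-0.0,0.0,0.0],[0.0051,0.0108,0.0,-0.0,0.0,0.0],[0.0072,0.0154,0.0,-0.0,0.0,0.0],[0.0093,0.0199,0.0,-0.0,0.0,0.0],[0.0113,0.0241,0.0,-0.0,0.0,0.0],[0.0129,0.0276,0.0,-0.0,0.0,0.0],[0.014,0.0299,0.0,-0.0,0.0,0.0],[0.0144,0.0308,0.0,-0.0,0.0,0.0]]
dist mm 34 rot deg 0
```

>>> arm_command([
  [0.0004,0.0009,0,0,0,0],
  [0.0015,0.0032,0,0,0,0],
  [0.0031,0.0066,0,0,0,0],
  [0.0051,0.0108,0,0,0,0],
  [0.0072,0.0154,0,0,0,0],
  [0.0093,0.0199,0,0,0,0],
  [0.0113,0.0241,0,0,0,0],
  [0.0129,0.0276,0,0,0,0],
  [0.014,0.0299,0,0,0,0],
  [0.0144,0.0308,0,0,0,0],
])

```text
time: 47.15
tool_pos: [502.6, 144.5, 174.9]
tcp_rot: [-90.0, 25.0, -179.0]
ft_force: [0.9, -0.4, -2.0]
finger_gap: 18.4
```

```bash
python3 plan2.py 415 142.9 126 1 25;  python3 -c "
from h import *
snap('t')
im=cv2.imread('pics/scene_t.png'); a=cv2.resize(im[80:280,250:450],None,fx=2,fy=2,interpolation=2)
im=cv2.imread('pics/top_t.png'); b=cv2.resize(im[110:310,100:300],None,fx=2,fy=2,interpolation=2); cv2.imwrite('pics/c23.png',np.hstack([a,b]))"
```

```text
t=47.15 meas-cmd mm [ 0.1  0.1 -0.1] rot deg [ 0.03 -0.01  0.01] gap 18.4 F [ 0.9 -0.4 -2. ] M [-0.02  0.54 -0.06]
[[0.0028,-0.0013,0.0,-0.0,0.0,0.0],[0.0104,-0.0049,0.0,-0.0,0.0,0.0],[0.0216,-0.0101,0.0,-0.0,0.0,0.0],[0.0352,-0.0164,0.0,-0.0,0.0,0.0],[0.05,-0.0233,0.0,-0.0,0.0,0.0],[0.0648,-0.0302,0.0,-0.0,0.0,0.0],[0.0784,-0.0366,0.0,-0.0,0.0,0.0],[0.0896,-0.0418,0.0,-0.0,0.0,0.0],[0.0972,-0.0453,0.0,-0.0,0.0,0.0],[0.1,-0.0466,0.0,-0.0,0.0,0.0]]
dist mm 110 rot deg 0
```

View pics/c23.png

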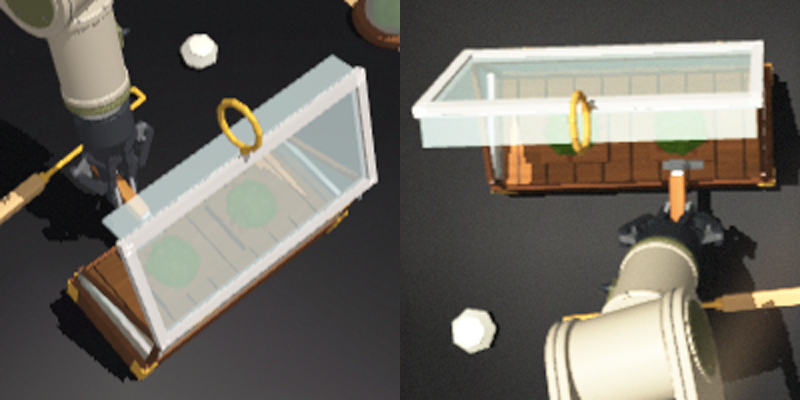

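Unloaded (0.54 N m). Withdrawing.

>>> arm_command([
  [0.0028,-0.0013,0,0,0,0],
  [0.0104,-0.0049,0,0,0,0],
  [0.0216,-0.0101,0,0,0,0],
  [0.0352,-0.0164,0,0,0,0],
  [0.05,-0.0233,0,0,0,0],
  [0.0648,-0.0302,0,0,0,0],
  [0.0784,-0.0366,0,0,0,0],
  [0.0896,-0.0418,0,0,0,0],
  [0.0972,-0.0453,0,0,0,0],
  [0.1,-0.0466,0,0,0,0],
])

```text
time: 48.5
tool_pos: [391.8, 142.6, 174.9]
tcp_rot: [-90.0, 25.0, -179.0]
ft_force: [0.8, -0.6, -1.4]
finger_gap: 18.3
```

```bash
python3 -c "
from plan2 import *
cur()
snap('u')
im=cv2.imread('pics/scene_u.png'); a=cv2.resize(im[80:280,250:450],None,fx=2,fy=2,interpolation=2)
im=cv2.imread('pics/top_u.png'); b=cv2.resize(im[110:310,100:300],None,fx=2,fy=2,interpolation=2); cv2.imwrite('pics/c24.png',np.hstack([a,b]))"
```

```text
t=48.50 meas-cmd mm [-0.4  0.1 -0. ] rot deg [ 0.02 -0.02  0.03] gap 18.3 F [ 0.8 -0.6 -1.4] M [0.01 0.48 0.07]
```

View pics/c24.png

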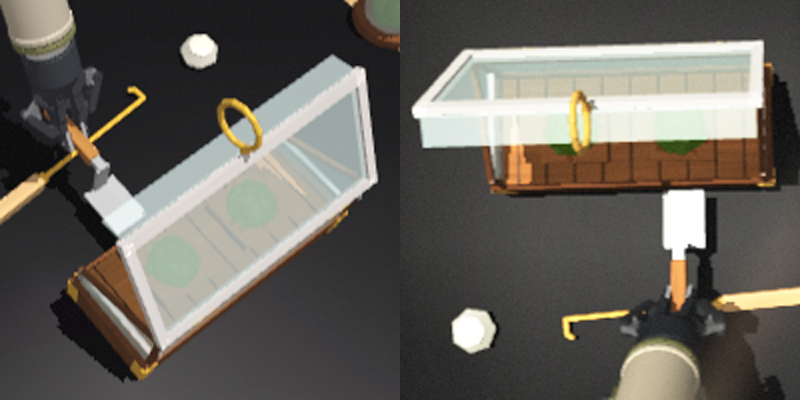

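```bash
python3 -c "
from h import *
a=np.radians(1);X=np.array([np.cos(a),np.sin(a)]);Y=np.array([-np.sin(a),np.cos(a)])
for p in((336.5,211),(375.5,181.5)):
  for z in(90,105):
    d=atz('scene',p,z)[:2]-[655,222]; print(z,(d@X).round(1),(d@Y).round(1))
for n in('scene','top'):
  r.snapshot(n)
  for q in r.spot_point(n,'board1'): 
     d=atz(n,q['position'],60)[:2]-[655,222]; print(n,q['conf'],(d@X).round(1),(d@Y).round(1))
"
```

```text
90 -8.0 -75.0
105 -5.2 -80.7
90 -8.4 76.1
105 -5.6 68.2
scene 0.84 -318.8 -366.2
top 0.93 -357.6 -371.8
top 0.8 -10.3 -73.2
top 0.72 -247.9 -172.4
top 0.69 -10.6 78.4
```

Both boards stand in the case at about x = -8 mm, y = ±75 mm. Next, laying the spatula down at its earlier regrasp spot.

```bash
python3 plan2.py 420 -60 160 -5 25
```

```text
t=48.80 meas-cmd mm [ 0.2  0.  -0. ] rot deg [ 0.04 -0.01 -0.  ] gap 18.5 F [ 0.  -0.5 -2.4] M [-0.01  0.51  0.03]
[[-0.0004,-0.0008,0.0056,0.0012,0.0027,0.0],[-0.0016,-0.0031,0.0209,0.0046,0.0099,0.0],[-0.0034,-0.0065,0.0433,0.0096,0.0205,0.0],[-0.0056,-0.0106,0.0706,0.0156,0.0334,0.0],[-0.0079,-0.0151,0.1003,0.0221,0.0475,0.0],[-0.0102,-0.0196,0.13,0.0287,0.0615,0.0],[-0.0124,-0.0237,0.1573,0.0347,0.0744,0.0],[-0.0142,-0.027,0.1797,0.0396,0.0851,0.0],[-0.0154,-0.0293,0.195,0.043,0.0923,0.0],[-0.0158,-0.0302,0.2006,0.0442,0.0949,0.0]]
dist mm 203 rot deg 6
```

>>> arm_command([
  [-0.0004,-0.0008,0.0056,0.0012,0.0027,0],
  [-0.0016,-0.0031,0.0209,0.0046,0.0099,0],
  [-0.0034,-0.0065,0.0433,0.0096,0.0205,0],
  [-0.0056,-0.0106,0.0706,0.0156,0.0334,0],
  [-0.0079,-0.0151,0.1003,0.0221,0.0475,0],
  [-0.0102,-0.0196,0.13,0.0287,0.0615,0],
  [-0.0124,-0.0237,0.1573,0.0347,0.0744,0],
  [-0.0142,-0.027,0.1797,0.0396,0.0851,0],
  [-0.0154,-0.0293,0.195,0.043,0.0923,0],
  [-0.0158,-0.0302,0.2006,0.0442,0.0949,0],
])

```text
time: 50.05
tool_pos: [397.2, -59.1, 209.2]
tcp_rot: [-89.9, 25.0, 174.9]
ft_force: [0.4, 0.0, -1.7]
finger_gap: 18.2
```

```bash
python3 plan2.py 400 -285 80 -10 25
```

```text
t=50.05 meas-cmd mm [-0.1 -1.1  0.3] rot deg [0.1  0.08 0.01] gap 18.2 F [ 0.4  0.  -1.7] M [0.03 0.51 0.03]
[[0.001,0.002,0.0063,0.001,0.0022,0.0],[0.0035,0.0075,0.0233,0.0038,0.0082,0.0],[0.0073,0.0156,0.0484,0.008,0.0171,0.0],[0.012,0.0255,0.0788,0.013,0.0278,0.0],[0.017,0.0362,0.1119,0.0185,0.0396,0.0],[0.022,0.0469,0.1451,0.0239,0.0513,0.0],[0.0267,0.0568,0.1755,0.0289,0.062,0.0],[0.0305,0.0649,0.2006,0.0331,0.0709,0.0],[0.0331,0.0704,0.2176,0.0359,0.0769,0.0],[0.034,0.0724,0.2239,0.0369,0.0791,0.0]]
dist mm 238 rot deg 5
```

>>> arm_command([
  [0.001,0.002,0.0063,0.001,0.0022,0],
  [0.0035,0.0075,0.0233,0.0038,0.0082,0],
  [0.0073,0.0156,0.0484,0.008,0.0171,0],
  [0.012,0.0255,0.0788,0.013,0.0278,0],
  [0.017,0.0362,0.1119,0.0185,0.0396,0],
  [0.022,0.0469,0.1451,0.0239,0.0513,0],
  [0.0267,0.0568,0.1755,0.0289,0.062,0],
  [0.0305,0.0649,0.2006,0.0331,0.0709,0],
  [0.0331,0.0704,0.2176,0.0359,0.0769,0],
  [0.034,0.0724,0.2239,0.0369,0.0791,0],
])

```text
time: 51.3
tool_pos: [377.2, -281.3, 128.4]
tcp_rot: [-90.0, 24.9, 170.0]
ft_force: [-0.6, 0.2, -2.1]
finger_gap: 18.4
```

```bash
python3 plan2.py 400 -285 60.5 -10 25
```

```text
t=51.30 meas-cmd mm [-0.3 -0.2 -0.6] rot deg [ 0.01  0.02 -0.06] gap 18.4 F [-0.6  0.2 -2.1] M [0.07 0.48 0.04]
[[0.0002,0.0005,-0.0,0.0,0.0,0.0],[0.0009,0.0018,-0.0,0.0,0.0,0.0],[0.0018,0.0038,-0.0,0.0,0.0,0.0],[0.0029,0.0062,-0.0,0.0,0.0,0.0],[0.0041,0.0088,-0.0,0.0,0.0,0.0],[0.0053,0.0115,-0.0,0.0,0.0,0.0],[0.0065,0.0139,-0.0,0.0,0.0,0.0],[0.0074,0.0159,-0.0,0.0,0.0,0.0],[0.008,0.0172,-0.0,0.0,0.0,0.0],[0.0083,0.0177,-0.0,0.0,0.0,0.0]]
dist mm 20 rot deg 0
```

>>> arm_command([
  [0.0002,0.0005,0,0,0,0],
  [0.0009,0.0018,0,0,0,0],
  [0.0018,0.0038,0,0,0,0],
  [0.0029,0.0062,0,0,0,0],
  [0.0041,0.0088,0,0,0,0],
  [0.0053,0.0115,0,0,0,0],
  [0.0065,0.0139,0,0,0,0],
  [0.0074,0.0159,0,0,0,0],
  [0.008,0.0172,0,0,0,0],
  [0.0083,0.0177,0,0,0,0],
])

```text
time: 52.55
tool_pos: [377.6, -281.2, 109.8]
tcp_rot: [-89.9, 25.0, 170.0]
ft_force: [-2.0, 1.3, 2.0]
finger_gap: 18.1
```

>>> arm_command([
  [0,0,0,0,0,0],
  [0,0,0,0,0,0],
  [0,0,0,0,0,0],
  [0,0,0,0,0,0],
  [0,0,0,0,0,0],
  [0,-0.01,0,0,0,0],
  [0,-0.03,0,0,0,0],
  [0,-0.05,0,0,0,0],
  [0,-0.07,0,0,0,0],
  [0,-0.08,0,0,0,0],
], jaw=-1)

```text
time: 53.8
tool_pos: [344.0, -275.6, 183.8]
tcp_rot: [-89.8, 25.1, 170.0]
ft_force: [0.5, -0.6, 0.0]
finger_gap: 85.0
```

```bash
python3 -c "
from plan2 import *
cur(); print(r.sense()['tool_pos'],r.sense()['joint_pos'].round(0))
snap('v')"
```

```text
t=53.80 meas-cmd mm [-33.5   5.5  74.4] rot deg [ 0.14 -0.03  0.09] gap 85.0 F [ 0.5 -0.6  0. ] M [-0.04  0.2  -0.03]
[ 344.02297326 -275.58920649  183.78554993] [-58. -31. 134.  21.  61.  35.]
```

View pics/top_v.png

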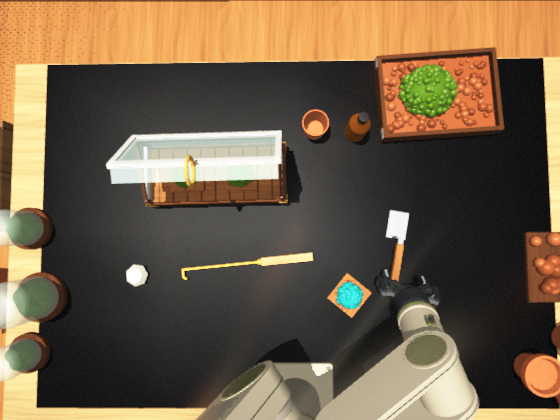

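View pics/scene_v.png

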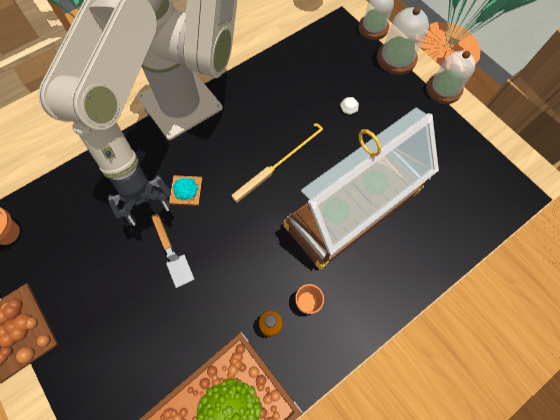

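The spatula lies flat on the bench, with its blade at top (397,225). Locating the pole.

```bash
python3 - <<'E'
from h import *
im=cv2.imread('pics/top_v.png'); cv2.imwrite('pics/c25.png',cv2.resize(im[235:295,170:330],None,fx=5,fy=5,interpolation=2))
im=cv2.imread('pics/scene_v.png'); cv2.imwrite('pics/c26.png',cv2.resize(im[115:205,225:335],None,fx=6,fy=6,interpolation=2))
E
```

```text
(no output)
```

View pics/c25.png

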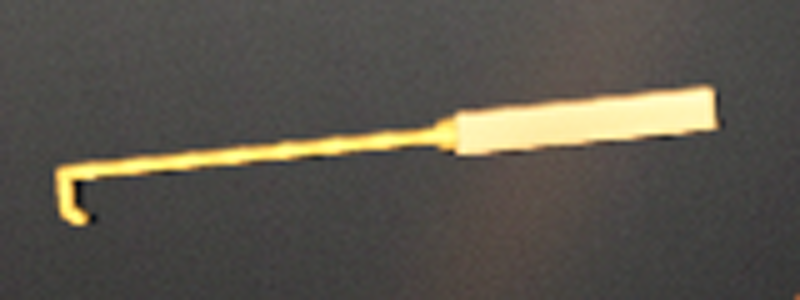

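View pics/c26.png

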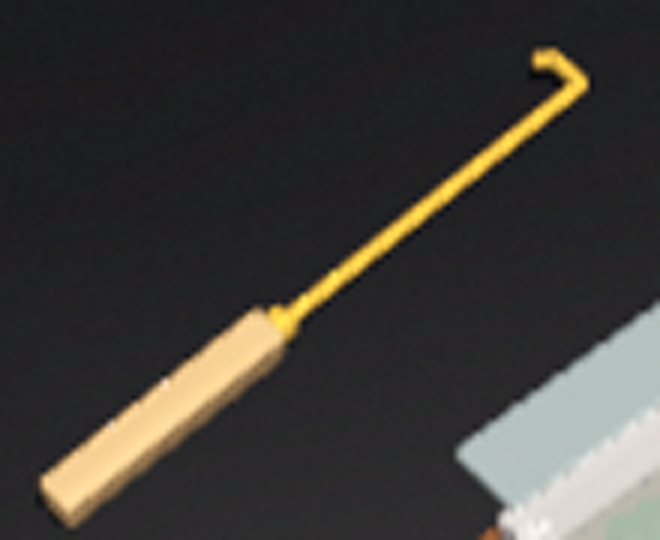

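```bash
python3 - <<'E' | tail -8
from m1 import *
t=lambda l,z:P("top",l,5,170,235,z); s=lambda l,z:P("scene",l,6,225,115,z)
ht=t([(457,112),(713,87),(717,128),(458,155)],24); box("h top",ht)
hs=s([(260,309),(40,483),(66,514),(286,343)],24); box("h scn",hs)
print("corner",t([(66,171)],12),s([(582,83)],12))
for m,hd,cn in(("top",ht,t([(66,171)],12)[0]),("scn",hs,s([(582,83)],12)[0])):
    e=cn[:2]-hd.mean(0)[:2]; L=np.linalg.norm(e); u=e/L; print(m,"heading",np.degrees(np.arctan2(e[1],e[0])),"L(305)",L,"grip0",hd.mean(0)[:2]+15*u)
E
```

```text
case front edge top [[568.2 421.7  60. ]
 [575.7  21.2  60. ]] [[562.  443.9   0. ]
 [569.9  22.1   0. ]]
h top [405.9  22.6  24. ] e1 148.94341172181942 -84.53484612574962 e2 24.070547740617847 -176.92546758372202
h scn [409.3  20.2  24. ] e1 148.64482150868102 -85.04254470513617 e2 23.036394742118194 0.25795271930846025
corner [[377.3 326.5  12. ]] [[377.9 325.5  12. ]]
top heading 95.38148109183997 L(305) 305.23372123540486 grip0 [404.5  37.6]
scn heading 95.87347208951198 L(305) 306.95461247477056 grip0 [407.8  35.1]
```

```bash
python3 - <<'E'
from h import *
im=cv2.imread('pics/top_v.png'); a=cv2.resize(im[145:195,165:215],None,fx=8,fy=8,interpolation=2)
im=cv2.imread('pics/scene_v.png'); b=cv2.resize(im[120:170,345:395],None,fx=8,fy=8,interpolation=2)
cv2.imwrite('pics/c27.png',np.hstack([a,b]))
E
```

```text
(no output)
```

View pics/c27.png

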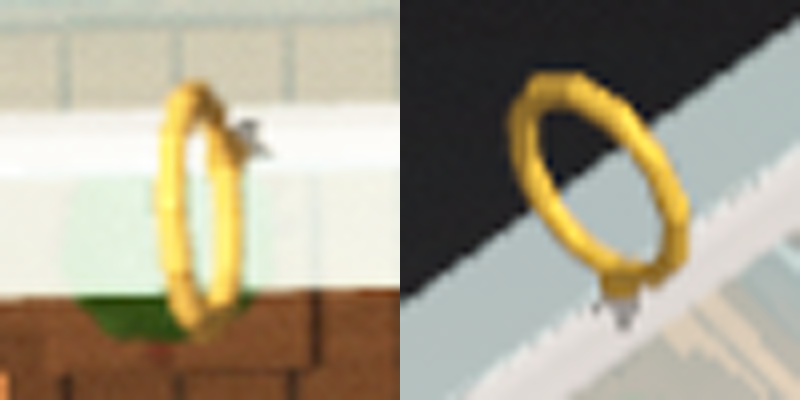

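```bash
python3 - <<'E'
from h import *
from scipy.optimize import least_squares
pt=np.array([189.8,170.9]);ps=np.array([369.5,142.])
print(tri(ps,pt))
def X(v):
    q,dx,dy=v; a=np.radians(1.0)
    x=83-212*np.cos(q-.384)+dx; z=168+212*np.sin(q-.384)
    return np.array([655+x*np.cos(a)-dy*np.sin(a),222+x*np.sin(a)+dy*np.cos(a),z])
f=lambda v:np.r_[proj('top',X(v))-pt,proj('scene',X(v))-ps,v[1]/3*1.,v[2]/3]
s=least_squares(f,[1.35,0,0]);print(s.x,X(s.x),s.fun.round(2))
for q in(1.27,1.3,1.34,1.38): print(q,X((q,0,0)),proj('top',X((q,0,0))),proj('scene',X((q,0,0))))
E
```

```text
(array([612.34084389, 223.17865408, 339.79886942]), np.float64(0.26126683934501344))
[ 1.32478662 -0.55625187  1.62546879] [612.52149414 222.88425132 339.30061901] [ 0.25 -0.01 -0.04  0.23 -0.19  0.54]
1.27 [603.91454451 221.10830006 332.20415259] [191.6848196 175.370977 ] [365.65340687 141.61701601]
1.3 [608.89950828 221.19531292 336.15245999] [191.1978544  172.79032054] [367.5270614 142.2155352]
1.34 [615.72604557 221.31447058 341.18087948] [190.56969606 169.24922898] [370.08842436 143.13302935]
1.38 [622.74817487 221.4370423  345.93224651] [189.9675479  165.60042855] [372.7180883  144.18800871]
```

```bash
python3 -c "
from plan import *
move([400,-110,200],222-360,0,measured=True,ease=False)"
```

```text
t=53.90 meas-cmd mm [-33.2   5.3  74.2] rot deg [ 0.16 -0.03  0.11] gap 85.3 F [-0.2 -0.8  1. ] M [ 0.03  0.17 -0.01]
[[-0.0054,-0.0053,-0.0173,-0.0201,-0.0893,-0.0406],[-0.0107,-0.0106,-0.0346,-0.0403,-0.1785,-0.0812],[-0.0161,-0.0159,-0.0518,-0.0604,-0.2678,-0.1219],[-0.0215,-0.0213,-0.0691,-0.0806,-0.357,-0.1625],[-0.0268,-0.0266,-0.0864,-0.1007,-0.4463,-0.2031],[-0.0322,-0.0319,-0.1037,-0.1208,-0.5356,-0.2437],[-0.0376,-0.0372,-0.1209,-0.141,-0.6248,-0.2844],[-0.0429,-0.0425,-0.1382,-0.1611,-0.7141,-0.325],[-0.0483,-0.0478,-0.1555,-0.1812,-0.8033,-0.3656],[-0.0536,-0.0532,-0.1728,-0.2014,-0.8926,-0.4062]]
dist mm 189 rot deg 57
```

>>> arm_command([
  [-0.0054,-0.0053,-0.0173,-0.0201,-0.0893,-0.0406],
  [-0.0107,-0.0106,-0.0346,-0.0403,-0.1785,-0.0812],
  [-0.0161,-0.0159,-0.0518,-0.0604,-0.2678,-0.1219],
  [-0.0215,-0.0213,-0.0691,-0.0806,-0.357,-0.1625],
  [-0.0268,-0.0266,-0.0864,-0.1007,-0.4463,-0.2031],
  [-0.0322,-0.0319,-0.1037,-0.1208,-0.5356,-0.2437],
  [-0.0376,-0.0372,-0.1209,-0.141,-0.6248,-0.2844],
  [-0.0429,-0.0425,-0.1382,-0.1611,-0.7141,-0.325],
  [-0.0483,-0.0478,-0.1555,-0.1812,-0.8033,-0.3656],
  [-0.0536,-0.0532,-0.1728,-0.2014,-0.8926,-0.4062],
])

```text
time: 55.15
tool_pos: [400.0, -108.7, 252.2]
tcp_rot: [-90.3, -0.1, -137.8]
ft_force: [-0.5, 0.1, -0.0]
finger_gap: 85.1
```

```bash
python3 -c "
from plan import *
move([404.3,56.3,90],-84.5,0,measured=False,ease=True)"
```

```text
t=55.15 meas-cmd mm [ 0.   1.3 -1.9] rot deg [-0.26 -0.22 -0.07] gap 85.1 F [-0.5  0.1 -0. ] M [-0.04 -0.03 -0.02]
[[-0.0032,0.0031,-0.0034,-0.0,-0.0261,-0.0],[-0.0119,0.0114,-0.0125,-0.0,-0.0971,-0.0],[-0.0247,0.0238,-0.0261,-0.0,-0.2017,-0.0],[-0.0403,0.0387,-0.0425,-0.0,-0.3287,-0.0],[-0.0572,0.055,-0.0603,-0.0,-0.4669,-0.0],[-0.0742,0.0713,-0.0782,-0.0,-0.6051,-0.0],[-0.0898,0.0863,-0.0946,-0.0,-0.732,-0.0],[-0.1026,0.0986,-0.1081,-0.0,-0.8366,-0.0],[-0.1113,0.1069,-0.1173,-0.0,-0.9076,-0.0],[-0.1145,0.11,-0.1206,-0.0,-0.9337,-0.0]]
dist mm 199 rot deg 53
```

>>> arm_command([
  [-0.0032,0.0031,-0.0034,0,-0.0261,0],
  [-0.0119,0.0114,-0.0125,0,-0.0971,0],
  [-0.0247,0.0238,-0.0261,0,-0.2017,0],
  [-0.0403,0.0387,-0.0425,0,-0.3287,0],
  [-0.0572,0.055,-0.0603,0,-0.4669,0],
  [-0.0742,0.0713,-0.0782,0,-0.6051,0],
  [-0.0898,0.0863,-0.0946,0,-0.732,0],
  [-0.1026,0.0986,-0.1081,0,-0.8366,0],
  [-0.1113,0.1069,-0.1173,0,-0.9076,0],
  [-0.1145,0.11,-0.1206,0,-0.9337,0],
])

```text
time: 56.4
tool_pos: [403.0, 57.2, 141.7]
tcp_rot: [-90.2, 0.2, -84.4]
ft_force: [-0.5, -1.2, 0.5]
finger_gap: 85.4
```

```bash
python3 -c "
from plan import *
move([404.3,56.3,23],-84.5,0)
print(r.sense()['joint_pos'].round(0))
snap('w')
im=cv2.imread('pics/top_w.png'); a=cv2.resize(im[200:330,165:295],None,fx=3,fy=3,interpolation=2)
im=cv2.imread('pics/scene_w.png'); b=cv2.resize(im[100:230,215:345],None,fx=3,fy=3,interpolation=2)
cv2.imwrite('pics/c28.png',np.hstack([a,b]))"
```

```text
t=56.40 meas-cmd mm [-1.3  1.  -2.3] rot deg [-0.17 -0.06  0.17] gap 85.4 F [-0.5 -1.2  0.5] M [ 0.01 -0.04  0.02]
[[-0.0,0.0019,-0.0,-0.0,-0.0,-0.0],[-0.0,0.007,-0.0,-0.0,-0.0,-0.0],[-0.0,0.0145,-0.0,-0.0,-0.0,-0.0],[-0.0,0.0236,-0.0,-0.0,-0.0,-0.0],[-0.0,0.0335,-0.0,-0.0,-0.0,-0.0],[-0.0,0.0434,-0.0,-0.0,-0.0,-0.0],[-0.0,0.0526,-0.0,-0.0,-0.0,-0.0],[-0.0,0.0601,-0.0,-0.0,-0.0,-0.0],[-0.0,0.0652,-0.0,-0.0,-0.0,-0.0],[-0.0,0.067,-0.0,-0.0,-0.0,-0.0]]
dist mm 67 rot deg 0
[  1. -15. 125.   0.  71.  -5.]
```

View pics/c28.png

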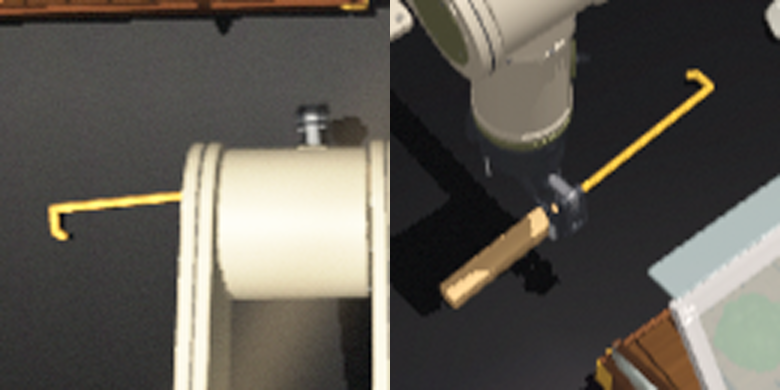

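>>> arm_command([
  [0,0.0019,0,0,0,0],
  [0,0.007,0,0,0,0],
  [0,0.0145,0,0,0,0],
  [0,0.0236,0,0,0,0],
  [0,0.0335,0,0,0,0],
  [0,0.0434,0,0,0,0],
  [0,0.0526,0,0,0,0],
  [0,0.0601,0,0,0,0],
  [0,0.0652,0,0,0,0],
  [0,0.067,0,0,0,0],
])

```text
time: 57.75
tool_pos: [403.8, 57.2, 75.9]
tcp_rot: [-90.1, 0.1, -84.5]
ft_force: [0.1, -0.1, 0.4]
finger_gap: 85.3
```

```bash
python3 -c "
from plan import *
cur()
print(r.sense()['joint_pos'].round(0))"
```

```text
t=57.75 meas-cmd mm [-0.5  1.  -1.1] rot deg [-0.09 -0.03  0.14] gap 85.3 F [ 0.1 -0.1  0.4] M [ 0.04 -0.02 -0.04]
[  1.  -8. 127.   0.  62.  -5.]
```

>>> arm_command([
  [0,0,0,0,0,0],
  [0,0,0,0,0,0],
  [0,0,0,0,0,0],
  [0,0,0,0,0,0],
  [0,0,0,0,0,0],
  [0,0,0,0,0,0],
  [0,0,0,0,0,0],
  [0,0,0,0,0,0],
  [0,0,0,0,0,0],
  [0,0,0,0,0,0],
], jaw=1, force=120)

```text
time: 59.0
tool_pos: [404.4, 57.2, 76.9]
tcp_rot: [-90.0, 0.1, -84.5]
ft_force: [-1.8, -0.7, 6.5]
finger_gap: 21.4
```

```bash
python3 -c "
from plan import *
move([440,20,200],-89,0)
print(r.sense()['joint_pos'].round(0))"
```

```text
t=59.00 meas-cmd mm [ 0.   0.9 -0.1] rot deg [-0.02 -0.03  0.14] gap 21.4 F [-1.8 -0.7  6.5] M [-0.04  0.3   0.08]
[[0.0011,-0.005,0.0009,-0.0,0.0022,-0.0],[0.0041,-0.0184,0.0033,-0.0,0.0082,-0.0],[0.0085,-0.0382,0.0069,-0.0,0.017,-0.0],[0.0139,-0.0623,0.0113,-0.0,0.0276,-0.0],[0.0198,-0.0885,0.016,-0.0,0.0393,-0.0],[0.0256,-0.1147,0.0208,-0.0,0.0509,-0.0],[0.031,-0.1387,0.0251,-0.0,0.0615,-0.0],[0.0354,-0.1586,0.0287,-0.0,0.0703,-0.0],[0.0384,-0.172,0.0311,-0.0,0.0763,-0.0],[0.0395,-0.177,0.032,-0.0,0.0785,-0.0]]
dist mm 184 rot deg 4
[  1.  -9. 126.   0.  62.  -5.]
```

>>> arm_command([
  [0.0011,-0.005,0.0009,0,0.0022,0],
  [0.0041,-0.0184,0.0033,0,0.0082,0],
  [0.0085,-0.0382,0.0069,0,0.017,0],
  [0.0139,-0.0623,0.0113,0,0.0276,0],
  [0.0198,-0.0885,0.016,0,0.0393,0],
  [0.0256,-0.1147,0.0208,0,0.0509,0],
  [0.031,-0.1387,0.0251,0,0.0615,0],
  [0.0354,-0.1586,0.0287,0,0.0703,0],
  [0.0384,-0.172,0.0311,0,0.0763,0],
  [0.0395,-0.177,0.032,0,0.0785,0],
])

```text
time: 60.25
tool_pos: [440.2, 20.4, 254.2]
tcp_rot: [-90.0, 0.1, -89.0]
ft_force: [-0.1, -0.5, -0.9]
finger_gap: 21.4
```

```bash
python3 -c "
from plan import *
cur()
snap('x')
im=cv2.imread('pics/top_x.png'); a=cv2.resize(im[140:280,150:340],None,fx=4,fy=4,interpolation=2)
im=cv2.imread('pics/scene_x.png'); b=cv2.resize(im[90:230,205:395],None,fx=4,fy=4,interpolation=2)
cv2.imwrite('pics/c29.png',a);cv2.imwrite('pics/c30.png',b)"
```

```text
t=60.25 meas-cmd mm [0.2 0.3 0.2] rot deg [-0.   -0.01  0.13] gap 21.4 F [-0.1 -0.5 -0.9] M [-0.07 -0.03  0.06]
```

View pics/c29.png

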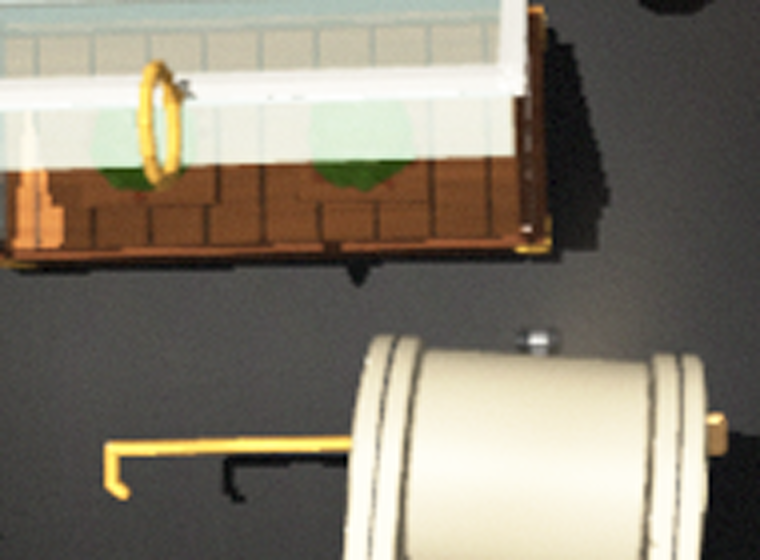

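View pics/c30.png

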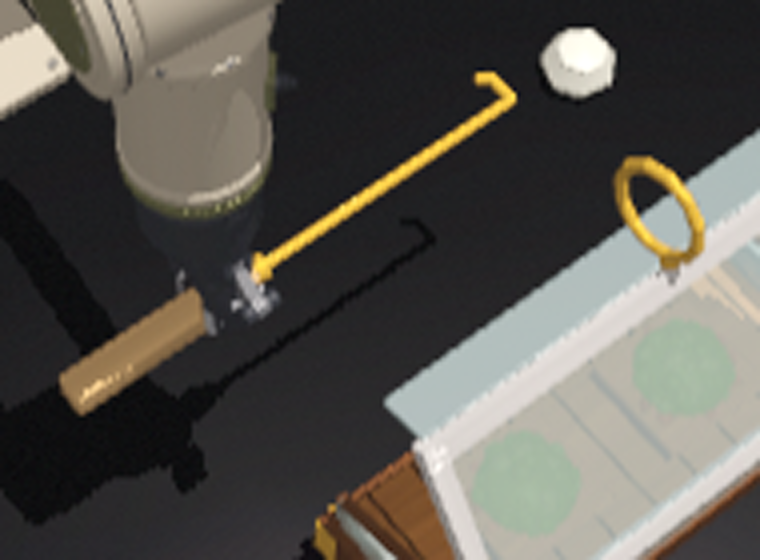

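```bash
python3 -c "
from h import *
print(tri((332.4,114.1),(177.1,251.4)))
def s(p): return ((p[0]+.5)/4-.5+205,(p[1]+.5)/4-.5+90)
# rod base & scene/top mid directions
for z in(180,189,195): print(z,atz('top',(177.1,251.4),z),atz('scene',(332.4,114.1),z))
t=lambda p:((p[0]+.5)/4-.5+150,(p[1]+.5)/4-.5+140)
print(tri(s((350,209)),t((240,444))))
a=atz('top',t((350,443)),189);b=atz('top',t((115,449)),189);d=b-a;print('heading',np.degrees(np.arctan2(d[1],d[0])),a,b)
print('beak end',atz('top',t((120,494)),189))
"
```

```text
(array([434.61773785, 292.3799977 , 185.92415683]), np.float64(2.206233582633115))
180 [434.97104783 295.0535969  180.        ] [431.43216509 294.75492749 180.        ]
189 [435.35044483 292.44226981 189.        ] [435.49978519 289.59691975 189.        ]
195 [435.60337616 290.70138509 195.        ] [438.21153192 286.15824792 195.        ]
(array([421.32524521, 197.67637412, 123.15126643]), np.float64(59.68419682561715))
heading 91.16246245691869 [437.12827393 142.97186814 189.        ] [434.16014949 289.24555421 189.        ]
beak end [406.38298736 285.83792103 189.        ]
```

```bash
python3 -c "
from plan import *
move([470,-85,350],-89,0)"
```

```text
t=60.35 meas-cmd mm [-0.1  0.5 -0.7] rot deg [-0.06 -0.02  0.13] gap 21.8 F [ 0.2  0.5 -1.9] M [ 0.   -0.   -0.01]
[[0.003,-0.0042,0.0008,-0.0,0.0,-0.0],[0.011,-0.0156,0.0029,-0.0,0.0,-0.0],[0.0228,-0.0324,0.0061,-0.0,0.0,-0.0],[0.0371,-0.0528,0.0099,-0.0,0.0,-0.0],[0.0528,-0.075,0.0141,-0.0,0.0,-0.0],[0.0684,-0.0972,0.0183,-0.0,0.0,-0.0],[0.0827,-0.1176,0.0221,-0.0,0.0,-0.0],[0.0945,-0.1344,0.0253,-0.0,0.0,-0.0],[0.1026,-0.1458,0.0274,-0.0,0.0,-0.0],[0.1055,-0.15,0.0282,-0.0,0.0,-0.0]]
dist mm 186 rot deg 0
```

>>> arm_command([
  [0.003,-0.0042,0.0008,0,0,0],
  [0.011,-0.0156,0.0029,0,0,0],
  [0.0228,-0.0324,0.0061,0,0,0],
  [0.0371,-0.0528,0.0099,0,0,0],
  [0.0528,-0.075,0.0141,0,0,0],
  [0.0684,-0.0972,0.0183,0,0,0],
  [0.0827,-0.1176,0.0221,0,0,0],
  [0.0945,-0.1344,0.0253,0,0,0],
  [0.1026,-0.1458,0.0274,0,0,0],
  [0.1055,-0.15,0.0282,0,0,0],
])

```text
time: 61.6
tool_pos: [470.4, -85.6, 404.0]
tcp_rot: [-90.0, 0.1, -89.0]
ft_force: [-0.0, -0.9, -2.1]
finger_gap: 21.3
```

```bash
python3 -c "
from plan import *
move([631.2,-75,350.5],-89,0)"
```

```text
t=61.60 meas-cmd mm [ 0.4 -0.6 -0.1] rot deg [-0.01  0.02  0.11] gap 21.3 F [-0.  -0.9 -2.1] M [-0.05 -0.03  0.01]
[[-0.0002,-0.0,0.0045,-0.0,0.0,-0.0],[-0.0007,-0.0,0.0168,-0.0,0.0,-0.0],[-0.0015,-0.0001,0.0349,-0.0,0.0,-0.0],[-0.0025,-0.0002,0.0568,-0.0,0.0,-0.0],[-0.0036,-0.0002,0.0807,-0.0,0.0,-0.0],[-0.0046,-0.0003,0.1046,-0.0,0.0,-0.0],[-0.0056,-0.0004,0.1265,-0.0,0.0,-0.0],[-0.0064,-0.0004,0.1446,-0.0,0.0,-0.0],[-0.007,-0.0005,0.1568,-0.0,0.0,-0.0],[-0.0072,-0.0005,0.1613,-0.0,0.0,-0.0]]
dist mm 162 rot deg 0
```

>>> arm_command([
  [-0.0002,0,0.0045,0,0,0],
  [-0.0007,0,0.0168,0,0,0],
  [-0.0015,-0.0001,0.0349,0,0,0],
  [-0.0025,-0.0002,0.0568,0,0,0],
  [-0.0036,-0.0002,0.0807,0,0,0],
  [-0.0046,-0.0003,0.1046,0,0,0],
  [-0.0056,-0.0004,0.1265,0,0,0],
  [-0.0064,-0.0004,0.1446,0,0,0],
  [-0.007,-0.0005,0.1568,0,0,0],
  [-0.0072,-0.0005,0.1613,0,0,0],
])

```text
time: 62.85
tool_pos: [631.9, -74.2, 402.1]
tcp_rot: [-90.2, 0.2, -88.9]
ft_force: [-1.0, -0.3, -1.3]
finger_gap: 21.3
```

```bash
python3 -c "
from plan import *
cur()
snap('y')
im=cv2.imread('pics/top_y.png'); a=cv2.resize(im[130:210,165:245],None,fx=5,fy=5,interpolation=2)
im=cv2.imread('pics/scene_y.png'); b=cv2.resize(im[110:190,325:405],None,fx=5,fy=5,interpolation=2)
cv2.imwrite('pics/c31.png',np.hstack([a,b]))"
```

```text
t=62.85 meas-cmd mm [ 0.7  0.7 -2.4] rot deg [-0.16 -0.07  0.16] gap 21.3 F [-1.  -0.3 -1.3] M [-0.01 -0.05  0.02]
```

View pics/c31.png

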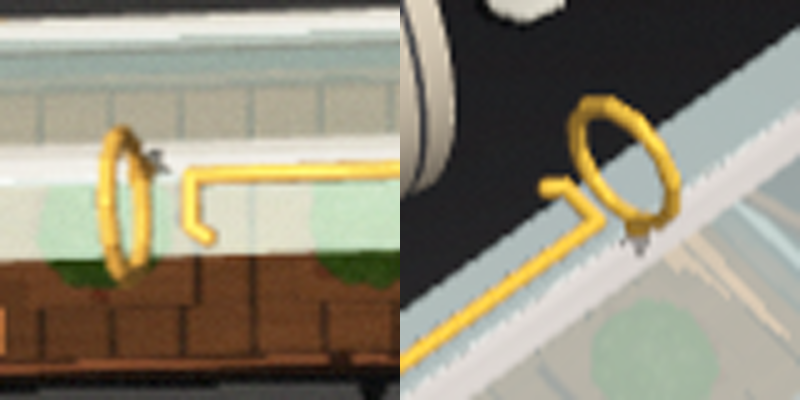

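View pics/scene_y.png

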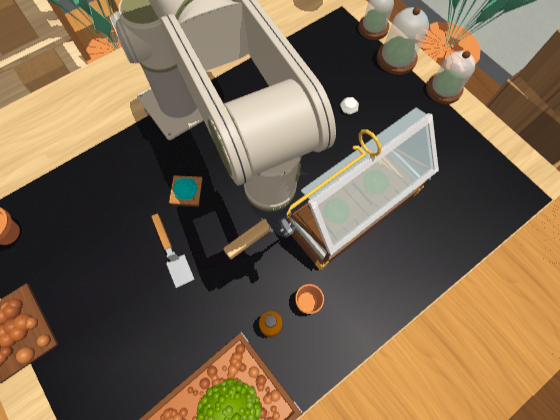

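```bash
python3 -c "
from h import *
print(tri((364.8,153.4),(202.4,164.8)))
# ring plane: compare heights: expected pixel of corner
print(proj('scene',(626.5,196,339)),proj('top',(626.5,196,339)))
"; python3 -c "
from plan import *
move([630.4,-25,353],-89,0)"
```

```text
(array([626.40955778, 197.86388014, 333.79178487]), np.float64(0.22322709866167567))
[364.68932592 152.72418246] [202.67470259 164.29929804]
t=62.95 meas-cmd mm [ 0.3  0.5 -1.9] rot deg [-0.12 -0.05  0.15] gap 21.3 F [ 0.6 -0.4 -0.9] M [-0.02  0.06 -0.  ]
[[-0.0014,-0.0001,0.0,-0.0,0.0,-0.0],[-0.0052,-0.0003,0.0,-0.0,0.0,-0.0],[-0.0108,-0.0005,0.0,-0.0,0.0,-0.0],[-0.0176,-0.0009,0.0,-0.0,0.0,-0.0],[-0.025,-0.0012,0.0001,-0.0,0.0,-0.0],[-0.0324,-0.0016,0.0001,-0.0,0.0,-0.0],[-0.0392,-0.0019,0.0001,-0.0,0.0,-0.0],[-0.0448,-0.0022,0.0001,-0.0,0.0,-0.0],[-0.0486,-0.0024,0.0001,-0.0,0.0,-0.0],[-0.05,-0.0025,0.0001,-0.0,0.0,-0.0]]
dist mm 50 rot deg 0
```

The hook is aligned: the top view shows the beak centred on the ring in x, and its height is within about 5 mm. Inserting.

>>> arm_command([
  [-0.0014,-0.0025,0,0,0,0],
  [-0.0052,-0.0025,0,0,0,0],
  [-0.0108,-0.0025,0,0,0,0],
  [-0.0176,-0.0025,0,0,0,0],
  [-0.025,-0.0025,0.0001,0,0,0],
  [-0.0324,-0.0025,0.0001,0,0,0],
  [-0.0392,-0.0025,0.0001,0,0,0],
  [-0.0448,-0.0025,0.0001,0,0,0],
  [-0.0486,-0.0025,0.0001,0,0,0],
  [-0.05,-0.0025,0.0001,0,0,0],
])

```text
time: 64.2
tool_pos: [630.5, -24.4, 405.7]
tcp_rot: [-90.1, 0.1, -89.0]
ft_force: [-0.3, -0.4, -1.2]
finger_gap: 21.5
```

```bash
python3 -c "
from plan import *
cur()
snap('z')
im=cv2.imread('pics/top_z.png'); a=cv2.resize(im[130:210,165:245],None,fx=5,fy=5,interpolation=2)
im=cv2.imread('pics/scene_z.png'); b=cv2.resize(im[110:190,325:405],None,fx=5,fy=5,interpolation=2)
cv2.imwrite('pics/c32.png',np.hstack([a,b]))"
```

```text
t=64.20 meas-cmd mm [ 0.1  0.5 -1.3] rot deg [-0.09 -0.04  0.13] gap 21.5 F [-0.3 -0.4 -1.2] M [-0.04 -0.01  0.06]
```

View pics/c32.png

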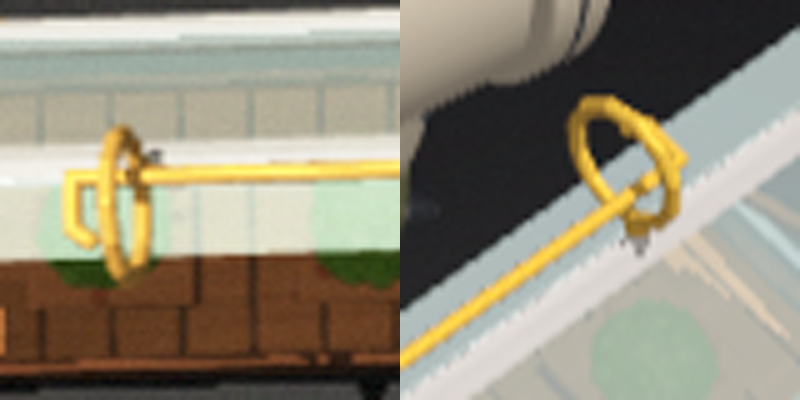

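```bash
cat > arc.py <<'E'
from plan import *
def rod(q,off):
    b=q-.384
    return np.array([83-212*np.cos(b)-off*np.sin(b),168+212*np.sin(b)-off*np.cos(b)])
def grasp(q,off,dz=0):
    x,z=rod(q,off); return np.array([x+659.4,-25+(x+29)*.0175,z+12+dz])
def arc(pts):
    """pts: 10 grasp points"""
    p,R,mp,mR=cur(); d=json.load(open(SF))
    rows=[]
    for g in pts:
        p2=np.array(g)-G*R.apply([0,1,0]); v=R.inv().apply(p2-p)/1000
        rows.append([round(float(a),4) for a in v]+[0,0,0])
    print(json.dumps(rows).replace(" ",""))
    pn=p+R.apply(np.array(rows[-1][:3])*1000)
    json.dump(dict(p=pn.tolist(),q=R.as_quat().tolist()),open(SF,"w"))
    print("end grasp",pts[-1])
if __name__=="__main__":
    q0,q1,o0,o1=map(float,sys.argv[1:5])
    us=np.linspace(.1,1,10); us=us*us*(3-2*us)
    arc([grasp(q0+(q1-q0)*u,o0+(o1-o0)*u) for u in us])
E
python3 -c "
from arc import *
g0=np.array([630.4,-25,353.]); g1=grasp(1.25,23); print(g1)
us=np.linspace(.1,1,10); us=us*us*(3-2*us)
arc([g0+(g1-g0)*u for u in us])"
```

```text
[587.52961537 -25.75023173 326.58841688]
t=64.30 meas-cmd mm [ 0.1  0.3 -1.3] rot deg [-0.08 -0.03  0.13] gap 21.3 F [ 0.2  0.1 -0.3] M [-0.    0.02  0.01]
[[0.0,0.0008,-0.0012,0,0,0],[0.0,0.0028,-0.0044,0,0,0],[0.0,0.0057,-0.0092,0,0,0],[0.0,0.0093,-0.0151,0,0,0],[0.0,0.0132,-0.0214,0,0,0],[0.0,0.0171,-0.0278,0,0,0],[0.0,0.0207,-0.0336,0,0,0],[0.0,0.0237,-0.0384,0,0,0],[0.0,0.0257,-0.0417,0,0,0],[0.0,0.0264,-0.0429,0,0,0]]
end grasp [587.52961537 -25.75023173 326.58841688]
```

>>> arm_command([
  [0,0.0008,-0.0012,0,0,0],
  [0,0.0028,-0.0044,0,0,0],
  [0,0.0057,-0.0092,0,0,0],
  [0,0.0093,-0.0151,0,0,0],
  [0,0.0132,-0.0214,0,0,0],
  [0,0.0171,-0.0278,0,0,0],
  [0,0.0207,-0.0336,0,0,0],
  [0,0.0237,-0.0384,0,0,0],
  [0,0.0257,-0.0417,0,0,0],
  [0,0.0264,-0.0429,0,0,0],
])

```text
time: 65.55
tool_pos: [587.4, -25.4, 379.3]
tcp_rot: [-90.1, 0.1, -89.0]
ft_force: [1.3, 0.7, 0.1]
finger_gap: 21.9
```

```bash
python3 arc.py 1.25 0.95 23 23; python3 -c "
from h import *
snap('aa')
im=cv2.imread('pics/top_aa.png'); a=cv2.resize(im[130:230,165:265],None,fx=4,fy=4,interpolation=2)
im=cv2.imread('pics/scene_aa.png'); b=cv2.resize(im[100:200,305:405],None,fx=4,fy=4,interpolation=2)
cv2.imwrite('pics/c33.png',np.hstack([a,b]))"
```

```text
t=65.55 meas-cmd mm [-0.1  0.3 -1.3] rot deg [-0.08 -0.03  0.14] gap 21.9 F [1.3 0.7 0.1] M [ 0.12 -0.16 -0.28]
[[0.0,0.0014,-0.0012,0,0,0],[0.0,0.0049,-0.0045,0,0,0],[0.0,0.0104,-0.0091,0,0,0],[0.0,0.0172,-0.0146,0,0,0],[0.0,0.0248,-0.0201,0,0,0],[0.0,0.0327,-0.0254,0,0,0],[0.0,0.0402,-0.0299,0,0,0],[0.0,0.0464,-0.0333,0,0,0],[0.0,0.0508,-0.0356,0,0,0],[0.0,0.0524,-0.0364,0,0,0]]
end grasp [551.12683123 -26.38728045 274.27393546]
```

View pics/c33.png

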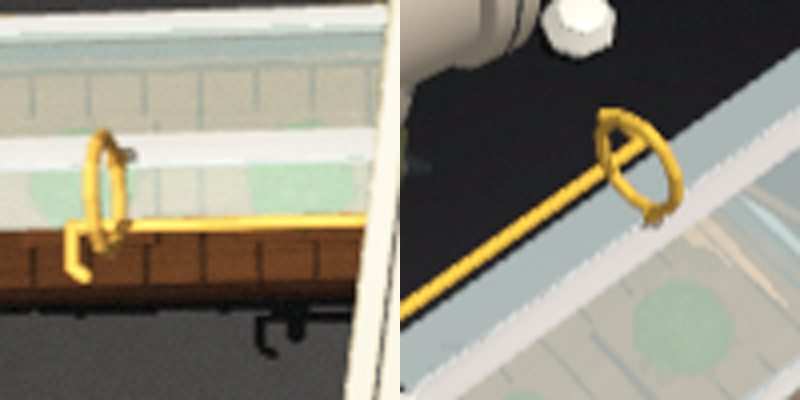

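The rod bears on the ring with about 1.5 N and is still hooked. Drawing down.

>>> arm_command([
  [0,0.0014,-0.0012,0,0,0],
  [0,0.0049,-0.0045,0,0,0],
  [0,0.0104,-0.0091,0,0,0],
  [0,0.0172,-0.0146,0,0,0],
  [0,0.0248,-0.0201,0,0,0],
  [0,0.0327,-0.0254,0,0,0],
  [0,0.0402,-0.0299,0,0,0],
  [0,0.0464,-0.0333,0,0,0],
  [0,0.0508,-0.0356,0,0,0],
  [0,0.0524,-0.0364,0,0,0],
])

```text
time: 66.9
tool_pos: [550.9, -25.9, 326.7]
tcp_rot: [-90.1, 0.1, -89.0]
ft_force: [1.3, 0.4, -0.9]
finger_gap: 21.1
```

```bash
python3 arc.py 0.95 0.6 23 23; python3 -c "
from h import *
snap('ab')
im=cv2.imread('pics/top_ab.png'); a=cv2.resize(im[130:230,165:265],None,fx=4,fy=4,interpolation=2)
im=cv2.imread('pics/scene_ab.png'); b=cv2.resize(im[100:200,305:405],None,fx=4,fy=4,interpolation=2)
cv2.imwrite('pics/c34.png',np.hstack([a,b]))"
```

```text
t=66.90 meas-cmd mm [-0.2  0.5 -1.5] rot deg [-0.1  -0.04  0.14] gap 21.1 F [ 1.3  0.4 -0.9] M [ 0.11 -0.07 -0.15]
[[0.0,0.0018,-0.0009,0,0,0],[0.0,0.007,-0.0033,0,0,0],[0.0,0.0147,-0.0065,0,0,0],[0.0,0.0242,-0.0101,0,0,0],[0.0,0.0347,-0.0135,0,0,0],[0.0,0.0454,-0.0163,0,0,0],[0.0,0.0553,-0.0184,0,0,0],[0.0,0.0636,-0.0197,0,0,0],[0.0,0.0692,-0.0205,0,0,0],[0.0,0.0713,-0.0207,0,0,0]]
end grasp [530.39687878 -26.75005462 202.9712123 ]
```

View pics/c34.png

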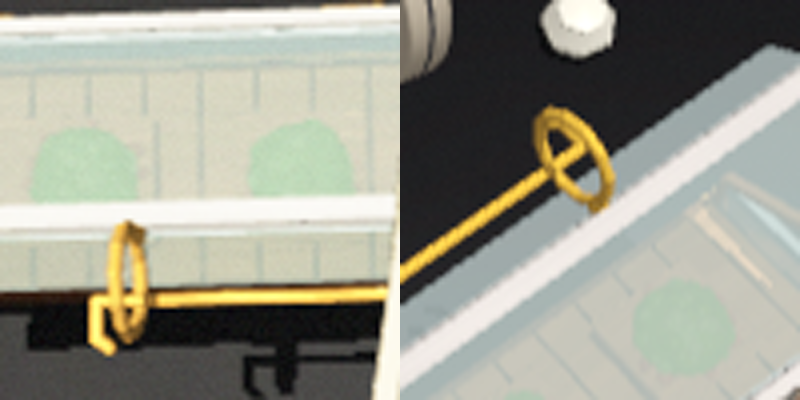

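The hood is following and the hook is still in the ring.

>>> arm_command([
  [0,0.0018,-0.0009,0,0,0],
  [0,0.007,-0.0033,0,0,0],
  [0,0.0147,-0.0065,0,0,0],
  [0,0.0242,-0.0101,0,0,0],
  [0,0.0347,-0.0135,0,0,0],
  [0,0.0454,-0.0163,0,0,0],
  [0,0.0553,-0.0184,0,0,0],
  [0,0.0636,-0.0197,0,0,0],
  [0,0.0692,-0.0205,0,0,0],
  [0,0.0713,-0.0207,0,0,0],
])

```text
time: 68.25
tool_pos: [530.2, -26.1, 255.4]
tcp_rot: [-90.1, 0.1, -89.0]
ft_force: [-0.8, 0.2, -0.9]
finger_gap: 21.7
```

```bash
python3 arc.py 0.6 0.25 23 23; python3 -c "
from h import *
snap('ac')
im=cv2.imread('pics/top_ac.png'); a=cv2.resize(im[130:230,165:265],None,fx=4,fy=4,interpolation=2)
im=cv2.imread('pics/scene_ac.png'); b=cv2.resize(im[100:200,305:405],None,fx=4,fy=4,interpolation=2)
cv2.imwrite('pics/c35.png',np.hstack([a,b]))"
```

```text
t=68.25 meas-cmd mm [-0.2  0.6 -1.6] rot deg [-0.1  -0.04  0.14] gap 21.7 F [-0.8  0.2 -0.9] M [ 0.07  0.01 -0.06]
[[0.0,0.002,-0.0002,0,0,0],[0.0,0.0077,-0.0007,0,0,0],[0.0,0.016,-0.0011,0,0,0],[0.0,0.0262,-0.0012,0,0,0],[0.0,0.0372,-0.0008,0,0,0],[0.0,0.0482,0.0003,0,0,0],[0.0,0.0583,0.0017,0,0,0],[0.0,0.0665,0.0032,0,0,0],[0.0,0.072,0.0045,0,0,0],[0.0,0.074,0.005,0,0,0]]
end grasp [535.37327456 -26.6629677  128.88312458]
```

View pics/c35.png

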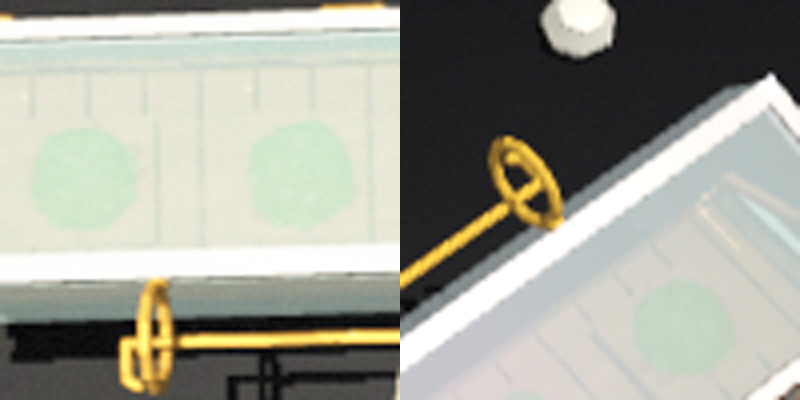

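>>> arm_command([
  [0,0.002,-0.0002,0,0,0],
  [0,0.0077,-0.0007,0,0,0],
  [0,0.016,-0.0011,0,0,0],
  [0,0.0262,-0.0012,0,0,0],
  [0,0.0372,-0.0008,0,0,0],
  [0,0.0482,0.0003,0,0,0],
  [0,0.0583,0.0017,0,0,0],
  [0,0.0665,0.0032,0,0,0],
  [0,0.072,0.0045,0,0,0],
  [0,0.074,0.005,0,0,0],
])

```text
time: 69.6
tool_pos: [535.1, -25.8, 181.3]
tcp_rot: [-90.1, 0.1, -89.0]
ft_force: [0.0, 1.0, -0.4]
finger_gap: 21.5
```

```bash
python3 arc.py 0.25 0.0 23 23; python3 -c "
from h import *
snap('ad')
im=cv2.imread('pics/top_ad.png'); a=cv2.resize(im[130:230,165:265],None,fx=4,fy=4,interpolation=2)
im=cv2.imread('pics/scene_ad.png'); b=cv2.resize(im[100:200,305:405],None,fx=4,fy=4,interpolation=2)
cv2.imwrite('pics/c36.png',np.hstack([a,b]))"
```

```text
t=69.60 meas-cmd mm [-0.3  0.8 -1.6] rot deg [-0.12 -0.04  0.14] gap 21.5 F [ 0.   1.  -0.4] M [0.05 0.07 0.15]
[[0.0,0.0015,0.0003,0,0,0],[0.0,0.0054,0.0014,0,0,0],[0.0,0.0111,0.003,0,0,0],[0.0,0.018,0.0053,0,0,0],[0.0,0.0255,0.008,0,0,0],[0.0,0.0328,0.0109,0,0,0],[0.0,0.0394,0.0139,0,0,0],[0.0,0.0448,0.0165,0,0,0],[0.0,0.0484,0.0184,0,0,0],[0.0,0.0497,0.0191,0,0,0]]
end grasp [554.45575146 -26.32902435  79.2529929 ]
```

View pics/c36.png

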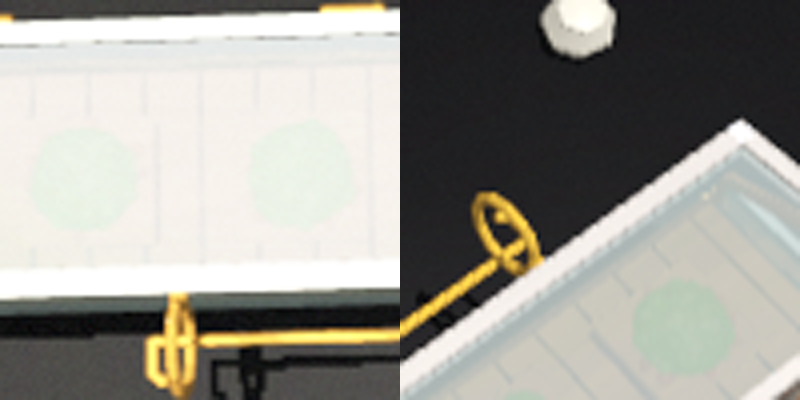

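>>> arm_command([
  [0,0.0015,0.0003,0,0,0],
  [0,0.0054,0.0014,0,0,0],
  [0,0.0111,0.003,0,0,0],
  [0,0.018,0.0053,0,0,0],
  [0,0.0255,0.008,0,0,0],
  [0,0.0328,0.0109,0,0,0],
  [0,0.0394,0.0139,0,0,0],
  [0,0.0448,0.0165,0,0,0],
  [0,0.0484,0.0184,0,0,0],
  [0,0.0497,0.0191,0,0,0],
])

```text
time: 70.95
tool_pos: [554.1, -25.4, 131.8]
tcp_rot: [-90.1, 0.1, -89.0]
ft_force: [-1.3, -0.3, 0.8]
finger_gap: 21.5
```

```bash
python3 arc.py 0.0 -0.05 23 23; python3 -c "
from h import *
snap('ae')
im=cv2.imread('pics/top_ae.png'); a=cv2.resize(im[130:230,165:265],None,fx=4,fy=4,interpolation=2)
im=cv2.imread('pics/scene_ae.png'); b=cv2.resize(im[100:200,305:405],None,fx=4,fy=4,interpolation=2)
cv2.imwrite('pics/c37.png',np.hstack([a,b]))
a=np.radians(1);
for q in(0,.05,.1):
  for y in (0,195,-195):
    x=83-(212 if y==0 else 175)*np.cos(q-.384);z=168+(212 if y==0 else 175)*np.sin(q-.384)
    X=(655+x*np.cos(a)-y*np.sin(a),222+y*np.cos(a)+x*np.sin(a),z); print(q,y,proj('top',X).round(1),proj('scene',X).round(1))
"
```

```text
t=70.95 meas-cmd mm [-0.4  0.9 -1.5] rot deg [-0.12 -0.04  0.14] gap 21.5 F [-1.3 -0.3  0.8] M [0.29 0.26 0.33]
[[0.0,0.0002,0.0001,0,0,0],[0.0,0.001,0.0005,0,0,0],[0.0,0.002,0.001,0,0,0],[0.0,0.0033,0.0018,0,0,0],[0.0,0.0046,0.0025,0,0,0],[0.0,0.006,0.0033,0,0,0],[0.0,0.0073,0.004,0,0,0],[0.0,0.0083,0.0047,0,0,0],[0.0,0.009,0.0051,0,0,0],[0.0,0.0092,0.0052,0,0,0]]
end grasp [559.72588455 -26.23679702  69.98560302]
0 0 [214.3 210.9] [332.1 170.2]
0 195 [141.9 199.8] [389.3 141.1]
0 -195 [284.9 196.2] [287.7 214.8]
0.05 0 [213.6 212. ] [331.8 167.8]
0.05 195 [140.8 200.6] [389.4 139. ]
0.05 -195 [284.8 197. ] [287.2 213. ]
0.1 0 [212.9 213. ] [331.6 165.4]
0.1 195 [139.6 201.4] [389.5 136.9]
0.1 -195 [284.8 197.7] [286.7 211.2]
```

View pics/c37.png

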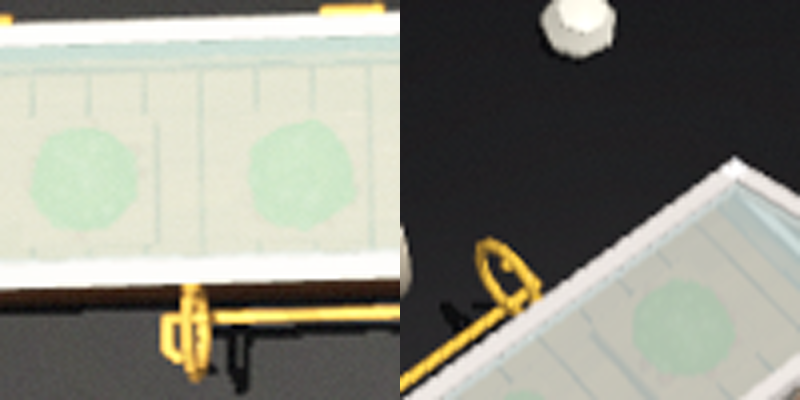

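```bash
python3 -c "
from arc import *
p=json.load(open(SF))
g=grasp(0,23); R=Rn.from_quat(p['q']); json.dump(dict(p=(g-54*R.apply([0,1,0])).tolist(),q=p['q']),open(SF,'w'))
arc([g+np.array([0,0,-13])*u for u in np.linspace(.125,1,8)]+[g+np.array([0,0,-13])]*2)"
```

```text
t=71.05 meas-cmd mm [-0.4  1.  -1.3] rot deg [-0.11 -0.04  0.14] gap 21.6 F [-2.1  0.5  0.5] M [0.19 0.2  0.33]
[[0.0,0.0016,-0.0,0,0,0],[0.0,0.0032,-0.0,0,0,0],[0.0,0.0049,-0.0,0,0,0],[0.0,0.0065,-0.0,0,0,0],[0.0,0.0081,-0.0,0,0,0],[0.0,0.0097,-0.0,0,0,0],[0.0,0.0114,-0.0,0,0,0],[0.0,0.013,-0.0,0,0,0],[0.0,0.013,-0.0,0,0,0],[0.0,0.013,-0.0,0,0,0]]
end grasp [554.45575146 -26.32902435  66.2529929 ]
```

>>> arm_command([
  [0,0.0016,0,0,0,0],
  [0,0.0032,0,0,0,0],
  [0,0.0049,0,0,0,0],
  [0,0.0065,0,0,0,0],
  [0,0.0081,0,0,0,0],
  [0,0.0097,0,0,0,0],
  [0,0.0114,0,0,0,0],
  [0,0.013,0,0,0,0],
  [0,0.013,0,0,0,0],
  [0,0.013,0,0,0,0],
])

```text
time: 72.3
tool_pos: [554.4, -25.3, 119.1]
tcp_rot: [-90.1, 0.1, -89.0]
ft_force: [-0.3, 1.4, 1.8]
finger_gap: 21.3
```

```bash
python3 -c "
from arc import *
cur()
snap('af')
im=cv2.imread('pics/top_af.png'); a=cv2.resize(im[130:230,165:265],None,fx=4,fy=4,interpolation=2)
im=cv2.imread('pics/scene_af.png'); b=cv2.resize(im[110:210,295:395],None,fx=4,fy=4,interpolation=2)
cv2.imwrite('pics/c38.png',np.hstack([a,b]))
"
```

```text
t=72.30 meas-cmd mm [-0.1  1.  -1.2] rot deg [-0.05 -0.02  0.14] gap 21.3 F [-0.3  1.4  1.8] M [0.72 0.07 0.18]
```

View pics/c38.png

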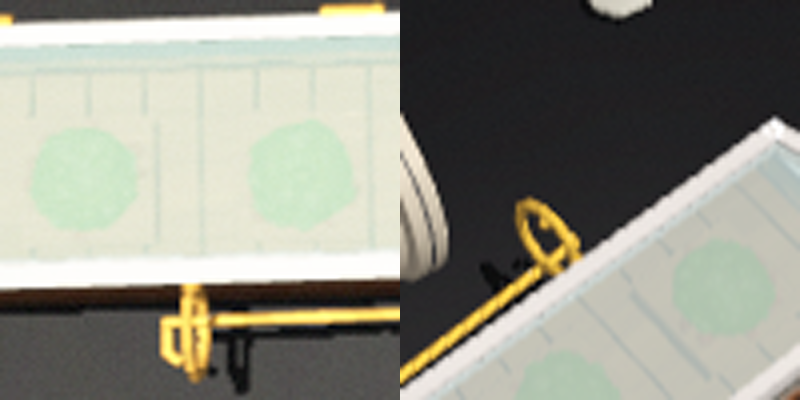

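```bash
python3 -c "
from h import *
A=cv2.imread('pics/scene_ad.png',0).astype(np.float32);B=cv2.imread('pics/scene_ae.png',0).astype(np.float32);C_=cv2.imread('pics/scene_af.png',0).astype(np.float32)
for nm,(x0,x1,y0,y1) in dict(ring=(320,336,155,173),corner=(375,400,130,150),left=(282,300,205,222),quartz=(340,360,97,114)).items():
  for P_,Q,l in((A,B,'ad-ae'),(B,C_,'ae-af')):
    print(nm,l,cv2.phaseCorrelate(P_[y0:y1,x0:x1],Q[y0:y1,x0:x1],cv2.createHanningWindow((x1-x0,y1-y0),cv2.CV_32F)))
"
```

```text
ring ad-ae ((2.3347962923338184, 1.383576862343853), 0.3937297330962287)
ring ae-af ((-0.3452192344064642, -0.33472353482813944), 0.9384203836735752)
corner ad-ae ((0.7040567604692711, 8.377356049263966), 0.5180719299316406)
corner ae-af ((0.9622689171266448, 0.22609797149282684), 1.1034365854263306)
left ad-ae ((-0.22401601857432318, -0.5421190335654593), 0.44970861040515664)
left ae-af ((-0.10916393170032102, 0.9389241427872896), 1.0255012026539556)
quartz ad-ae ((-0.008272775912478991, 0.00813961445009248), 0.9960034453206592)
quartz ae-af ((-0.0008426065147215667, -0.01336366312826165), 0.9948201917111874)
```

```bash
python3 -c "
from arc import *
p=json.load(open(SF))
g=grasp(0,23)+[0,0,-13]
arc([g+np.array([0,0,-14])*u for u in np.linspace(.125,1,8)]+[g+np.array([0,0,-14])]*2)"
```

```text
t=72.40 meas-cmd mm [-0.1  1.  -1.2] rot deg [-0.06 -0.02  0.14] gap 21.4 F [0.2 1.2 0.6] M [0.73 0.05 0.09]
[[0.0,0.0017,-0.0,0,0,0],[0.0,0.0035,-0.0,0,0,0],[0.0,0.0052,-0.0,0,0,0],[0.0,0.007,-0.0,0,0,0],[0.0,0.0087,-0.0,0,0,0],[0.0,0.0105,-0.0,0,0,0],[0.0,0.0122,-0.0,0,0,0],[0.0,0.014,-0.0,0,0,0],[0.0,0.014,-0.0,0,0,0],[0.0,0.014,-0.0,0,0,0]]
end grasp [554.45575146 -26.32902435  52.2529929 ]
```

>>> arm_command([
  [0,0.0018,0,0,0,0],
  [0,0.0035,0,0,0,0],
  [0,0.0053,0,0,0,0],
  [0,0.007,0,0,0,0],
  [0,0.0088,0,0,0,0],
  [0,0.0105,0,0,0,0],
  [0,0.0122,0,0,0,0],
  [0,0.014,0,0,0,0],
  [0,0.014,0,0,0,0],
  [0,0.014,0,0,0,0],
])

```text
time: 73.65
tool_pos: [554.4, -25.4, 105.1]
tcp_rot: [-90.1, 0.1, -89.0]
ft_force: [-0.8, 0.6, 0.6]
finger_gap: 21.7
```

```bash
python3 -c "
from arc import *
cur()
snap('ag')
B=cv2.imread('pics/scene_af.png',0).astype(np.float32);C_=cv2.imread('pics/scene_ag.png',0).astype(np.float32)
for nm,(x0,x1,y0,y1) in dict(ring=(320,336,155,173),corner=(375,400,130,150),left=(282,300,205,222),quartz=(340,360,97,114)).items():
    print(nm,cv2.phaseCorrelate(B[y0:y1,x0:x1],C_[y0:y1,x0:x1],cv2.createHanningWindow((x1-x0,y1-y0),cv2.CV_32F)))
im=cv2.imread('pics/top_ag.png'); a=cv2.resize(im[130:230,165:265],None,fx=4,fy=4,interpolation=2)
im=cv2.imread('pics/scene_ag.png'); b=cv2.resize(im[110:240,255:395],None,fx=3,fy=3,interpolation=2)
cv2.imwrite('pics/c39.png',np.hstack([a[:390],b[:390]]))
"
```

```text
t=73.65 meas-cmd mm [-0.1  0.9 -1.1] rot deg [-0.05 -0.01  0.13] gap 21.7 F [-0.8  0.6  0.6] M [0.64 0.08 0.13]
ring ((-0.10034950636171303, 0.031465852026205), 0.9863848817638226)
corner ((0.42231704024328565, 0.190110259951366), 1.0428833713531493)
left ((0.5917741833272245, 0.3225848557483566), 0.8019872020792078)
quartz ((-0.0018622063432207625, 0.014026481039334016), 1.0014765522546238)
```

View pics/c39.png

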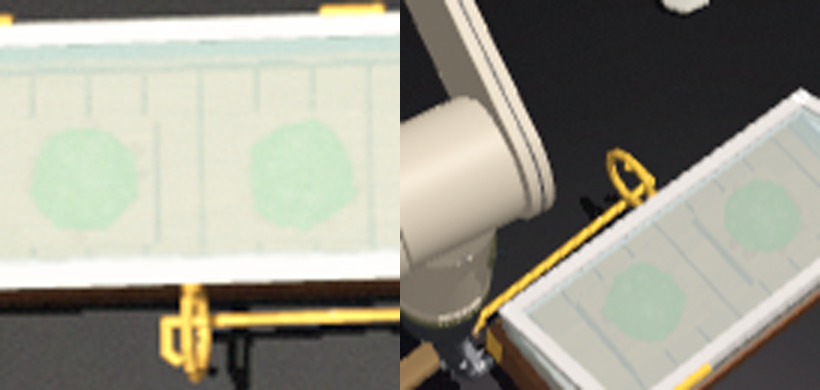

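The hood has stopped moving: the ring shifts less than 0.1 px while the pole pivots in the grip at about 2.5 N. It sits at the stop and the projected shut position agrees. Centring the rod in the ring before withdrawing.

```bash
python3 -c "
from arc import *
g=grasp(0,23)+[0,0,-27]
us=np.linspace(.1,1,10); us=us*us*(3-2*us)
arc([g+np.array([5,0,21])*u for u in us])"
```

```text
t=73.75 meas-cmd mm [-0.1  0.9 -1.1] rot deg [-0.06 -0.02  0.13] gap 21.5 F [-0.1  1.4  0.9] M [0.66 0.05 0.06]
[[0.0,-0.0006,0.0001,0,0,0],[0.0,-0.0022,0.0005,0,0,0],[0.0,-0.0045,0.0011,0,0,0],[0.0,-0.0074,0.0018,0,0,0],[0.0,-0.0105,0.0025,0,0,0],[0.0001,-0.0136,0.0032,0,0,0],[0.0001,-0.0165,0.0039,0,0,0],[0.0001,-0.0188,0.0045,0,0,0],[0.0001,-0.0204,0.0049,0,0,0],[0.0001,-0.021,0.005,0,0,0]]
end grasp [559.45575146 -26.32902435  73.2529929 ]
```

>>> arm_command([
  [0,-0.0006,0.0001,0,0,0],
  [0,-0.0022,0.0005,0,0,0],
  [0,-0.0045,0.0011,0,0,0],
  [0,-0.0074,0.0018,0,0,0],
  [0,-0.0105,0.0025,0,0,0],
  [0,-0.0136,0.0032,0,0,0],
  [0,-0.0165,0.0039,0,0,0],
  [0,-0.0188,0.0045,0,0,0],
  [0,-0.0204,0.0049,0,0,0],
  [0,-0.021,0.005,0,0,0],
])

```text
time: 75.0
tool_pos: [559.3, -25.3, 126.1]
tcp_rot: [-90.1, 0.1, -89.0]
ft_force: [-0.7, 1.1, -1.1]
finger_gap: 21.3
```

```bash
python3 -c "
from arc import *
cur()
snap('ah')
B=cv2.imread('pics/scene_ag.png',0).astype(np.float32);C_=cv2.imread('pics/scene_ah.png',0).astype(np.float32)
for nm,(x0,x1,y0,y1) in dict(corner=(375,400,130,150),quartz=(340,360,97,114)).items():
    print(nm,cv2.phaseCorrelate(B[y0:y1,x0:x1],C_[y0:y1,x0:x1],cv2.createHanningWindow((x1-x0,y1-y0),cv2.CV_32F)))
im=cv2.imread('pics/top_ah.png'); a=cv2.resize(im[180:230,195:245],None,fx=8,fy=8,interpolation=2)
im=cv2.imread('pics/scene_ah.png'); b=cv2.resize(im[145:195,310:360],None,fx=8,fy=8,interpolation=2)
cv2.imwrite('pics/c40.png',np.hstack([a,b]))
"
```

```text
t=75.00 meas-cmd mm [-0.2  1.1 -1.1] rot deg [-0.07 -0.03  0.13] gap 21.3 F [-0.7  1.1 -1.1] M [-0.03  0.02 -0.01]
corner ((0.12639218236767746, 0.10194478846092814), 1.1300991973876953)
quartz ((0.025289828704917028, -0.00889231242604005), 0.9997457877629333)
```

View pics/c40.png

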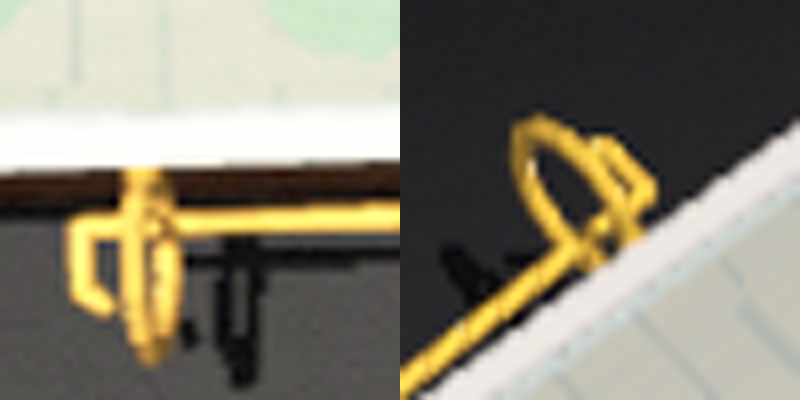

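```bash
python3 -c "
from h import *
f=lambda n,p,x0,y0:((p[0]+.5)/8-.5+x0,(p[1]+.5)/8-.5+y0)
print('corner',tri(f(0,(255,190),310,145),f(0,(78,225),195,180)))
print('beak end',tri(f(0,(205,145),310,145),f(0,(92,300),195,180)))
print('ring',tri(f(0,(172,182),310,145),f(0,(151,265),195,180)))
"; python3 -c "
from arc import *
g=np.array(grasp(0,23)+[5,0,-6])
us=np.linspace(.1,1,10); us=us*us*(3-2*us)
arc([g+np.array([1,-60,-3])*u for u in us])"
```

```text
corner (array([550.94670216, 249.30039987,  81.83123417]), np.float64(0.40904869002725025))
beak end (array([525.44613443, 244.73056198,  83.53948273]), np.float64(2.363455689346103))
ring (array([535.54331793, 219.89711587,  98.17013383]), np.float64(1.327097907730477))
t=75.10 meas-cmd mm [-0.3  1.1 -1.2] rot deg [-0.08 -0.03  0.14] gap 21.3 F [-1.  -0.4 -2.6] M [-0.06  0.01 -0.02]
[[0.0017,0.0001,-0.0,0,0,0],[0.0062,0.0003,-0.0,0,0,0],[0.0129,0.0006,-0.0,0,0,0],[0.0211,0.0011,-0.0,0,0,0],[0.03,0.0015,-0.0,0,0,0],[0.0389,0.0019,-0.0,0,0,0],[0.047,0.0024,-0.0,0,0,0],[0.0538,0.0027,-0.0,0,0,0],[0.0583,0.0029,-0.0,0,0,0],[0.06,0.003,-0.0,0,0,0]]
end grasp [560.45575146 -86.32902435  70.2529929 ]
```

```bash
cat > ov.py <<'E'
from h import *
def ov(tag,qs,out):
    res=[]
    a=np.radians(1.0)
    for q in qs:
        for n,(x0,y0) in dict(top=(190,180),scene=(305,140)).items():
            im=cv2.imread(f'pics/{n}_{tag}.png'); c=cv2.resize(im[y0:y0+50,x0:x0+50],None,fx=8,fy=8,interpolation=2) if n=='top' else cv2.resize(im[y0:y0+50,x0:x0+50],None,fx=8,fy=8,interpolation=2)
            for rad in(31,27):
                pts=[]
                for t in np.linspace(0,2*np.pi,60):
                    x=83-212*np.cos(q-.384)-.5+rad*np.cos(t);z=168+212*np.sin(q-.384)+rad*np.sin(t);y=1.6
                    X=(655+x*np.cos(a)-y*np.sin(a),222+x*np.sin(a)+y*np.cos(a),z)
                    p=proj(n,X); pts.append([(p[0]-x0+.5)*8-.5,(p[1]-y0+.5)*8-.5])
                cv2.polylines(c,[np.int32(pts)],True,(0,0,255) if rad==31 else (255,0,0),1)
            cv2.putText(c,f"q={q}",(5,20),0,.6,(255,255,255),1)
            res.append(c)
    rows=[np.hstack(res[2*i:2*i+2]) for i in range(len(qs))]
    cv2.imwrite(out,cv2.resize(np.vstack(rows),None,fx=.75,fy=.75))
import sys
ov(sys.argv[1],[float(x) for x in sys.argv[3:]],sys.argv[2])
E
python3 ov.py ah pics/c41.png 0 0.06
```

```text
(no output)
```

View pics/c41.png

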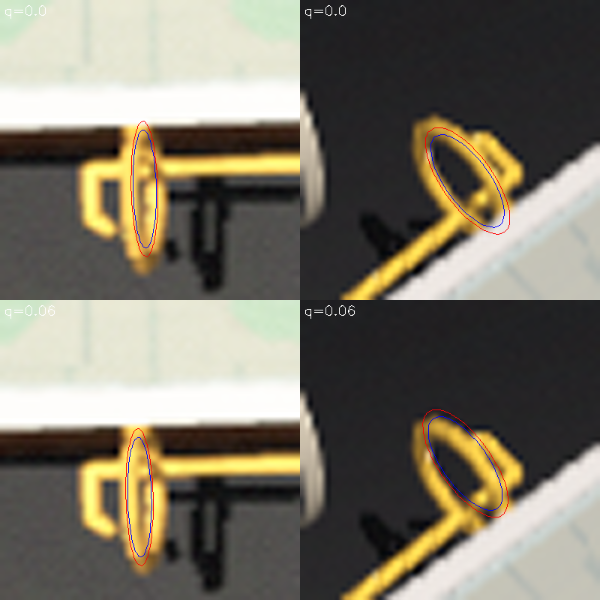

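```bash
python3 -c "
from h import *
for t in('ad','ae','af','ag','ah'):
    T=cv2.imread(f'pics/top_{t}.png')[:,:,2].astype(float);S=cv2.imread(f'pics/scene_{t}.png')[:,:,2].astype(float)
    o=[]
    for c in(150,155,160,165,170,175,180):
        col=T[190:206,c]; k=np.where((col[:-1]>140)&(col[1:]<=140))[0][-1]; o.append(190+k+(col[k]-140)/(col[k]-col[k+1]))
    o2=[]
    for c in(350,355,360,365,370,375,380):
        col=S[120:185,c]; k=np.where((col[:-1]<=110)&(col[1:]>110))[0][0]; o2.append(120+k+(110-col[k])/(col[k+1]-col[k]))
    print(t,np.mean(o).round(2),np.mean(o2).round(2))
for q in(0,.03,.06,.1):
    a=np.radians(1);x=83-175*np.cos(q-.384);z=168+175*np.sin(q-.384)
    f=lambda y:(655+x-y*a,222+y,z)
    print(q,proj('top',f(120)).round(2),proj('scene',f(120)).round(2))
"
```

```text
ad 204.61 146.72
ae 202.02 155.45
af 202.02 155.44
ag 202.03 155.44
ah 202.03 155.44
0 [168.73 199.08] [371.36 154.13]
0.03 [168.16 199.62] [371.34 152.86]
0.06 [167.58 200.11] [371.36 151.61]
0.1 [166.79 200.68] [371.44 149.97]
```

The hood edge is unchanged to 0.01 px over the last four pictures, where 0.03 rad would be 1.3 px, so it is shut on its stop. Withdrawing the hook.

```bash
python3 -c "
from arc import *
g=np.array(grasp(0,23)+[5,0,-6]); d=json.load(open(SF)); R=Rn.from_quat(d['q']); d['p']=(g-54*R.apply([0,1,0])).tolist(); json.dump(d,open(SF,'w'))
pts=[g+[-1,0,2.5],g+[-2,0,5],g+[-2,0,5]]+[g+np.array([-1,-y,5]) for y in(4,10,18,27,38,50,60)]
arc(pts)"
```

```text
t=75.10 meas-cmd mm [-0.3  1.1 -1.2] rot deg [-0.08 -0.03  0.14] gap 21.3 F [-1.  -0.4 -2.6] M [-0.06  0.01 -0.02]
[[-0.0,-0.0025,-0.001,0,0,0],[-0.0,-0.005,-0.002,0,0,0],[-0.0,-0.005,-0.002,0,0,0],[0.004,-0.005,-0.0011,0,0,0],[0.01,-0.005,-0.0012,0,0,0],[0.018,-0.005,-0.0013,0,0,0],[0.027,-0.005,-0.0015,0,0,0],[0.038,-0.005,-0.0017,0,0,0],[0.05,-0.005,-0.0019,0,0,0],[0.06,-0.005,-0.002,0,0,0]]
end grasp [558.45575146 -86.32902435  78.2529929 ]
```

>>> arm_command([
  [0,-0.0025,-0.001,0,0,0],
  [0,-0.005,-0.002,0,0,0],
  [0,-0.005,-0.002,0,0,0],
  [0.004,-0.005,-0.0011,0,0,0],
  [0.01,-0.005,-0.0012,0,0,0],
  [0.018,-0.005,-0.0013,0,0,0],
  [0.027,-0.005,-0.0015,0,0,0],
  [0.038,-0.005,-0.0017,0,0,0],
  [0.05,-0.005,-0.0019,0,0,0],
  [0.06,-0.005,-0.002,0,0,0],
])

```text
time: 76.35
tool_pos: [558.3, -86.3, 130.9]
tcp_rot: [-90.1, 0.1, -89.0]
ft_force: [0.6, -0.1, -0.9]
finger_gap: 21.5
```

```bash
python3 -c "
from arc import *
cur()
snap('ai')
for t in('ah','ai'):
    T=cv2.imread(f'pics/top_{t}.png')[:,:,2].astype(float);S=cv2.imread(f'pics/scene_{t}.png')[:,:,2].astype(float)
    o=[]
    for c in(150,155,160,165,170,175,180):
        col=T[190:206,c]; k=np.where((col[:-1]>140)&(col[1:]<=140))[0][-1]; o.append(190+k+(col[k]-140)/(col[k]-col[k+1]))
    o2=[]
    for c in(350,355,360,365,370,375,380):
        col=S[120:185,c]; k=np.where((col[:-1]<=110)&(col[1:]>110))[0][0]; o2.append(120+k+(110-col[k])/(col[k+1]-col[k]))
    print(t,np.mean(o).round(2),np.mean(o2).round(2))
im=cv2.imread('pics/top_ai.png'); a=cv2.resize(im[160:260,190:290],None,fx=4,fy=4,interpolation=2)
im=cv2.imread('pics/scene_ai.png'); b=cv2.resize(im[130:230,260:360],None,fx=4,fy=4,interpolation=2)
cv2.imwrite('pics/c42.png',np.hstack([a,b]))
"
```

```text
t=76.35 meas-cmd mm [-0.2  0.  -1.4] rot deg [-0.08 -0.    0.13] gap 21.5 F [ 0.6 -0.1 -0.9] M [-0.02  0.    0.01]
ah 202.03 155.44
ai 202.02 155.45
```

View pics/c42.png

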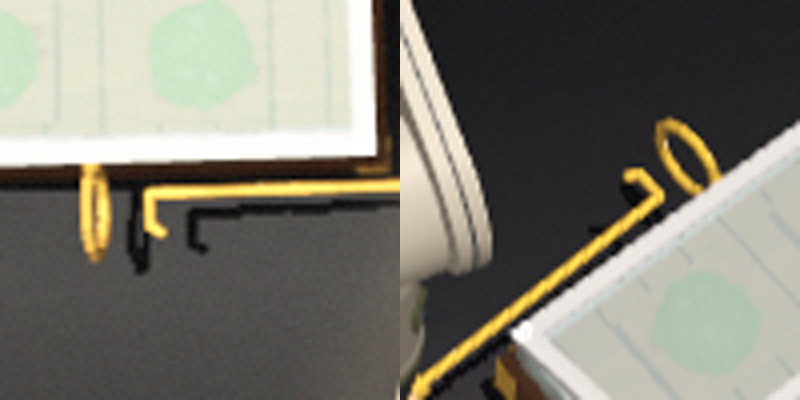

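```bash
python3 -c "
from plan import *
move([450,-50,90],-89,4.4)"
```

```text
t=76.45 meas-cmd mm [-0.2 -0.2 -1.3] rot deg [-0.07  0.04  0.12] gap 21.4 F [-0.   0.5 -0.2] M [-0.03  0.    0.02]
[[-0.0012,-0.0003,-0.003,-0.0,0.0,-0.0022],[-0.0044,-0.0012,-0.0112,-0.0,0.0,-0.008],[-0.0092,-0.0025,-0.0233,-0.0,0.0,-0.0166],[-0.0149,-0.0041,-0.038,-0.0,0.0,-0.027],[-0.0212,-0.0058,-0.0539,-0.0,0.0,-0.0384],[-0.0275,-0.0075,-0.0699,-0.0,0.0,-0.0498],[-0.0332,-0.0091,-0.0846,-0.0,0.0,-0.0602],[-0.038,-0.0104,-0.0966,-0.0,0.0,-0.0688],[-0.0412,-0.0113,-0.1048,-0.0,0.0,-0.0747],[-0.0424,-0.0116,-0.1078,-0.0,0.0,-0.0768]]
dist mm 116 rot deg 4
```

>>> arm_command([
  [0,-0.0003,-0.003,0,0,-0.0022],
  [0,-0.0012,-0.0112,0,0,-0.008],
  [0,-0.0025,-0.0233,0,0,-0.0166],
  [0,-0.0041,-0.038,0,0,-0.027],
  [0,-0.0058,-0.0539,0,0,-0.0384],
  [0,-0.0075,-0.0699,0,0,-0.0498],
  [0,-0.0091,-0.0846,0,0,-0.0602],
  [0,-0.0104,-0.0966,0,0,-0.0688],
  [0,-0.0113,-0.1048,0,0,-0.0747],
  [0,-0.0116,-0.1078,0,0,-0.0768],
])

```text
time: 77.7
tool_pos: [450.1, -87.2, 142.8]
tcp_rot: [-90.1, -4.3, -89.0]
ft_force: [-0.3, 0.2, -1.5]
finger_gap: 21.1
```

```bash
python3 -c "
from plan import *
move([450,-40,27],-89,4.4,measured=True)
snap('aj')
im=cv2.imread('pics/top_aj.png'); a=cv2.resize(im[200:290,190:290],None,fx=4,fy=4,interpolation=2)
im=cv2.imread('pics/scene_aj.png'); b=cv2.resize(im[130:220,220:320],None,fx=4,fy=4,interpolation=2)
cv2.imwrite('pics/c43.png',np.hstack([a,b]))"
```

```text
t=77.70 meas-cmd mm [  0.1 -41.4  -1.1] rot deg [-0.06 -0.04  0.12] gap 21.1 F [-0.3  0.2 -1.5] M [0.01 0.04 0.01]
[[-0.0016,0.0016,0.0,0.0,0.0,-0.0001],[-0.0058,0.006,0.0001,0.0001,0.0001,-0.0002],[-0.0121,0.0125,0.0002,0.0002,0.0002,-0.0005],[-0.0197,0.0204,0.0003,0.0004,0.0002,-0.0008],[-0.0279,0.029,0.0004,0.0005,0.0003,-0.0011],[-0.0362,0.0375,0.0005,0.0007,0.0005,-0.0014],[-0.0438,0.0454,0.0006,0.0008,0.0005,-0.0017],[-0.05,0.0519,0.0007,0.0009,0.0006,-0.0019],[-0.0543,0.0563,0.0008,0.001,0.0007,-0.0021],[-0.0558,0.0579,0.0008,0.001,0.0007,-0.0022]]
dist mm 80 rot deg 0
```

View pics/c43.png

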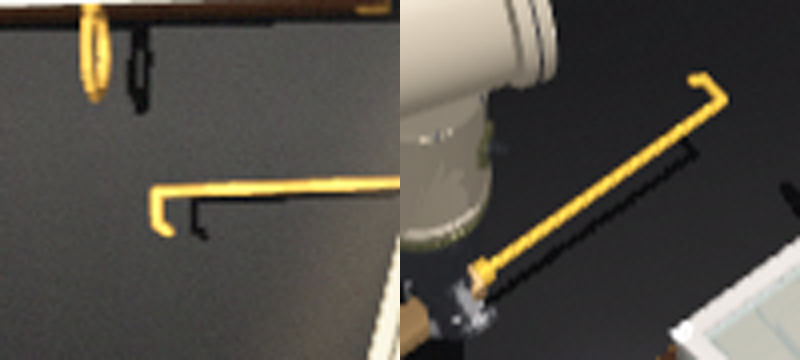

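>>> arm_command([
  [-0.0016,0.0016,0,0,0,0],
  [-0.0058,0.006,0.0001,0,0,0],
  [-0.0121,0.0125,0.0002,0,0,0],
  [-0.0197,0.0204,0.0003,0,0,0],
  [-0.0279,0.029,0.0004,0,0,0],
  [-0.0362,0.0375,0.0005,0,0,0],
  [-0.0438,0.0454,0.0006,0,0,0],
  [-0.05,0.0519,0.0007,0,0,0],
  [-0.0543,0.0563,0.0008,0,0,0],
  [-0.0558,0.0579,0.0008,0,0,0],
])

```text
time: 79.05
tool_pos: [450.2, -35.7, 80.5]
tcp_rot: [-90.1, -4.3, -88.9]
ft_force: [0.5, -0.6, -0.6]
finger_gap: 21.6
```

```bash
python3 -c "
from plan import *
p,R,mp,mR=cur(); print(mp+54*mR.apply([0,1,0]))"
```

```text
t=79.05 meas-cmd mm [ 0.3  0.2 -0.4] rot deg [-0.1  -0.05  0.14] gap 21.6 F [ 0.5 -0.6 -0.6] M [-0.03  0.04 -0.02]
[450.19304733 -39.73668104  26.60089259]
```

Lowering 3 mm more (gently), then opening.

>>> arm_command([
  [0,0.0005,0,0,0,0],
  [0,0.001,0,0,0,0],
  [0,0.0015,0,0,0,0],
  [0,0.002,0,0,0,0],
  [0,0.0025,0,0,0,0],
  [0,0.003,0,0,0,0],
  [0,0.003,0,0,0,0],
  [0,0.003,0,0,0,0],
  [0,0.003,0,0,0,0],
  [0,0.003,0,0,0,0],
])

```text
time: 80.3
tool_pos: [450.5, -36.2, 77.9]
tcp_rot: [-90.1, -4.3, -89.0]
ft_force: [0.1, 3.3, 3.7]
finger_gap: 21.5
```

>>> arm_command([
  [0,0,0,0,0,0],
  [0,0,0,0,0,0],
  [0,0,0,0,0,0],
  [0,0,0,0,0,0],
  [0,0,0,0,0,0],
  [0,0,0,0,0,0],
  [0,-0.005,0,0,0,0],
  [0,-0.015,0,0,0,0],
  [0,-0.03,0,0,0,0],
  [0,-0.04,0,0,0,0],
], jaw=-1)

```text
time: 81.55
tool_pos: [451.0, -33.2, 119.4]
tcp_rot: [-90.0, -4.3, -89.0]
ft_force: [-0.8, -0.2, -1.5]
finger_gap: 85.1
```

>>> arm_command([
  [0,-0.015,0,0,0,0],
  [0,-0.04,0,0,0,0],
  [0,-0.07,0,0,0,0],
  [0,-0.1,0,0,0,0],
  [0,-0.13,0,0,0,0],
  [0,-0.16,0,0,0,0],
  [0,-0.18,0,0,0,0],
  [0,-0.2,0,0,0,0],
  [0,-0.2,0,0,0,0],
  [0,-0.2,0,0,0,0],
])

```text
time: 82.8
tool_pos: [450.0, -18.3, 316.5]
tcp_rot: [-90.1, -4.3, -89.0]
ft_force: [0.2, 0.2, -0.4]
finger_gap: 85.4
```

```bash
python3 -c "
from h import *
snap('ak'); print(r.sense())"
```

```text
{'time': 82.9, 'joint_pos': array([ -6.10006311, -16.63119877, 106.92236069,  -4.23869103,
        89.36349431,  -7.09911811]), 'qd': array([-0.06765497,  0.18309573, -0.02620901, -0.1192603 , -0.03691171,
        0.0029942 ]), 'joint_efforts': array([ 3.38293437e-02, -3.58455598e+01, -5.09092176e+01, -5.38285933e-01,
       -5.60516340e-02, -9.16742010e-05]), 'tool_pos': array([449.80734167, -18.29811148, 315.95244264]), 'tcp_rot': array([-90.18289554,  -4.24866357, -88.9598313 ]), 'ft_force': array([ 0.20434768, -0.20399156, -0.06525425]), 'wrist_torque': array([ 0.04261455, -0.00561446, -0.01058554]), 'finger_gap': 85.50625444329766}
```

View pics/top_ak.png

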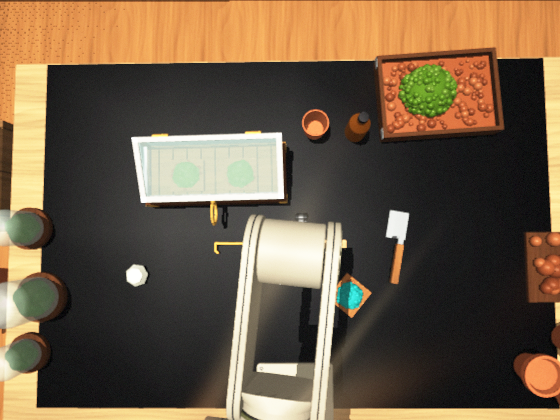

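View pics/scene_ak.png

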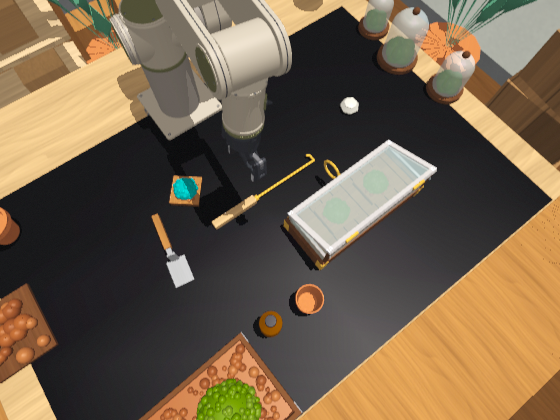

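```bash
python3 -c "
from h import *
a=np.radians(1);X=np.array([np.cos(a),np.sin(a)]);Y=np.array([-np.sin(a),np.cos(a)])
for n in('scene','top'):
  r.snapshot(n)
  for t,z in(('board1',60),('pole_hook',12),('pole_grip',12),('spatula_grip',60),('pot',0),('mister',0),('quartz',0)):
   for q in r.spot_point(n,t)[:4]:
     if q['conf']>.4:
       w=atz(n,q['position'],z); d=w[:2]-[655,222]; print(n,t,round(q['conf'],2),w.round(0),'case',(d@X).round(1),(d@Y).round(1))
T=r.snapshot('top')[:,:,0].astype(float);o=[]
for c in(150,155,160,165,170,175,180):
   col=T[190:206,c]; k=np.where((col[:-1]>140)&(col[1:]<=140))[0][-1]; o.append(190+k+(col[k]-140)/(col[k]-col[k+1]))
print('hood edge',np.mean(o))
im=cv2.imread('pics/scene_ak.png'); b=cv2.resize(im[145:240,205:325],None,fx=6,fy=6,interpolation=2)
cv2.imwrite('pics/c44.png',b)
"
```

```text
scene board1 0.92 [ 334. -160.   60.] case -327.3 -376.8
scene pole_hook 0.71 [447. 218.  12.] case -207.7 -0.9
scene pole_grip 0.79 [454. -61.  12.] case -206.3 -279.3
scene pole_grip 0.53 [ 368. -287.   12.] case -295.6 -504.0
scene spatula_grip 0.65 [ 389. -284.   60.] case -275.2 -501.3
scene pot 0.97 [793. -73.   0.] case 132.6 -296.9
scene mister 0.7 [ 783. -186.    0.] case 120.9 -410.2
scene quartz 0.55 [369. 446.   0.] case -281.8 228.5
top board1 0.83 [ 305. -154.   60.] case -356.4 -369.9
top pole_hook 0.51 [460. 221.  12.] case -195.1 2.6
top spatula_grip 0.68 [544. 225.  60.] case -111.1 4.8
top spatula_grip 0.55 [ 387. -275.   60.] case -276.5 -492.5
top pot 0.74 [783. -70.   0.] case 122.6 -293.7
top mister 0.73 [ 781. -183.    0.] case 118.5 -407.2
top quartz 0.77 [357. 467.   0.] case -293.8 250.2
hood edge 201.9830367273757
```

View pics/c44.png

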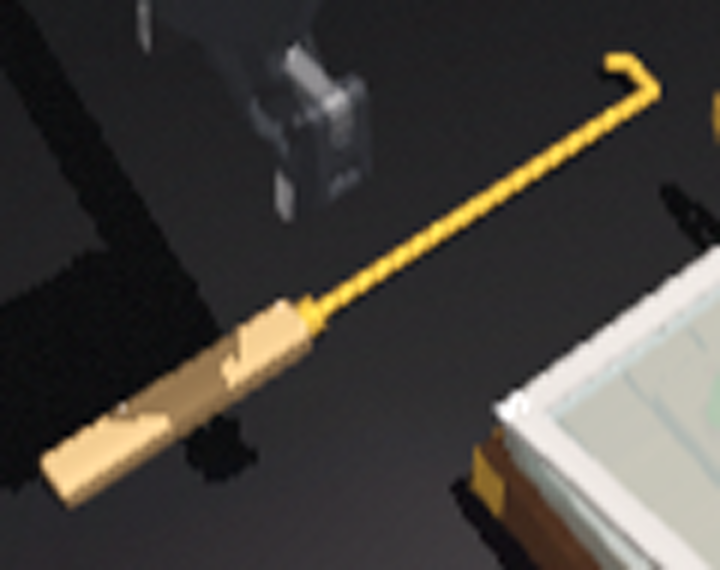

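The pole lies flat on the bench with its rod at z of about 12 mm and no shadow gap. The hood edge is unchanged and the gripper is clear. Handing in.

```bash
python3 -c "
from bench import r
print(r.hand_in()); print(r.sense()['time'])"
```

```text
the job is handed in; nothing more can be done
None
the job is handed in; nothing more can be done
```

I handed the job in at about 84 s of the 210 s allowed. As far as the pictures show, every step is done; the interface gave no verdict.

**What I did:** Only two green boards were there, and I left the turquoise look-alike alone. I lifted each board with the spatula and set it on the case floor. I then laid the spatula down, hooked the ring with the pole, drew the hood shut, unhooked, and laid the pole on the bench.

**Last checks:**
- **Boards:** with the hood still up they measured about x = -8 mm and y = ±75 mm from the case's centre. Their domes showed through the glass with no visible shift after that. In the final check the network no longer picked them up behind the shut glass.
- **Hood:** its front edge stayed within 0.05 px from the moment it shut until hand-in, where 0.03 rad would be about 0.5 to 1.3 px depending on the camera. It did not move under about 2.5 N at the ring, so I take it to be on its stop.
- **Tools and bystanders:** both tools look flat on the bench, the gripper was clear, and the pot, bottle and stone looked unmoved in the pictures.

**Not as planned, or in disagreement:**
- My first grip on the spatula hit the last joint's limit, so I set it down and gripped it again turned half round.
- The pole was knocked aside during the run and I located it again.
- The pole pivoted about 4° in the grip at the hood's stop.
- The ring, once shut, sat about 6 mm in front of where my model of the case put it. The two cameras also disagreed by up to about 20 mm on the quartz stone's network position.

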